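# Check-weigh glazed beads with tongs and load the kiln tray

### The arm

A 6-joint arm with a two-finger parallel gripper is mounted at the origin on the work surface. World frame = base frame: x ahead of the robot, y to its left, z up, the work surface at z = 0. Lengths are in mm, angles in rad, forces in N, time in s.
With the tool pointing down it reaches from about 275 to 1000 mm from the base axis. Payload 8.4 kg.
Tool frame: the origin (TCP) lies between the finger pads; the fingertips stand 25 mm ahead of it and the grasp point (between the pads) lies 6 mm ahead of it; z points along the fingers, y is the line along which they close (so a half turn about z gives the same grasp; the last joint's range is limited). The gripper opens to 85 mm and grips with 20 to 120 N. Pads are 22 mm wide; open, the fingers measure 114 mm over their backs; the gripper's body (76 mm by 85 mm) begins 54 mm behind the grasp point. The pads swing forward as they close: fully open they stand 13 mm farther back than shut.
Start: joints at [1.317, 0.353, 1.633, -0, 1.155, -0.002], TCP at [155.716, 605.294, 256.281] pointing down, gripper open.
Joint ranges: [-2.63, 2.63], [-0.92, 2.1], [0.06, 2.66], [-1.3, 4.44], [0, 2.69], [-3.02, 3.02]. Speed limits (rad/s): [2.22, 2.22, 2.79, 3.14, 3.14, 3.14].

### API

Orientations are given as [roll, pitch, yaw] about the fixed x, y, z axes, in that order (R = Rz(yaw) Ry(pitch) Rx(roll)).
In Python, from rig import r, eyes, workorder gives the robot as it stands. The module is installed in compiled form; this text tells all that it offers.
- The arm moves only by the tool step_arm, never from a script. Its argument "moves" is a list of rows, each an object of numbers: "tx", "ty", "tz": the shift along the tool's x, y, z scaled (see below); "ax", "ay", "az": the turn, a rotation vector about the tool's x, y, z scaled (see below). In form: [{"tx": .., "ty": .., "tz": .., "ax": .., "ay": .., "az": ..}, ...]. A call has 1 to 5 rows; each row shifts and turns the commanded pose from where the row before left it, along the tool's axes as they then stand; what a row does not reach is not made up. The controller multiplies each number of a shift by 25 mm and each number of a turn by 90 degrees. A row lasts 1/8 s, in which the tool goes at most 62.5 mm and 10.7 degrees, less where a joint would pass 70% of its speed; a pose out of reach is approached as far as the arm can. A call with a number of a shift or a turn outside -1 to 1 is refused whole. A call with a gripper value outside its range is refused whole. "gripper" is the opening, from 0 (shut) to 1 (fully open), set as the call begins (left out, the last holds). The fingers move at their own pace and stop on an object; "newtons" is the grip in N (left out, the last holds). Time passes only in rows, so rows that do not move let the fingers close. It gives the time, the measured TCP pose, the force, the opening and the grip force at its end, in the units of the state.
- r.sense(): the state, without advancing time (a new reading comes with each control period).
- eyes.grab_frame(name): name is "scene" or "side" or "wrist"; returns (picture, depth): 400x640x3 uint8, red, green, blue; 400x640 float32, mm along the optical axis (not along the pixel's ray), 0 where there is no reading.
- eyes.camera_info(name): a dict with "intrinsics" (3x3 intrinsics, pixels), "cam_to_world" (4x4, takes a point from camera to world coordinates). Camera axes: x right, y up, looking along -z (the intrinsics and any distortion apply to the point x, -y, -z); pixel columns grow to the right and rows downward; lengths in mm; the calibration is good to about 2 mm. A picture is of the moment at which its call begins: read the wrist's pose just before it. camera_info takes no time and is no camera call; for the wrist camera it gives the pose at the moment of the call.
- workorder.sign_off(): hands the job in; it is judged then, once.
The state is a dict: "clock": time; "qpos": joint angles; "qvel": joint speeds; "joint_efforts": joint torques, N m; "eef_pos": TCP position; "tcp_rot": TCP orientation; "contact_force": force on the tool from outside, world axes, zero at the start; "wrist_torque": the same for the moment, N m; "opening": opening from 0.0 (shut) to 1.0 (fully open); "grasp_force": force on a finger pad.
Only numpy, scipy, OpenCV 4.12 (cv2) and the standard library are available. Lean on these libraries where they do the work, as an engineer would, in place of code of your own. Each camera call takes 0.05 s, during which the arm holds its last target. There are 200 camera calls.

### The job

Check-weigh the freshly glazed beads and get them ready for firing, handling them only with the tongs, never with the bare fingers: with the beam arrested, put every bead from the newspaper into the scale's pan, swing the arrest lever over to release the beam and let the pan settle down, then swing the lever back so that the beam is arrested level again. After that move all the beads with the tongs onto the floor of the terracotta kiln tray, side by side and not stacked, and stand the tongs back upright in their green stand; leave everything else on the table where it is.

Things in the scene. Friction and masses are not known exactly. Their poses are not given: they have to be found in the camera images.
- tongs: steel spring tongs, 90 mm tall, upright, tips down, in their stand. Origin: midway between the tip ends, at their height; z up to the bow. The arms close along y (y and -y alike). Rubber tip pads: 14 mm wide in x, 4 mm thick, the lowest 16 mm of the arms; 36 mm gap and 45 mm over the outsides when open. Bow: 24 mm in y, 14 mm in x, top 34 mm above tongs_grip. 70 g.
- tongs_grip (a point): on the tongs, midway between the two orange grip plates (each 22 mm wide in x, 24 mm tall), 56 mm above the tip ends. A spring (3 N, 7 N when shut) holds the tongs open at 43 mm over the plates. Squeezing the plates closes the tips 3 mm per 1 mm: 38 mm over the plates = 20 mm gap (a bead), 34 mm = 9 mm gap, the stop. Squeezed to 41 mm they are held firmly with a 29 mm gap at the tips.
- stand: green plastic stand, a fixed open-topped block 32 mm (x) by 64 mm (y) by 32 mm tall with one well 20 mm (x) by 52 mm (y), floor 6 mm above the table. Origin: centre of its underside; the parked tongs close along its y axis.
- bead1: pink glazed ceramic bead: a 20 mm cube with slightly rounded edges, a dark dot on top, about 20 g. Origin: its centre, axes square to its faces. Starts on the newspaper. Two, three or all four of the beads are there in a given run.
- bead2: blue glazed ceramic bead: a 20 mm cube with slightly rounded edges, a dark dot on top, about 20 g. Origin: its centre, axes square to its faces. Starts on the newspaper. Two, three or all four of the beads are there in a given run.
- bead3: yellow glazed ceramic bead: a 20 mm cube with slightly rounded edges, a dark dot on top, about 20 g. Origin: its centre, axes square to its faces. Starts on the newspaper. Two, three or all four of the beads are there in a given run.
- bead4: green glazed ceramic bead: a 20 mm cube with slightly rounded edges, a dark dot on top, about 20 g. Origin: its centre, axes square to its faces. Starts on the newspaper. Two, three or all four of the beads are there in a given run.
- newspaper: folded newspaper lying flat, fixed, 170 mm (x) by 160 mm (y), 2 mm thick. Origin: centre of its underside. It lies to the left or to the right, the tray on the other side.
- tray_in (a point): centre of the inner floor of the terracotta kiln tray, fixed, outside 170 mm (x) by 130 mm (y), walls 5 mm thick and 14 mm tall, inner floor 5 mm above the table. z up.
- scale: beam scale, fixed: blue base 100 mm (x) by 300 mm (y), 12 mm thick, with a foot for the lever reaching to x = -120 mm, y from -85 to +5 mm; two steel cheeks 90 mm tall carry a beam along y, 75 mm above the table, with the pan at its +y end and a brass weight 44 mm wide 120 mm out at -y. Origin: under the pivot at table height. A red yoke holds the beam while arrested.
- pan (a point): centre of the floor of the scale's steel pan, about 88 mm above the table while arrested, 140 mm from the pivot along the scale's +y. Pan 140 mm (x) by 100 mm (y) outside, rim 3 mm thick and 10.5 mm above the floor. Axes as the scale's.
- arrest (a joint): angle of the red-knobbed arrest lever, 0 = beam arrested (start), up to 1.0 rad = beam released; it stays where it is left and takes about 3 N at the knob. The yoke under the beam sinks 9 mm in all; from about 0.55 the beam swings its full range.
- arrest_tip (a point): centre of the lever's red ball knob, 26 mm across. Lever 80 mm long, hinge 34 mm above the table, on the robot's side of the scale, 85 mm before the beam. It leans 0.5 rad to the scale's +y when arrested and swings towards -y to lean 0.5 rad that way when released; the knob is then 104 mm above the table (114 mm in mid-swing) and has travelled 77 mm.
- beam (a joint): tilt of the beam, 0 = level, limits -0.09 and +0.09 rad; positive = pan down. Free and empty the brass weight goes down; it equals about 20 g in the pan, so two or more beads send the pan down, to +0.09.
- figure: white clay figure, 122 mm tall, 72 mm across, origin under its centre. Bystander.
- glaze_jar: closed pink glaze jar, 60 mm across, 68 mm tall, origin under its centre. Bystander.
- jar_lid: white jar lid, 56 mm across, 10 mm thick, lying flat, origin under its centre. Bystander.
- clay_cup: off-white clay cup, 68 mm across, 82 mm tall, origin under its centre. Bystander.
- water_pot: blue water pot, 92 mm across, 85 mm tall, origin under its centre. Bystander.
- brush_a: green paint brush, 150 mm long, 8 mm thick, lying along its x axis. Bystander.
- brush_b: blue paint brush, 150 mm long, 8 mm thick, lying along its x axis. Bystander.

How it is judged (in metres and radians):
On the way, in this order (a step that is already met when the one before it is completed fails the run):
1. every bead is in the scale's pan while the beam is arrested (x of bead1 in the frame of pan between -0.065 and 0.065 m and y of bead1 in the frame of pan between -0.045 and 0.045 m and z of bead1 in the frame of pan between 0.006 and 0.026 m and x of bead2 in the frame of pan between -0.065 and 0.065 m and y of bead2 in the frame of pan between -0.045 and 0.045 m and z of bead2 in the frame of pan between 0.006 and 0.026 m and x of bead3 in the frame of pan between -0.065 and 0.065 m and y of bead3 in the frame of pan between -0.045 and 0.045 m and z of bead3 in the frame of pan between 0.006 and 0.026 m and x of bead4 in the frame of pan between -0.065 and 0.065 m and y of bead4 in the frame of pan between -0.045 and 0.045 m and z of bead4 in the frame of pan between 0.006 and 0.026 m and value of joint arrest below 0.15 rad and value of joint beam between -0.02 and 0.02 rad), for 0.2 s.
2. the beam is released and the pan, with every bead in it, has gone down and stays down (x of bead1 in the frame of pan between -0.065 and 0.065 m and y of bead1 in the frame of pan between -0.045 and 0.045 m and z of bead1 in the frame of pan between 0.006 and 0.026 m and x of bead2 in the frame of pan between -0.065 and 0.065 m and y of bead2 in the frame of pan between -0.045 and 0.045 m and z of bead2 in the frame of pan between 0.006 and 0.026 m and x of bead3 in the frame of pan between -0.065 and 0.065 m and y of bead3 in the frame of pan between -0.045 and 0.045 m and z of bead3 in the frame of pan between 0.006 and 0.026 m and x of bead4 in the frame of pan between -0.065 and 0.065 m and y of bead4 in the frame of pan between -0.045 and 0.045 m and z of bead4 in the frame of pan between 0.006 and 0.026 m and value of joint arrest above 0.65 rad and value of joint beam above 0.06 rad), for 0.4 s.
3. the beam is arrested level again, the beads still in the pan (all of step 1), for 0.2 s.
At the end, for the whole second after the job is handed in: Every bead rests on the tray floor (bead centre at most 18 mm above it, inside the walls); lever below 0.15 rad, beam level within 0.02 rad; tongs at rest in the well, within 12 mm of the stand's middle and 0.2 rad of upright, tip ends under 12 mm above the table (x of bead1 in the frame of tray_in between -0.078 and 0.078 m and y of bead1 in the frame of tray_in between -0.058 and 0.058 m and z of bead1 in the frame of tray_in between 0.006 and 0.018 m and linear speed of each of bead1, bead2, bead3, bead4, tongs below 0.02 m/s and x of bead2 in the frame of tray_in between -0.078 and 0.078 m and y of bead2 in the frame of tray_in between -0.058 and 0.058 m and z of bead2 in the frame of tray_in between 0.006 and 0.018 m and x of bead3 in the frame of tray_in between -0.078 and 0.078 m and y of bead3 in the frame of tray_in between -0.058 and 0.058 m and z of bead3 in the frame of tray_in between 0.006 and 0.018 m and x of bead4 in the frame of tray_in between -0.078 and 0.078 m and y of bead4 in the frame of tray_in between -0.058 and 0.058 m and z of bead4 in the frame of tray_in between 0.006 and 0.018 m and value of joint arrest below 0.15 rad and value of joint beam between -0.02 and 0.02 rad and horizontal distance between tongs and stand below 0.012 m and angle between tongs's own z axis and vertical below 0.2 rad and height (world z) of tongs below 0.012 m); the robot touches nothing.
It fails at once if a bead is touched by the bare fingers (contact force between the fingers and bead1 above 0.3 N or contact force between the fingers and bead2 above 0.3 N or contact force between the fingers and bead3 above 0.3 N or contact force between the fingers and bead4 above 0.3 N).
It fails at once if one of the bystanders is moved by more than 4 cm (distance of any of figure, glaze_jar, jar_lid, clay_cup, water_pot, brush_a, brush_b from where it was at the start of the episode above 0.04 m).
Of bead1, bead2, bead3, bead4 only 2 to 4 are there at a start; the rules pass over those that are not, and their reading is None.
At some moment in a run one of bead1, bead2, bead3, bead4 may be knocked a few centimetres aside while the robot is not near it.
It also fails if it takes over 210 s, if anything falls off the work surface, if the arm or the gripper's body presses on something with over 40 N, if the wrist force passes 120 N, or if a joint passes its speed limit or range.

## Working session

There is one attempt and no reset: what is moved stays moved. The work goes in short steps, Python scripts to look and compute and a tool call to move; the robot and the scene stay as the last step left them, time stands still between calls to the robot, and variables do not carry over. Pictures are saved under pics/ and viewed, at most 16 in all, crops included, and the job is handed in when it is done.

Besides the shell and the picture viewer there is one more tool, called in YAML: its name, and indented under it one key for each argument. step_arm: Moves the arm, as the interface text tells. Its arguments: {"type":"object","properties":{"moves":{"type":"array","items":{"type":"object","properties":{"tx":{"type":"number"},"ty":{"type":"number"},"tz":{"type":"number"},"ax":{"type":"number"},"ay":{"type":"number"},"az":{"type":"number"}}}},"gripper":{"type":"number"},"newtons":{"type":"number"}},"required":["moves"]}

```bash
mkdir -p pics
cat > h.py <<'E'
import numpy as np,cv2
from rig import r,eyes,workorder
def grab(n):
    info=eyes.camera_info(n); p,d=eyes.grab_frame(n); np.savez('last_%s.npz'%n,p=p,d=d,K=info['intrinsics'],T=info['cam_to_world']); return p,d,np.array(info['intrinsics']),np.array(info['cam_to_world'])
def load(n):
    z=np.load('last_%s.npz'%n); return z['p'],z['d'],z['K'],z['T']
def cloud(d,K,T):
    v,u=np.indices(d.shape); x=(u-K[0,2])/K[0,0]*d; y=(v-K[1,2])/K[1,1]*d
    P=np.stack([x,-y,-d,np.ones_like(d)],-1)@T.T
    P=P[...,:3]; P[d<=0]=np.nan; return P
def save(n,p,s=1): cv2.imwrite('pics/'+n,cv2.resize(p[...,::-1],None,fx=s,fy=s,interpolation=cv2.INTER_CUBIC))
E
python3 - <<'E'
from h import *
for n in ['scene','side','wrist']:
    p,d,K,T=grab(n); save(n+'0.png',p,1.25 if n!='wrist' else 1); print(n,K.round(1).tolist(),T.round(3).tolist())
s=r.sense();print(s)
E
```

```text
scene [[381.5, 0.0, 322.0], [0.0, 381.5, 202.6], [0.0, 0.0, 1.0]] [[0.732, -0.387, 0.561, 1193.508], [0.681, 0.416, -0.602, -667.334], [-0.0, 0.823, 0.568, 707.511], [0.0, 0.0, 0.0, 1.0]]
side [[381.0, 0.0, 322.4], [0.0, 381.0, 200.7], [0.0, 0.0, 1.0]] [[-0.981, 0.118, -0.153, 461.571], [-0.193, -0.657, 0.729, 693.2], [-0.015, 0.745, 0.667, 738.604], [0.0, 0.0, 0.0, 1.0]]
wrist [[358.0, 0.0, 317.1], [0.0, 358.0, 200.7], [0.0, 0.0, 1.0]] [[0.248, -0.925, -0.287, 82.58], [0.969, 0.237, 0.074, 623.077], [-0.001, -0.296, 0.955, 373.003], [0.0, 0.0, 0.0, 1.0]]
{'clock': 0.15, 'qpos': array([ 1.31664099e+00,  3.53500804e-01,  1.63397566e+00, -5.24737179e-05,
        1.15521678e+00, -2.38272910e-03]), 'qvel': array([ 0.00061585, -0.00166073, -0.00255328,  0.00218168, -0.00014864,
        0.00075854]), 'joint_efforts': array([-3.18110824e-04, -6.05634999e+01, -3.42338204e+01, -1.05454130e-04,
        6.23113738e-03, -5.99982604e-05]), 'eef_pos': array([155.61682658, 604.95474766, 255.72150717]), 'tcp_rot': array([-3.14049195e+00,  4.53614032e-05,  2.88984129e+00]), 'contact_force': array([-0.33152792, -0.33808504, -0.25825299]), 'wrist_torque': array([0.03092607, 0.04839493, 0.01120083]), 'grasp_force': 0.0, 'opening': 0.9995467581910256}
```

View pics/scene0.png

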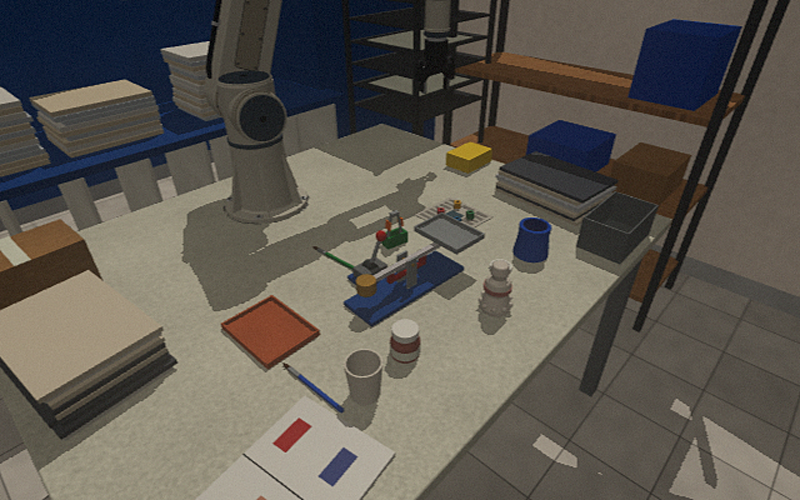

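View pics/side0.png

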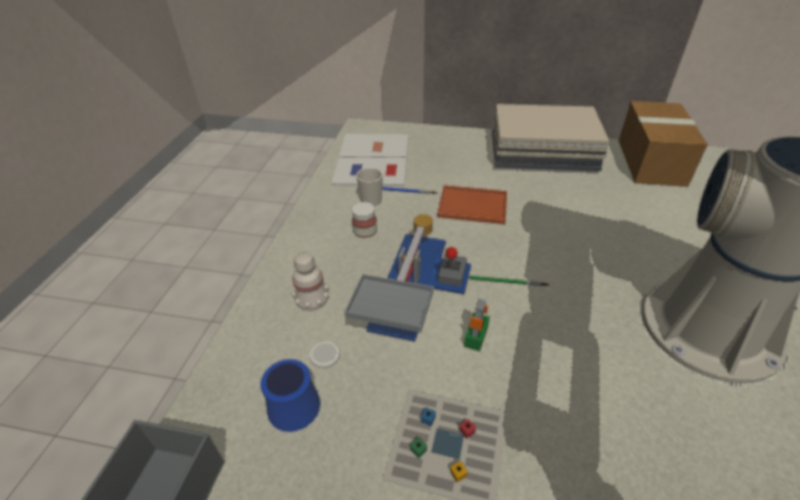

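Scene: tray on the robot's right, newspaper on the left with all four beads (side picture: blue 427,415; pink 466,428; green 418,446; yellow 458,470), tongs/stand around (477,325), lever knob (451,253), pan (390,302). I'll build an orthographic map from both depth images.

```bash
cat >> h.py <<'E'
def ortho(names,x0,x1,y0,y1,s,zmax=250):
    # rows: x decreasing (far on top), cols: y decreasing (left = +y)
    H,W=int((x1-x0)*s),int((y1-y0)*s); out=np.zeros((H,W,3),np.uint8); hz=np.full((H,W),-1e3)
    for n in names:
        p,d,K,T=load(n); 
        p=cv2.resize(p,None,fx=3,fy=3); d=cv2.resize(d,None,fx=3,fy=3,interpolation=cv2.INTER_NEAREST)
        K=K.copy();K[:2]*=3; K[0,2]+=1;K[1,2]+=1
        P=cloud(d,K,T); ok=np.isfinite(P[...,2])&(P[...,2]<zmax)
        Q=P[ok];C=p[ok]; i=((x1-Q[:,0])*s).astype(int); j=((y1-Q[:,1])*s).astype(int)
        m=(i>=0)&(i<H)&(j>=0)&(j<W); Q,C,i,j=Q[m],C[m],i[m],j[m]
        o=np.argsort(Q[:,2]); Q,C,i,j=Q[o],C[o],i[o],j[o]
        b=Q[:,2]>hz[i,j]; out[i[b],j[b]]=C[b]; hz[i[b],j[b]]=Q[b,2]
    return out,hz
E
python3 - <<'E'
from h import *
for n in ['scene','side']:
    o,h=ortho([n],300,850,-350,450,1); print(n,np.nanmedian(h[h>-50]))
    for k in range(0,800,100): cv2.line(o,(k+50 if k+50<800 else k,0),(k+50 if k+50<800 else k,549),(255,255,255),1)
    for k in range(0,550,100): cv2.line(o,(0,k+50),(799,k+50),(255,255,255),1)
    save('ortho_%s.png'%n,o)
    # bead blobs
    p,d,K,T=load(n); P=cloud(d,K,T); hsv=cv2.cvtColor(p,cv2.COLOR_RGB2HSV)
    m=((hsv[...,1]>110)&(hsv[...,2]>60)&(P[...,2]>8)&(P[...,2]<60)&(P[...,1]>50)&(P[...,0]>250)&(P[...,0]<900)).astype(np.uint8)
    nn,l,st,c=cv2.connectedComponentsWithStats(m)
    for k in range(1,nn):
        if st[k,4]>15: Q=P[l==k]; print(st[k,4],np.median(Q,0).round(1),np.percentile(Q,[5,95],axis=0).round(0).tolist(),np.median(p[l==k],0))
E
```

```text
scene 1.8432305079559228
526 [308.1 632.8  45.3] [[257.0, 589.0, 12.0], [333.0, 719.0, 53.0]] [96. 79. 31.]
25 [453.1 367.5  19.5] [[445.0, 361.0, 9.0], [460.0, 375.0, 24.0]] [87. 66. 31.]
19 [445.7 297.6  22.4] [[433.0, 290.0, 16.0], [454.0, 307.0, 26.0]] [112.  47.  44.]
287 [754.4 275.6  33.4] [[725.0, 267.0, 10.0], [776.0, 297.0, 58.0]] [34. 41. 66.]
side 1.1407555935411438
201 [446.4 130.8  31.3] [[431.0, 84.0, 11.0], [462.0, 138.0, 57.0]] [36. 79. 43.]
144 [597.4 132.7  11.8] [[564.0, 127.0, 9.0], [646.0, 138.0, 14.0]] [44. 58. 85.]
684 [715.9 344.9  34.3] [[696.0, 310.0, 11.0], [756.0, 354.0, 57.0]] [ 43.  60. 107.]
79 [509.7 298.1  21.8] [[503.0, 288.0, 12.0], [517.0, 304.0, 24.0]] [ 43.  78. 101.]
113 [444.9 305.9  21.4] [[435.0, 296.0, 11.0], [454.0, 314.0, 24.0]] [117.  49.  49.]
51 [514.3 353.2  22. ] [[508.0, 347.0, 20.0], [524.0, 359.0, 24.0]] [49. 90. 59.]
151 [451.1 375.7  21.7] [[441.0, 365.0, 11.0], [461.0, 384.0, 24.0]] [140. 106.  22.]
```

View pics/ortho_side.png

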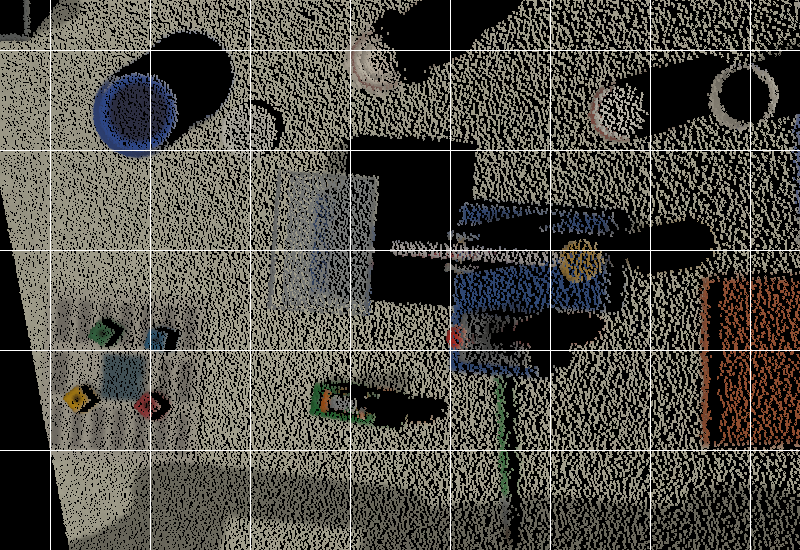

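Ortho map: stand about (447,108), pan about (608,125), knob about (512,-5), tray beginning at y≈-255. Now I'll move the wrist camera in over the newspaper and stand.

step_arm:
  moves:
    - {"az": -0.064}
    - {"az": -0.064}
    - {"tx": -0.8,"ty": -0.96}
    - {"tx": -0.8,"ty": -0.96}
    - {"tx": -0.8,"ty": -0.96}
  gripper: 1

```text
schema error: expected keys tx, ty, tz, ax, ay, az
```

step_arm:
  moves:
    - {"tx": -0.8,"ty": -0.96}
    - {"tx": -0.8,"ty": -0.96}
    - {"tx": -0.8,"ty": -0.96}
    - {"tx": -0.8,"ty": -0.96}
    - {"tx": -0.8,"ty": -0.96}

```text
schema error: expected keys tx, ty, tz, ax, ay, az
```

step_arm:
  moves:
    - {"tx": -0.8,"ty": -0.96}
    - {"tx": -0.8,"ty": -0.96}
    - {"tx": -0.8,"ty": -0.96}
    - {"tx": -0.8,"ty": -0.96}
    - {"tx": -0.8,"ty": -0.96}

```text
schema error: expected keys tx, ty, tz, ax, ay, az
```

step_arm:
  moves:
    - {"tx": -0.8,"ty": -0.96}
    - {"tx": -0.8,"ty": -0.96,"tz": 1}
    - {"tz": 0}
    - {"tz": 0}

```text
schema error: expected keys tx, ty, tz, ax, ay, az
```

Run:
```python
from h import *
p,d,K,T=grab('wrist'); save('w1.png',p,1.25); s=r.sense(); print(s['eef_pos'],s['tcp_rot'],T.round(3).tolist())
```

```text
[155.66549383 605.06076825 255.842286  ] [-3.14078616e+00  1.63226062e-05  2.88980865e+00] [[0.248, -0.925, -0.287, 82.591], [0.969, 0.237, 0.074, 623.118], [-0.001, -0.296, 0.955, 373.097], [0.0, 0.0, 0.0, 1.0]]
```

View pics/w1.png

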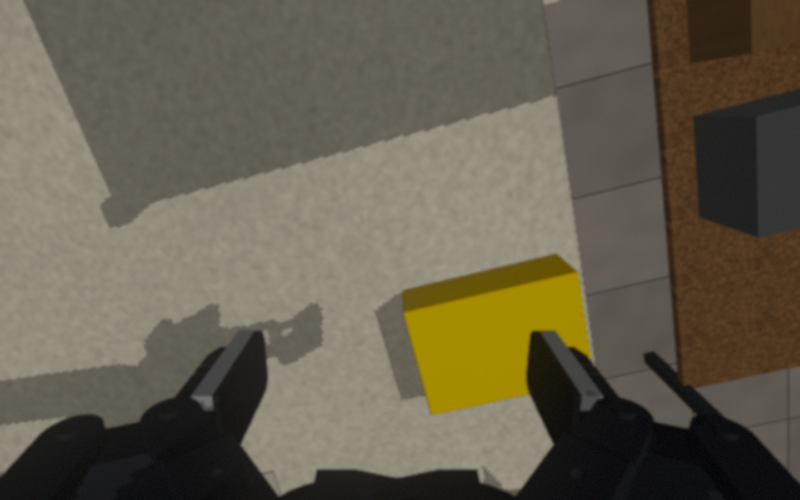

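Rows need all six keys; the picture shows the unmoved start view (yellow box under the fingers). Again with full rows.

step_arm:
  moves:
    - {"tx": 0,"ty": 0,"tz": 0,"ax": 0,"ay": 0,"az": -0.064}
    - {"tx": 0,"ty": 0,"tz": 0,"ax": 0,"ay": 0,"az": -0.064}
    - {"tx": -0.8,"ty": -0.96,"tz": 0,"ax": 0,"ay": 0,"az": 0}
    - {"tx": -0.8,"ty": -0.96,"tz": 0,"ax": 0,"ay": 0,"az": 0}
    - {"tx": -0.8,"ty": -0.96,"tz": 0,"ax": 0,"ay": 0,"az": 0}
  gripper: 1

```text
clock: 0.82
eef_pos: [212.4, 529.5, 256.1]
tcp_rot: [-3.141, -0.0, 3.091]
contact_force: [1.2, 1.0, -0.0]
opening: 0.998
grasp_force: 0.0
```

step_arm:
  moves:
    - {"tx": -0.8,"ty": -0.96,"tz": 0,"ax": 0,"ay": 0,"az": 0}
    - {"tx": -0.8,"ty": -0.96,"tz": 0,"ax": 0,"ay": 0,"az": 0}
    - {"tx": -0.8,"ty": -0.96,"tz": 0,"ax": 0,"ay": 0,"az": 0}
    - {"tx": -0.8,"ty": -0.96,"tz": 0,"ax": 0,"ay": 0,"az": 0}
    - {"tx": -0.8,"ty": -0.96,"tz": 0,"ax": 0,"ay": 0,"az": 0}

```text
clock: 1.45
eef_pos: [306.2, 404.5, 256.3]
tcp_rot: [-3.142, -0.0, 3.091]
contact_force: [0.2, -0.1, -1.1]
opening: 1.0
grasp_force: 0.0
```

step_arm:
  moves:
    - {"tx": -0.8,"ty": -0.96,"tz": 0,"ax": 0,"ay": 0,"az": 0}
    - {"tx": -0.8,"ty": -0.96,"tz": 0,"ax": 0,"ay": 0,"az": 0}
    - {"tx": -0.8,"ty": -0.96,"tz": 0,"ax": 0,"ay": 0,"az": 0}
    - {"tx": -0.8,"ty": -0.96,"tz": 0,"ax": 0,"ay": 0,"az": 0}
    - {"tx": 0,"ty": 0,"tz": 0,"ax": 0,"ay": 0,"az": 0}

```text
clock: 2.08
eef_pos: [381.6, 304.2, 256.2]
tcp_rot: [-3.141, 0.0, 3.088]
contact_force: [-0.6, 0.2, -0.3]
opening: 0.997
grasp_force: 0.0
```

Run:
```python
from h import *
p,d,K,T=grab('wrist'); save('w2.png',p,1.25); s=r.sense(); print(s['eef_pos'],s['tcp_rot'],T.round(3).tolist())
```

```text
[381.05585478 305.05868727 256.25697266] [ 3.14148495e+00 -1.97593794e-04  3.08887548e+00] [[0.052, -0.954, -0.296, 306.192], [0.999, 0.05, 0.015, 307.444], [0.0, -0.296, 0.955, 373.609], [0.0, 0.0, 0.0, 1.0]]
```

View pics/w2.png

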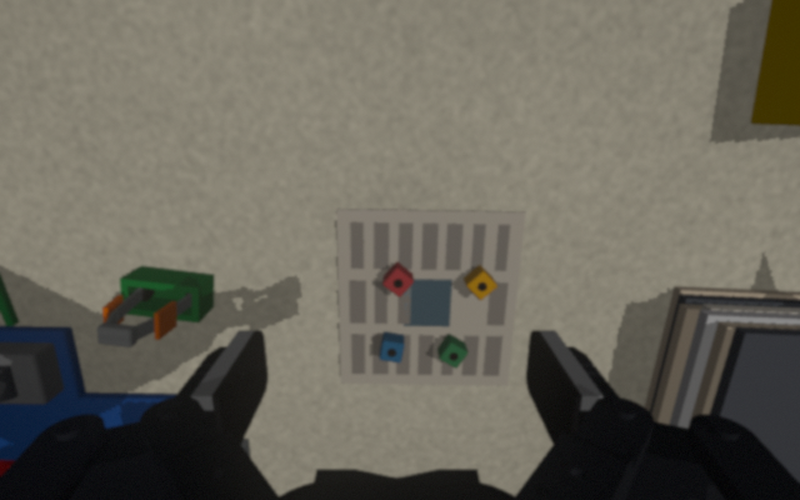

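The wrist picture shows the four beads (pink 398,281; yellow 481,284; blue 392,348; green 453,352) and the tongs' stand (165,293). Measure them by depth.

```bash
cat >> h.py <<'E'
def rect(P,c,R,z0,z1,n=''):
    m=(np.hypot(P[...,0]-c[0],P[...,1]-c[1])<R)&(P[...,2]>z0)&(P[...,2]<z1); Q=P[m]
    if len(Q)<8: print(n,'few',len(Q)); return
    b=cv2.minAreaRect(Q[:,:2].astype(np.float32)); print(n,len(Q),'med z %.1f'%np.median(Q[:,2]),'mean',Q.mean(0).round(1),'ctr',np.round(b[0],1),'size',np.round(b[1],1),'ang %.1f'%b[2]); return b
E
python3 - <<'E'
from h import *
B=dict(pink=(445,304),yellow=(451,373),blue=(509,296),green=(514,351))
for n in ['wrist','side','scene']:
    p,d,K,T=load(n); P=cloud(d,K,T); print(n, 'table z',np.nanmedian(P[(abs(P[...,0]-400)<20)&(abs(P[...,1]-200)<30),2]))
    for k,c in B.items(): rect(P,c,22,17,30,k)
    rect(P,(447,108),50,26,36,'stand'); rect(P,(447,108),50,48,75,'plates');rect(P,(447,108),50,85,110,'bow')
    rect(P,(608,125),110,92,108,'panrim'); rect(P,(608,125),40,80,93,'panfloor'); rect(P,(480,330),130,1,4.5,'paper')
    rect(P,(512,-5),25,92,125,'knob'); rect(P,(430,-330),120,10,20,'traywall');rect(P,(430,-330),50,2,9,'trayfloor')
E
```

```text
wrist table z -0.34432952572166187
pink 349 med z 21.4 mean [442.1 301.8  21.3] ctr [443.2 301.7] size [20.1 20.6] ang 47.0
yellow 345 med z 21.5 mean [448.6 372.   21.3] ctr [449.3 372.4] size [19.9 19.5] ang 41.1
blue 304 med z 21.4 mean [507.  292.9  21.3] ctr [507.8 293. ] size [19.9 20.3] ang 77.1
green 311 med z 21.5 mean [513.7 347.3  21.2] ctr [514.7 347.4] size [20.1 20.4] ang 55.7
stand 1094 med z 31.3 mean [441.7 107.5  30.8] ctr [444.7 104.2] size [64.8 33.3] ang 80.0
plates 766 med z 65.0 mean [443.2 109.2  64.3] ctr [444.8 105.1] size [44.6 23.1] ang 79.6
bow 550 med z 94.5 mean [443.4 106.4  93.5] ctr [444.3 104.6] size [25.3 14.5] ang 78.8
panrim 16 med z 93.4 mean [541.8 180.2  93.9] ctr [542.3 180.4] size [7.5 2.7] ang 20.9
panfloor few 0
paper 15848 med z 1.9 mean [463.8 328.2   1.9] ctr [477.1 327.5] size [252.2 257.9] ang 53.6
knob few 0
traywall few 0
trayfloor few 0
side table z 0.21931623676016443
pink 102 med z 22.0 mean [444.5 303.5  21.8] ctr [444.4 302.5] size [20.1 19.7] ang 45.4
yellow 125 med z 22.3 mean [451.1 373.8  22.1] ctr [451. 373.] size [19.4 19
[... 1536 characters left out ...]
 63.7] ctr [446.9 102.4] size [44.1 20.7] ang 82.5
bow 34 med z 94.8 mean [447.8 101.7  93.4] ctr [447.5 103.2] size [23.6 15.3] ang 84.1
panrim 364 med z 97.5 mean [613.4 127.1  97. ] ctr [608.4 127.2] size [106.3 142.1] ang 85.8
panfloor 280 med z 90.1 mean [609.  125.9  90. ] ctr [608.9 126.3] size [73.1 77.3] ang 77.2
paper 680 med z 2.5 mean [475.8 351.8   2.5] ctr [470.8 351.8] size [257.5 207.5] ang 25.2
knob 68 med z 110.5 mean [517.2 -15.5 108.9] ctr [516.8 -13.4] size [23.6 20. ] ang 45.5
traywall 268 med z 13.7 mean [ 446.9 -324.4   13.6] ctr [ 470.1 -319.2] size [137.  131.8] ang 0.1
trayfloor 584 med z 5.7 mean [ 438.8 -330.6    5.8] ctr [ 433.5 -331.9] size [99.3 90.3] ang 59.1
```

```bash
cat > plan.py <<'E'
import sys
from h import *
from scipy.spatial.transform import Rotation as Ro
# usage: plan.py yaw(deg) x y z [x y z ...]: turn first, then legs, in move units (sum)
a=list(map(float,sys.argv[1:])); s=r.sense(); R0=Ro.from_euler('xyz',s['tcp_rot']); R1=Ro.from_euler('xyz',[np.pi,0,np.radians(a[0])])
print('at',s['eef_pos'].round(1),'yaw',round(np.degrees(s['tcp_rot'][2])%360,1),'q',s['qpos'].round(2),'t',round(s['clock'],1),'open',round(s['opening'],3),'F',round(s['grasp_force'],1))
print('turn',((R0.inv()*R1).as_rotvec()/(np.pi/2)).round(3))
p=s['eef_pos']
for k in range(1,len(a),3):
    q=np.array(a[k:k+3]); u=R1.inv().apply(q-p)/25; n=int(np.ceil(abs(u).max()/1)); print('to',q,'sum',u.round(2),'rows',n,'each',(u/max(n,1)).round(3)); p=q
E
python3 plan.py 169.7 445 104.8 170 445 104.8 65
```

```text
at [381.1 305.1 256.3] yaw 177.0 q [ 0.67  0.14  1.92  0.    1.08 -0.85] t 2.1 open 1.002 F 0.0
turn [ 0.    -0.     0.081]
to [445.  104.8 170. ] sum [-3.95 -7.42  3.45] rows 8 each [-0.494 -0.928  0.431]
to [445.  104.8  65. ] sum [ 0.  -0.   4.2] rows 5 each [ 0.   -0.    0.84]
```

step_arm:
  moves:
    - {"tx": 0,"ty": 0,"tz": 0,"ax": 0,"ay": 0,"az": 0.081}
    - {"tx": -0.494,"ty": -0.928,"tz": 0.431,"ax": 0,"ay": 0,"az": 0}
    - {"tx": -0.494,"ty": -0.928,"tz": 0.431,"ax": 0,"ay": 0,"az": 0}
    - {"tx": -0.494,"ty": -0.928,"tz": 0.431,"ax": 0,"ay": 0,"az": 0}
    - {"tx": -0.494,"ty": -0.928,"tz": 0.431,"ax": 0,"ay": 0,"az": 0}
  gripper: 0.7

```text
clock: 2.75
eef_pos: [412.8, 205.6, 212.9]
tcp_rot: [3.141, -0.0, 2.965]
contact_force: [-0.5, -0.6, 0.2]
opening: 0.7
grasp_force: 0.0
```

step_arm:
  moves:
    - {"tx": -0.494,"ty": -0.928,"tz": 0.431,"ax": 0,"ay": 0,"az": 0}
    - {"tx": -0.494,"ty": -0.928,"tz": 0.431,"ax": 0,"ay": 0,"az": 0}
    - {"tx": -0.494,"ty": -0.928,"tz": 0.431,"ax": 0,"ay": 0,"az": 0}
    - {"tx": -0.494,"ty": -0.928,"tz": 0.431,"ax": 0,"ay": 0,"az": 0}
    - {"tx": 0,"ty": 0,"tz": 0,"ax": 0,"ay": 0,"az": 0}

```text
clock: 3.38
eef_pos: [444.8, 105.1, 169.5]
tcp_rot: [-3.141, -0.001, 2.962]
contact_force: [1.4, 1.2, 0.1]
opening: 0.701
grasp_force: 0.0
```

```bash
python3 - <<'E'
from h import *
p,d,K,T=grab('wrist'); P=cloud(d,K,T); save('w3.png',p,1.25)
rect(P,(445,105),50,26,36,'stand'); rect(P,(445,105),50,48,75,'plates');rect(P,(445,105),50,85,110,'bow')
E
python3 plan.py 169.7 445 104.8 65
```

```text
stand 1672 med z 31.6 mean [440.3 104.8  31.2] ctr [444.4 103.9] size [64.1 32.4] ang 79.8
plates 662 med z 73.5 mean [442.  104.2  70.5] ctr [444.2 104. ] size [44.3 21.8] ang 79.5
bow 1049 med z 94.9 mean [443.3 104.   94.4] ctr [444.3 103.8] size [23.4 14. ] ang 80.3
at [444.9 105.8 169.9] yaw 169.7 q [ 0.23  0.21  2.06  0.    0.87 -1.16] t 3.4 open 0.698 F 0.0
turn [ 0.    -0.001  0.   ]
to [445.  104.8  65. ] sum [-0.01 -0.04  4.2 ] rows 5 each [-0.002 -0.007  0.839]
```

View pics/w3.png

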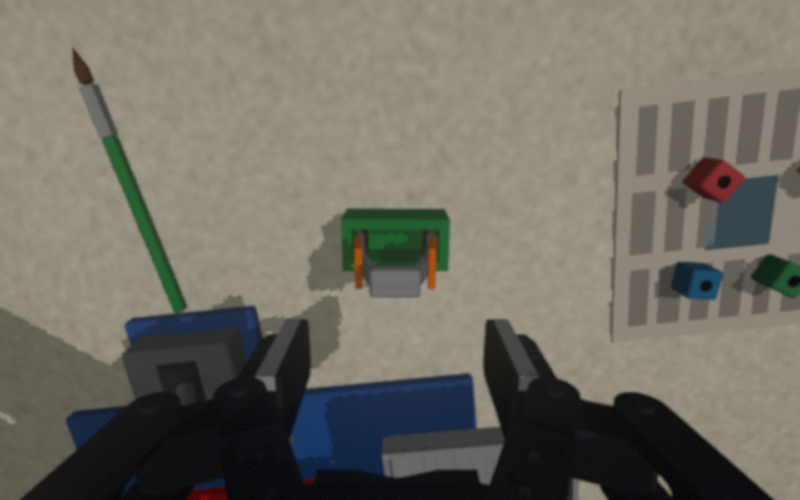

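Gripper is centred over the tongs (fingers 300/490, stand 395). Descend and squeeze to 41 mm.

step_arm:
  moves:
    - {"tx": 0.02,"ty": -0.02,"tz": 0.84,"ax": 0,"ay": 0,"az": 0}
    - {"tx": 0,"ty": 0,"tz": 0.84,"ax": 0,"ay": 0,"az": 0}
    - {"tx": 0,"ty": 0,"tz": 0.84,"ax": 0,"ay": 0,"az": 0}
    - {"tx": 0,"ty": 0,"tz": 0.84,"ax": 0,"ay": 0,"az": 0}
    - {"tx": 0,"ty": 0,"tz": 0.84,"ax": 0,"ay": 0,"az": 0}

```text
clock: 4.05
eef_pos: [444.8, 106.5, 65.0]
tcp_rot: [3.141, 0.001, 2.965]
contact_force: [0.2, 0.5, 0.2]
opening: 0.7
grasp_force: 0.0
```

step_arm:
  moves:
    - {"tx": 0,"ty": 0,"tz": 0,"ax": 0,"ay": 0,"az": 0}
    - {"tx": 0,"ty": 0,"tz": 0,"ax": 0,"ay": 0,"az": 0}
    - {"tx": 0,"ty": 0,"tz": 0,"ax": 0,"ay": 0,"az": 0}
    - {"tx": 0,"ty": 0,"tz": 0,"ax": 0,"ay": 0,"az": 0}
    - {"tx": 0,"ty": 0,"tz": 0,"ax": 0,"ay": 0,"az": 0}
  gripper: 0.482
  newtons: 40

```text
clock: 4.68
eef_pos: [444.8, 104.9, 65.4]
tcp_rot: [3.141, 0.001, 2.963]
contact_force: [-0.3, -1.0, -0.2]
opening: 0.483
grasp_force: 3.2
```

```bash
python3 - <<'E'
from h import *
p,d,K,T=grab('side'); save('s1.png',p[210:290,330:430],5)
E
python3 plan.py 169.7 445 104.8 65
```

```text
at [444.7 104.9  65.3] yaw 169.8 q [ 0.23  0.39  2.13  0.    0.62 -1.16] t 4.7 open 0.483 F 3.2
turn [0.    0.    0.001]
to [445.  104.8  65. ] sum [-0.01 -0.    0.01] rows 1 each [-0.011 -0.002  0.013]
```

View pics/s1.png

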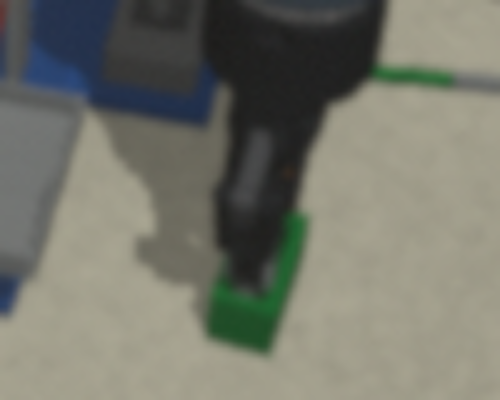

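Tongs held at 41 mm (3.2 N). Lift and turn to pink's face direction.

step_arm:
  moves:
    - {"tx": 0,"ty": 0,"tz": -0.5,"ax": 0,"ay": 0,"az": 0}
    - {"tx": 0,"ty": 0,"tz": -0.9,"ax": 0,"ay": 0,"az": 0}
    - {"tx": 0,"ty": 0,"tz": -0.9,"ax": 0,"ay": 0,"az": 0}
    - {"tx": 0,"ty": 0,"tz": -0.9,"ax": 0,"ay": 0,"az": 0.092}
    - {"tx": 0,"ty": 0,"tz": 0,"ax": 0,"ay": 0,"az": 0.092}

```text
clock: 5.35
eef_pos: [445.8, 105.2, 147.5]
tcp_rot: [3.139, 0.003, 2.67]
contact_force: [0.5, -0.2, -0.9]
opening: 0.481
grasp_force: 3.2
```

step_arm:
  moves:
    - {"tx": 0,"ty": 0,"tz": 0,"ax": 0,"ay": 0,"az": 0.092}
    - {"tx": 0,"ty": 0,"tz": 0,"ax": 0,"ay": 0,"az": 0.092}
    - {"tx": 0,"ty": 0,"tz": 0,"ax": 0,"ay": 0,"az": 0}

```text
clock: 5.72
eef_pos: [444.7, 104.9, 145.8]
tcp_rot: [3.141, 0.0, 2.386]
contact_force: [-0.3, 0.5, 0.1]
opening: 0.483
grasp_force: 3.2
```

```bash
python3 plan.py 136.5 443.8 302 140 443.8 302 64.5
```

```text
at [444.7 104.9 145.8] yaw 136.7 q [ 0.23  0.24  2.08  0.    0.81 -0.59] t 5.7 open 0.483 F 3.2
turn [0.    0.    0.003]
to [443.8 302.  140. ] sum [5.45 5.69 0.23] rows 6 each [0.909 0.949 0.038]
to [443.8 302.   64.5] sum [ 0.   -0.    3.02] rows 4 each [ 0.    -0.     0.755]
```

step_arm:
  moves:
    - {"tx": 0.91,"ty": 0.95,"tz": 0.04,"ax": 0,"ay": 0,"az": 0}
    - {"tx": 0.91,"ty": 0.95,"tz": 0.04,"ax": 0,"ay": 0,"az": 0}
    - {"tx": 0.91,"ty": 0.95,"tz": 0.04,"ax": 0,"ay": 0,"az": 0}
    - {"tx": 0.91,"ty": 0.95,"tz": 0.04,"ax": 0,"ay": 0,"az": 0}
    - {"tx": 0.91,"ty": 0.95,"tz": 0.04,"ax": 0,"ay": 0,"az": 0}

```text
clock: 6.35
eef_pos: [443.3, 270.5, 140.5]
tcp_rot: [3.141, 0.0, 2.39]
contact_force: [-0.1, 0.3, 0.2]
opening: 0.483
grasp_force: 3.2
```

step_arm:
  moves:
    - {"tx": 0.91,"ty": 0.95,"tz": 0.04,"ax": 0,"ay": 0,"az": 0}
    - {"tx": 0,"ty": 0,"tz": 0,"ax": 0,"ay": 0,"az": 0}

```text
clock: 6.6
eef_pos: [443.2, 304.1, 139.4]
tcp_rot: [3.141, 0.0, 2.391]
contact_force: [-0.1, -0.0, -0.4]
opening: 0.483
grasp_force: 3.2
```

```bash
cat > beads.py <<'E'
from h import *
import sys
# colour blobs with z 8..120 ; args: camera xmin xmax ymin ymax
def find(n,box,zr=(8,120),show=True):
    p,d,K,T=grab(n); P=cloud(d,K,T); hsv=cv2.cvtColor(p,cv2.COLOR_RGB2HSV); H=hsv[...,0].astype(int)
    reg=(hsv[...,1]>90)&(hsv[...,2]>40)&(P[...,0]>box[0])&(P[...,0]<box[1])&(P[...,1]>box[2])&(P[...,1]<box[3])&(P[...,2]>zr[0])&(P[...,2]<zr[1])
    for k,m in dict(pink=(H<6)|(H>165),yellow=(H>15)&(H<32),blue=(H>92)&(H<118),green=(H>45)&(H<85)).items():
        nn,l,st,_=cv2.connectedComponentsWithStats((m&reg).astype(np.uint8))
        for j in range(1,nn):
            if st[j,4]<(25 if n!='scene' else 8): continue
            Q=P[l==j]; zt=np.percentile(Q[:,2],90); c=Q.mean(0)
            near=np.hypot(P[...,0]-c[0],P[...,1]-c[1])<17
            G=P[near&(P[...,2]>zt-4)&(P[...,2]<zt+3)]
            b=cv2.minAreaRect(G[:,:2].astype(np.float32)); print(n,k,st[j,4],'ztop %.1f'%zt,'ctr',np.round(b[0],1),'size',np.round(b[1],1),'ang %.1f'%b[2])
if __name__=='__main__':
    a=sys.argv; find(a[1],list(map(float,a[2:6])),(float(a[6]),float(a[7])) if len(a)>7 else (8,120))
E
python3 beads.py wrist 390 570 240 415 8 30; python3 beads.py side 390 570 240 415 8 30
python3 plan.py 136.5 443.8 302 64.5; python3 -c "
from h import *
p,d,K,T=load('wrist');save('w4.png',p,1.25)"
```

```text
wrist pink 817 ztop 22.4 ctr [443.3 301.6] size [19.7 20.1] ang 47.7
wrist yellow 969 ztop 22.4 ctr [450.3 372.2] size [20.5 20.1] ang 41.1
wrist blue 27 ztop 13.8 ctr [498.9 292.9] size [14.8  1.2] ang 78.1
wrist green 749 ztop 22.3 ctr [515.4 347.3] size [20.2 20.4] ang 55.3
side pink 125 ztop 23.4 ctr [444.1 302.6] size [21.3 21. ] ang 50.1
side yellow 154 ztop 23.3 ctr [451.2 372.8] size [20.  20.1] ang 40.6
side blue 97 ztop 24.0 ctr [509.6 293.7] size [20.4 20. ] ang 74.4
side green 89 ztop 23.8 ctr [516.3 348.9] size [19.6 19.9] ang 53.3
at [442.7 302.  139.1] yaw 136.9 q [ 0.6   0.36  1.92 -0.    0.86 -0.22] t 6.7 open 0.481 F 3.2
turn [-0.     0.     0.004]
to [443.8 302.   64.5] sum [-0.03  0.03  2.99] rows 3 each [-0.01   0.01   0.995]
```

View pics/w4.png

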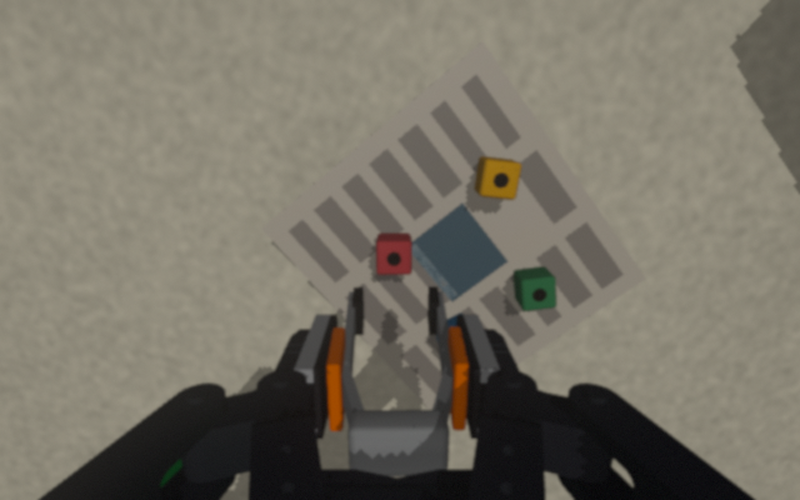

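Pink (394,255) sits centred between the tips (358/434). Descend, close, lift.

step_arm:
  moves:
    - {"tx": -0.02,"ty": 0.01,"tz": 0.99,"ax": 0,"ay": 0,"az": 0}
    - {"tx": 0,"ty": 0,"tz": 0.99,"ax": 0,"ay": 0,"az": 0}
    - {"tx": 0,"ty": 0,"tz": 0.7,"ax": 0,"ay": 0,"az": 0}
    - {"tx": 0,"ty": 0,"tz": 0.3,"ax": 0,"ay": 0,"az": 0}
    - {"tx": 0,"ty": 0,"tz": 0,"ax": 0,"ay": 0,"az": 0}

```text
clock: 7.32
eef_pos: [443.6, 301.8, 64.4]
tcp_rot: [-3.141, -0.0, 2.386]
contact_force: [0.2, 0.4, 0.3]
opening: 0.482
grasp_force: 3.2
```

step_arm:
  moves:
    - {"tx": 0,"ty": 0,"tz": 0,"ax": 0,"ay": 0,"az": 0}
    - {"tx": 0,"ty": 0,"tz": 0,"ax": 0,"ay": 0,"az": 0}
    - {"tx": 0,"ty": 0,"tz": 0,"ax": 0,"ay": 0,"az": 0}
    - {"tx": 0,"ty": 0,"tz": 0,"ax": 0,"ay": 0,"az": 0}
  gripper: 0.42
  newtons: 30

```text
clock: 7.82
eef_pos: [443.7, 302.2, 64.9]
tcp_rot: [3.141, 0.0, 2.386]
contact_force: [0.4, 0.1, 1.5]
opening: 0.438
grasp_force: 31.9
```

step_arm:
  moves:
    - {"tx": 0,"ty": 0,"tz": -0.5,"ax": 0,"ay": 0,"az": 0}
    - {"tx": 0,"ty": 0,"tz": -1,"ax": 0,"ay": 0,"az": 0}
    - {"tx": 0,"ty": 0,"tz": -1,"ax": 0,"ay": 0,"az": 0}
    - {"tx": 0,"ty": 0,"tz": -1,"ax": 0,"ay": 0,"az": 0.113}
    - {"tx": 0,"ty": 0,"tz": -1,"ax": 0,"ay": 0,"az": 0.113}

```text
clock: 8.45
eef_pos: [443.6, 302.1, 178.8]
tcp_rot: [3.141, -0.0, 2.025]
contact_force: [0.1, 0.4, -1.1]
opening: 0.442
grasp_force: 31.7
```

step_arm:
  moves:
    - {"tx": 0,"ty": 0,"tz": -0.4,"ax": 0,"ay": 0,"az": 0.113}
    - {"tx": 0,"ty": 0,"tz": 0,"ax": 0,"ay": 0,"az": 0.113}
    - {"tx": 0,"ty": 0,"tz": 0,"ax": 0,"ay": 0,"az": 0.113}
    - {"tx": 0,"ty": 0,"tz": 0,"ax": 0,"ay": 0,"az": 0}

```text
clock: 8.95
eef_pos: [443.6, 302.1, 187.8]
tcp_rot: [3.141, -0.0, 1.499]
contact_force: [0.9, -0.6, 0.0]
opening: 0.445
grasp_force: 31.7
```

```bash
cat > pan.py <<'E'
import sys,numpy as np
# pan.py px py -> world of a point in pan frame
a=np.radians(-4.2);c,s=np.cos(a),np.sin(a);x,y=map(float,sys.argv[1:3]);print(round(608.1+c*x-s*y,1),round(126.7+s*x+c*y,1))
E
for p in "-35 22" "35 22" "-35 -22" "35 -22"; do python3 pan.py $p; done
python3 plan.py 85.8 $(python3 pan.py 35 -22) 185 $(python3 pan.py 35 -22) 152
```

```text
574.8 151.2
644.6 146.1
571.6 107.3
641.4 102.2
at [443.6 302.1 187.8] yaw 85.9 q [ 0.6   0.3   1.89 -0.    0.96  0.67] t 8.9 open 0.445 F 31.7
turn [ 0.    -0.     0.001]
to [641.4 102.2 185. ] sum [-7.39  8.48  0.11] rows 9 each [-0.822  0.942  0.013]
to [641.4 102.2 152. ] sum [ 0.   -0.    1.32] rows 2 each [ 0.   -0.    0.66]
```

Bead held (37.6 mm). To the pan.

step_arm:
  moves:
    - {"tx": -0.82,"ty": 0.94,"tz": 0,"ax": 0,"ay": 0,"az": 0}
    - {"tx": -0.82,"ty": 0.94,"tz": 0,"ax": 0,"ay": 0,"az": 0}
    - {"tx": -0.82,"ty": 0.94,"tz": 0,"ax": 0,"ay": 0,"az": 0}
    - {"tx": -0.82,"ty": 0.94,"tz": 0,"ax": 0,"ay": 0,"az": 0}
    - {"tx": -0.82,"ty": 0.94,"tz": 0,"ax": 0,"ay": 0,"az": 0}

```text
clock: 9.57
eef_pos: [554.0, 190.5, 187.5]
tcp_rot: [3.141, -0.0, 1.503]
contact_force: [0.1, 1.0, -0.6]
opening: 0.441
grasp_force: 31.7
```

step_arm:
  moves:
    - {"tx": -0.82,"ty": 0.94,"tz": 0,"ax": 0,"ay": 0,"az": 0}
    - {"tx": -0.82,"ty": 0.94,"tz": 0,"ax": 0,"ay": 0,"az": 0}
    - {"tx": -0.82,"ty": 0.94,"tz": 0,"ax": 0,"ay": 0,"az": 0}
    - {"tx": -0.82,"ty": 0.94,"tz": 0,"ax": 0,"ay": 0,"az": 0}
    - {"tx": 0,"ty": 0,"tz": 0,"ax": 0,"ay": 0,"az": 0}

```text
clock: 10.2
eef_pos: [642.3, 101.2, 187.3]
tcp_rot: [3.141, 0.0, 1.5]
contact_force: [-0.4, -0.6, -0.9]
opening: 0.44
grasp_force: 31.6
```

```bash
python3 plan.py 85.8 $(python3 pan.py 35 -22) 153
python3 - <<'E'
from h import *
p,d,K,T=grab('wrist'); P=cloud(d,K,T); save('w5.png',p,1.25)
c=P[200:330,150:480]; m=abs(c[...,2]-90)<4; print('pan floor',np.median(c[m],0),m.sum())
rect(P,(608,127),110,95,103,'rim')
E
```

```text
at [642.3 101.2 187.3] yaw 86.0 q [ 0.15  0.46  1.64 -0.    1.05  0.22] t 10.2 open 0.44 F 31.6
turn [0.    0.    0.002]
to [641.4 102.2 153. ] sum [ 0.04 -0.04  1.37] rows 2 each [ 0.018 -0.02   0.686]
pan floor [592.65749307  98.06414148  88.75996201] 9262
rim 4682 med z 99.2 mean [596.4 134.7  98.9] ctr [607.  125.1] size [100.5 140.6] ang 86.0
```

View pics/w5.png

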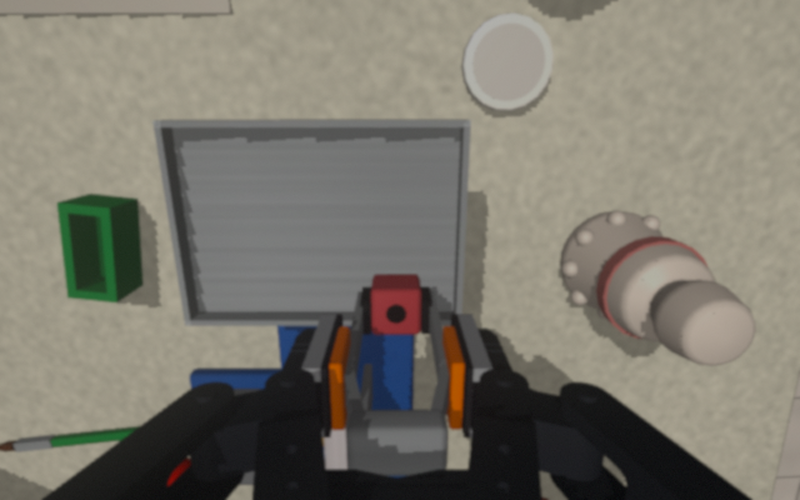

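Pan from above: rim matches, pink held square at (396,305). Lower and release.

step_arm:
  moves:
    - {"tx": 0.04,"ty": -0.04,"tz": 0.7,"ax": 0,"ay": 0,"az": 0}
    - {"tx": 0,"ty": 0,"tz": 0.5,"ax": 0,"ay": 0,"az": 0}
    - {"tx": 0,"ty": 0,"tz": 0.17,"ax": 0,"ay": 0,"az": 0}
    - {"tx": 0,"ty": 0,"tz": 0,"ax": 0,"ay": 0,"az": 0}

```text
clock: 10.75
eef_pos: [639.8, 104.0, 152.2]
tcp_rot: [-3.141, 0.0, 1.499]
contact_force: [0.4, -0.2, -0.8]
opening: 0.438
grasp_force: 31.7
```

step_arm:
  moves:
    - {"tx": 0,"ty": 0,"tz": 0,"ax": 0,"ay": 0,"az": 0}
    - {"tx": 0,"ty": 0,"tz": 0,"ax": 0,"ay": 0,"az": 0}
    - {"tx": 0,"ty": 0,"tz": -0.3,"ax": 0,"ay": 0,"az": 0}
    - {"tx": 0,"ty": 0,"tz": -1,"ax": 0,"ay": 0,"az": 0}
    - {"tx": 0,"ty": 0,"tz": 0,"ax": 0,"ay": 0,"az": 0}
  gripper: 0.482

```text
clock: 11.38
eef_pos: [641.7, 104.0, 187.8]
tcp_rot: [3.137, -0.001, 1.498]
contact_force: [0.1, 0.7, -1.4]
opening: 0.482
grasp_force: 3.2
```

```bash
sed -i 's/608.1/607.5/;s/126.7/125.8/' pan.py; python3 beads.py side 390 570 240 415 8 30;  python3 beads.py side 540 680 70 180 90 125; python3 beads.py wrist 540 680 70 180 90 125; python3 plan.py 85.8 450.6 372.4 140; python3 plan.py 131
```

```text
side yellow 151 ztop 23.7 ctr [451.1 373. ] size [20.2 20.6] ang 38.8
side blue 93 ztop 23.6 ctr [509.6 293.2] size [19.9 19.2] ang 76.0
side green 85 ztop 23.7 ctr [516.6 348.3] size [18.9 18.6] ang 54.8
side pink 86 ztop 110.0 ctr [639.  104.7] size [21.1 19.1] ang 85.1
wrist pink 1188 ztop 109.3 ctr [639.7 104.1] size [20.  19.5] ang 86.5
at [639.9 103.7 184.9] yaw 85.8 q [0.16 0.46 1.64 0.   1.04 0.23] t 11.5 open 0.482 F 3.2
turn [-0.  0.  0.]
to [450.6 372.4 140. ] sum [10.16 -8.34  1.8 ] rows 11 each [ 0.924 -0.758  0.163]
at [639.9 103.7 184.9] yaw 85.8 q [0.16 0.46 1.64 0.   1.04 0.23] t 11.5 open 0.482 F 3.2
turn [-0.    -0.    -0.502]
```

step_arm:
  moves:
    - {"tx": 0.924,"ty": -0.758,"tz": 0,"ax": 0,"ay": 0,"az": 0}
    - {"tx": 0.924,"ty": -0.758,"tz": 0,"ax": 0,"ay": 0,"az": 0}
    - {"tx": 0.924,"ty": -0.758,"tz": 0,"ax": 0,"ay": 0,"az": 0}
    - {"tx": 0.924,"ty": -0.758,"tz": 0,"ax": 0,"ay": 0,"az": 0}
    - {"tx": 0.924,"ty": -0.758,"tz": 0,"ax": 0,"ay": 0,"az": 0}

```text
clock: 12.15
eef_pos: [553.0, 226.4, 184.3]
tcp_rot: [-3.14, 0.001, 1.498]
contact_force: [0.1, -0.5, -1.2]
opening: 0.476
grasp_force: 3.2
```

step_arm:
  moves:
    - {"tx": 0.924,"ty": -0.758,"tz": 0,"ax": 0,"ay": 0,"az": 0}
    - {"tx": 0.924,"ty": -0.758,"tz": 0,"ax": 0,"ay": 0,"az": 0}
    - {"tx": 0.924,"ty": -0.758,"tz": 0,"ax": 0,"ay": 0,"az": 0}
    - {"tx": 0.924,"ty": -0.758,"tz": 0,"ax": 0,"ay": 0,"az": 0}
    - {"tx": 0.924,"ty": -0.758,"tz": 0,"ax": 0,"ay": 0,"az": 0}

```text
clock: 12.78
eef_pos: [466.9, 348.4, 184.4]
tcp_rot: [-3.141, 0.001, 1.498]
contact_force: [-0.1, -0.2, -0.8]
opening: 0.482
grasp_force: 3.2
```

step_arm:
  moves:
    - {"tx": 0.924,"ty": -0.758,"tz": 0,"ax": 0,"ay": 0,"az": 0}
    - {"tx": 0,"ty": 0,"tz": 0.45,"ax": 0,"ay": 0,"az": -0.1}
    - {"tx": 0,"ty": 0,"tz": 0.45,"ax": 0,"ay": 0,"az": -0.1}
    - {"tx": 0,"ty": 0,"tz": 0.45,"ax": 0,"ay": 0,"az": -0.1}
    - {"tx": 0,"ty": 0,"tz": 0.45,"ax": 0,"ay": 0,"az": -0.1}

```text
clock: 13.4
eef_pos: [450.3, 372.0, 139.1]
tcp_rot: [-3.14, 0.0, 2.132]
contact_force: [0.7, -0.6, -0.9]
opening: 0.48
grasp_force: 3.2
```

step_arm:
  moves:
    - {"tx": 0,"ty": 0,"tz": 0,"ax": 0,"ay": 0,"az": -0.1}
    - {"tx": 0,"ty": 0,"tz": 0,"ax": 0,"ay": 0,"az": 0}
    - {"tx": 0,"ty": 0,"tz": 0,"ax": 0,"ay": 0,"az": 0}

```text
clock: 13.78
eef_pos: [450.6, 372.2, 140.0]
tcp_rot: [-3.141, -0.0, 2.28]
contact_force: [0.4, 0.5, -0.9]
opening: 0.485
grasp_force: 3.2
```

```bash
python3 beads.py wrist 390 570 240 415 8 30; python3 plan.py 131 450.6 372.4 64.5
```

```text
wrist yellow 830 ztop 22.4 ctr [449.9 372.6] size [19.6 19.7] ang 40.1
wrist blue 113 ztop 22.2 ctr [558.7 307.7] size [12.5 20.7] ang 55.0
wrist green 31 ztop 22.4 ctr [509.7 340.1] size [ 2.6 19. ] ang 47.7
at [450.7 372.3 140.2] yaw 130.7 q [ 0.69  0.43  1.82 -0.    0.9  -0.02] t 13.8 open 0.485 F 3.2
turn [-0.     0.    -0.004]
to [450.6 372.4  64.5] sum [0.01 0.   3.03] rows 4 each [0.001 0.    0.757]
```

Yellow is in place; blue seems to have been knocked to about (559,308) — I'll remeasure it later. Take yellow.

step_arm:
  moves:
    - {"tx": 0,"ty": 0,"tz": 0.99,"ax": 0,"ay": 0,"az": 0}
    - {"tx": 0,"ty": 0,"tz": 0.99,"ax": 0,"ay": 0,"az": 0}
    - {"tx": 0,"ty": 0,"tz": 0.75,"ax": 0,"ay": 0,"az": 0}
    - {"tx": 0,"ty": 0,"tz": 0.3,"ax": 0,"ay": 0,"az": 0}
    - {"tx": 0,"ty": 0,"tz": 0,"ax": 0,"ay": 0,"az": 0}

```text
clock: 14.45
eef_pos: [450.7, 372.3, 64.4]
tcp_rot: [-3.141, -0.0, 2.283]
contact_force: [0.5, -0.5, -0.8]
opening: 0.479
grasp_force: 3.2
```

step_arm:
  moves:
    - {"tx": 0,"ty": 0,"tz": 0,"ax": 0,"ay": 0,"az": 0}
    - {"tx": 0,"ty": 0,"tz": 0,"ax": 0,"ay": 0,"az": 0}
    - {"tx": 0,"ty": 0,"tz": 0,"ax": 0,"ay": 0,"az": 0}
    - {"tx": 0,"ty": 0,"tz": 0,"ax": 0,"ay": 0,"az": 0}
  gripper: 0.42

```text
clock: 14.95
eef_pos: [450.8, 372.4, 64.8]
tcp_rot: [3.141, 0.0, 2.283]
contact_force: [-0.3, -0.3, 0.1]
opening: 0.439
grasp_force: 32.5
```

step_arm:
  moves:
    - {"tx": 0,"ty": 0,"tz": -0.5,"ax": 0,"ay": 0,"az": 0}
    - {"tx": 0,"ty": 0,"tz": -1,"ax": 0,"ay": 0,"az": 0}
    - {"tx": 0,"ty": 0,"tz": -1,"ax": 0,"ay": 0,"az": 0}
    - {"tx": 0,"ty": 0,"tz": -1,"ax": 0,"ay": 0,"az": 0.1}
    - {"tx": 0,"ty": 0,"tz": -1,"ax": 0,"ay": 0,"az": 0.1}

```text
clock: 15.58
eef_pos: [450.8, 372.4, 178.8]
tcp_rot: [3.141, -0.0, 1.964]
contact_force: [0.3, -0.4, -1.3]
opening: 0.44
grasp_force: 32.4
```

step_arm:
  moves:
    - {"tx": 0,"ty": 0,"tz": -0.4,"ax": 0,"ay": 0,"az": 0.1}
    - {"tx": 0,"ty": 0,"tz": 0,"ax": 0,"ay": 0,"az": 0.1}
    - {"tx": 0,"ty": 0,"tz": 0,"ax": 0,"ay": 0,"az": 0.1}
    - {"tx": 0,"ty": 0,"tz": 0,"ax": 0,"ay": 0,"az": 0}

```text
clock: 16.08
eef_pos: [450.8, 372.4, 187.9]
tcp_rot: [3.141, -0.0, 1.499]
contact_force: [0.7, 0.4, -1.1]
opening: 0.444
grasp_force: 32.4
```

```bash
python3 plan.py 85.8 $(python3 pan.py 35 22) 187 $(python3 pan.py 35 22) 153;  python3 beads.py side 390 700 200 415 8 30
```

```text
at [450.8 372.4 187.9] yaw 85.9 q [ 0.69  0.36  1.78 -0.    0.99  0.76] t 16.1 open 0.444 F 32.4
turn [ 0.    -0.     0.001]
to [644.  145.2 187. ] sum [-8.5   8.37  0.03] rows 9 each [-0.944  0.93   0.004]
to [644.  145.2 153. ] sum [ 0.   -0.    1.36] rows 2 each [ 0.   -0.    0.68]
side blue 69 ztop 27.2 ctr [697.6 318.6] size [31.5  5.4] ang 78.0
side blue 91 ztop 23.5 ctr [559.2 311.5] size [20.2 19.2] ang 67.0
side green 92 ztop 23.7 ctr [516.8 348.4] size [19.2 20. ] ang 54.9
```

step_arm:
  moves:
    - {"tx": -0.944,"ty": 0.93,"tz": 0,"ax": 0,"ay": 0,"az": 0}
    - {"tx": -0.944,"ty": 0.93,"tz": 0,"ax": 0,"ay": 0,"az": 0}
    - {"tx": -0.944,"ty": 0.93,"tz": 0,"ax": 0,"ay": 0,"az": 0}
    - {"tx": -0.944,"ty": 0.93,"tz": 0,"ax": 0,"ay": 0,"az": 0}
    - {"tx": -0.944,"ty": 0.93,"tz": 0,"ax": 0,"ay": 0,"az": 0}

```text
clock: 16.75
eef_pos: [558.8, 245.4, 187.4]
tcp_rot: [3.141, -0.0, 1.502]
contact_force: [-0.0, -0.5, -0.7]
opening: 0.436
grasp_force: 32.4
```

step_arm:
  moves:
    - {"tx": -0.944,"ty": 0.93,"tz": 0,"ax": 0,"ay": 0,"az": 0}
    - {"tx": -0.944,"ty": 0.93,"tz": 0,"ax": 0,"ay": 0,"az": 0}
    - {"tx": -0.944,"ty": 0.93,"tz": 0,"ax": 0,"ay": 0,"az": 0}
    - {"tx": -0.944,"ty": 0.93,"tz": 0,"ax": 0,"ay": 0,"az": 0}
    - {"tx": 0,"ty": 0,"tz": 0,"ax": 0,"ay": 0,"az": 0}

```text
clock: 17.38
eef_pos: [645.2, 143.6, 187.2]
tcp_rot: [3.141, 0.0, 1.499]
contact_force: [0.6, 0.9, -1.1]
opening: 0.437
grasp_force: 32.4
```

step_arm:
  moves:
    - {"tx": 0,"ty": 0,"tz": 0.7,"ax": 0,"ay": 0,"az": 0}
    - {"tx": 0,"ty": 0,"tz": 0.5,"ax": 0,"ay": 0,"az": 0}
    - {"tx": 0,"ty": 0,"tz": 0.19,"ax": 0,"ay": 0,"az": 0}
    - {"tx": 0,"ty": 0,"tz": 0,"ax": 0,"ay": 0,"az": 0}

```text
clock: 17.88
eef_pos: [643.5, 145.7, 151.7]
tcp_rot: [-3.14, 0.0, 1.499]
contact_force: [0.1, -0.3, -0.1]
opening: 0.438
grasp_force: 32.4
```

step_arm:
  moves:
    - {"tx": 0,"ty": 0,"tz": 0,"ax": 0,"ay": 0,"az": 0}
    - {"tx": 0,"ty": 0,"tz": 0,"ax": 0,"ay": 0,"az": 0}
    - {"tx": 0,"ty": 0,"tz": -0.3,"ax": 0,"ay": 0,"az": 0}
    - {"tx": 0,"ty": 0,"tz": -1,"ax": 0,"ay": 0,"az": 0}
    - {"tx": 0,"ty": 0,"tz": 0,"ax": 0,"ay": 0,"az": 0}
  gripper: 0.482

```text
clock: 18.5
eef_pos: [645.5, 145.6, 187.4]
tcp_rot: [3.137, -0.001, 1.498]
contact_force: [-0.4, -0.5, -1.1]
opening: 0.479
grasp_force: 3.2
```

```bash
python3 beads.py wrist 540 700 60 190 90 125; python3 plan.py 85.8 515.8 347.5 140; python3 plan.py 144.8
```

```text
wrist pink 1102 ztop 108.1 ctr [639.7 104.4] size [20.4 19.6] ang 85.9
wrist yellow 1216 ztop 108.1 ctr [643.6 146.5] size [20.1 19.7] ang 86.3
at [644.7 145.4 186. ] yaw 85.8 q [ 0.22  0.47  1.61 -0.    1.05  0.29] t 18.6 open 0.483 F 3.2
turn [ 0.002 -0.     0.   ]
to [515.8 347.5 140. ] sum [ 7.68 -5.74  1.84] rows 8 each [ 0.961 -0.717  0.23 ]
at [644.7 145.4 186. ] yaw 85.8 q [ 0.22  0.47  1.61 -0.    1.05  0.29] t 18.6 open 0.483 F 3.2
turn [ 0.002  0.    -0.655]
```

step_arm:
  moves:
    - {"tx": 0.961,"ty": -0.717,"tz": 0,"ax": 0,"ay": 0,"az": 0}
    - {"tx": 0.961,"ty": -0.717,"tz": 0,"ax": 0,"ay": 0,"az": 0}
    - {"tx": 0.961,"ty": -0.717,"tz": 0,"ax": 0,"ay": 0,"az": 0}
    - {"tx": 0.961,"ty": -0.717,"tz": 0,"ax": 0,"ay": 0,"az": 0}
    - {"tx": 0.961,"ty": -0.717,"tz": 0,"ax": 0,"ay": 0,"az": 0}

```text
clock: 19.18
eef_pos: [562.4, 272.1, 183.9]
tcp_rot: [-3.141, 0.001, 1.498]
contact_force: [0.1, -0.1, -0.6]
opening: 0.479
grasp_force: 3.2
```

step_arm:
  moves:
    - {"tx": 0.961,"ty": -0.717,"tz": 0,"ax": 0,"ay": 0,"az": 0}
    - {"tx": 0.961,"ty": -0.717,"tz": 0,"ax": 0,"ay": 0,"az": 0}
    - {"tx": 0.961,"ty": -0.717,"tz": 0,"ax": 0,"ay": 0,"az": 0}
    - {"tx": 0,"ty": 0,"tz": 0.46,"ax": 0,"ay": 0,"az": 0.0855}
    - {"tx": 0,"ty": 0,"tz": 0.46,"ax": 0,"ay": 0,"az": 0.0855}

```text
clock: 19.8
eef_pos: [514.3, 347.7, 160.8]
tcp_rot: [-3.141, 0.001, 1.226]
contact_force: [-0.7, 1.3, -0.8]
opening: 0.481
grasp_force: 3.2
```

step_arm:
  moves:
    - {"tx": 0,"ty": 0,"tz": 0.46,"ax": 0,"ay": 0,"az": 0.0855}
    - {"tx": 0,"ty": 0,"tz": 0.46,"ax": 0,"ay": 0,"az": 0.0855}
    - {"tx": 0,"ty": 0,"tz": 0,"ax": 0,"ay": 0,"az": 0}
    - {"tx": 0,"ty": 0,"tz": 0,"ax": 0,"ay": 0,"az": 0}

```text
clock: 20.3
eef_pos: [515.0, 347.4, 138.8]
tcp_rot: [-3.142, 0.0, 0.964]
contact_force: [-0.5, 0.2, 0.6]
opening: 0.484
grasp_force: 3.2
```

```bash
python3 beads.py wrist 390 650 200 415 8 30; python3 plan.py 55 515.8 347.5 64.5
```

```text
wrist blue 815 ztop 22.6 ctr [559.2 311.1] size [19.8 20. ] ang 67.1
wrist green 583 ztop 22.5 ctr [516.5 347.1] size [19.9 19.6] ang 54.7
at [515.1 347.5 139.1] yaw 55.2 q [ 0.59  0.48  1.74 -0.    0.93  1.2 ] t 20.4 open 0.48 F 3.2
turn [ 0.    -0.     0.002]
to [515.8 347.5  64.5] sum [0.02 0.02 2.98] rows 3 each [0.005 0.007 0.995]
```

step_arm:
  moves:
    - {"tx": 0.02,"ty": 0.03,"tz": 0.99,"ax": 0,"ay": 0,"az": 0}
    - {"tx": 0,"ty": 0,"tz": 0.99,"ax": 0,"ay": 0,"az": 0}
    - {"tx": 0,"ty": 0,"tz": 0.7,"ax": 0,"ay": 0,"az": 0}
    - {"tx": 0,"ty": 0,"tz": 0.3,"ax": 0,"ay": 0,"az": 0}
    - {"tx": 0,"ty": 0,"tz": 0,"ax": 0,"ay": 0,"az": 0}

```text
clock: 20.98
eef_pos: [515.9, 347.4, 64.2]
tcp_rot: [-3.141, 0.0, 0.961]
contact_force: [-0.3, 0.3, -0.4]
opening: 0.483
grasp_force: 3.2
```

step_arm:
  moves:
    - {"tx": 0,"ty": 0,"tz": 0,"ax": 0,"ay": 0,"az": 0}
    - {"tx": 0,"ty": 0,"tz": 0,"ax": 0,"ay": 0,"az": 0}
    - {"tx": 0,"ty": 0,"tz": 0,"ax": 0,"ay": 0,"az": 0}
    - {"tx": 0,"ty": 0,"tz": 0,"ax": 0,"ay": 0,"az": 0}
  gripper: 0.42

```text
clock: 21.48
eef_pos: [516.1, 347.5, 64.7]
tcp_rot: [3.141, -0.001, 0.961]
contact_force: [0.0, 0.0, 1.9]
opening: 0.435
grasp_force: 32.6
```

step_arm:
  moves:
    - {"tx": 0,"ty": 0,"tz": -0.5,"ax": 0,"ay": 0,"az": 0}
    - {"tx": 0,"ty": 0,"tz": -1,"ax": 0,"ay": 0,"az": 0}
    - {"tx": 0,"ty": 0,"tz": -1,"ax": 0,"ay": 0,"az": 0}
    - {"tx": 0,"ty": 0,"tz": -1,"ax": 0,"ay": 0,"az": -0.0855}
    - {"tx": 0,"ty": 0,"tz": -1,"ax": 0,"ay": 0,"az": -0.0855}

```text
clock: 22.1
eef_pos: [515.9, 347.4, 178.5]
tcp_rot: [3.141, -0.0, 1.234]
contact_force: [0.4, 0.2, -0.9]
opening: 0.439
grasp_force: 32.4
```

step_arm:
  moves:
    - {"tx": 0,"ty": 0,"tz": -0.4,"ax": 0,"ay": 0,"az": -0.0855}
    - {"tx": 0,"ty": 0,"tz": 0,"ax": 0,"ay": 0,"az": -0.0855}
    - {"tx": 0,"ty": 0,"tz": 0,"ax": 0,"ay": 0,"az": 0}
    - {"tx": 0,"ty": 0,"tz": 0,"ax": 0,"ay": 0,"az": 0}

```text
clock: 22.6
eef_pos: [515.8, 347.4, 187.0]
tcp_rot: [-3.142, -0.0, 1.495]
contact_force: [0.6, -0.1, -1.3]
opening: 0.438
grasp_force: 32.4
```

```bash
python3 plan.py 85.8 $(python3 pan.py -35 22) 187 $(python3 pan.py -35 22) 153
```

```text
at [515.8 347.4 187. ] yaw 85.7 q [0.59 0.42 1.7  0.   1.02 0.67] t 22.6 open 0.438 F 32.4
turn [-0.    -0.    -0.001]
to [574.2 150.3 187. ] sum [-7.69  2.91  0.  ] rows 8 each [-0.961  0.364  0.   ]
to [574.2 150.3 153. ] sum [ 0.   -0.    1.36] rows 2 each [ 0.   -0.    0.68]
```

step_arm:
  moves:
    - {"tx": -0.961,"ty": 0.364,"tz": 0,"ax": 0,"ay": 0,"az": 0}
    - {"tx": -0.961,"ty": 0.364,"tz": 0,"ax": 0,"ay": 0,"az": 0}
    - {"tx": -0.961,"ty": 0.364,"tz": 0,"ax": 0,"ay": 0,"az": 0}
    - {"tx": -0.961,"ty": 0.364,"tz": 0,"ax": 0,"ay": 0,"az": 0}
    - {"tx": -0.961,"ty": 0.364,"tz": 0,"ax": 0,"ay": 0,"az": 0}

```text
clock: 23.22
eef_pos: [552.6, 223.4, 186.7]
tcp_rot: [-3.141, 0.0, 1.496]
contact_force: [0.3, 0.2, -0.5]
opening: 0.433
grasp_force: 32.4
```

step_arm:
  moves:
    - {"tx": -0.961,"ty": 0.364,"tz": 0,"ax": 0,"ay": 0,"az": 0}
    - {"tx": -0.961,"ty": 0.364,"tz": 0,"ax": 0,"ay": 0,"az": 0}
    - {"tx": -0.961,"ty": 0.364,"tz": 0,"ax": 0,"ay": 0,"az": 0}
    - {"tx": 0,"ty": 0,"tz": 0,"ax": 0,"ay": 0,"az": 0}

```text
clock: 23.72
eef_pos: [574.8, 149.1, 186.7]
tcp_rot: [-3.141, 0.0, 1.494]
contact_force: [-0.1, 0.3, -1.7]
opening: 0.439
grasp_force: 32.4
```

step_arm:
  moves:
    - {"tx": 0,"ty": 0,"tz": 0.7,"ax": 0,"ay": 0,"az": 0}
    - {"tx": 0,"ty": 0,"tz": 0.5,"ax": 0,"ay": 0,"az": 0}
    - {"tx": 0,"ty": 0,"tz": 0.16,"ax": 0,"ay": 0,"az": 0}
    - {"tx": 0,"ty": 0,"tz": 0,"ax": 0,"ay": 0,"az": 0}

```text
clock: 24.22
eef_pos: [574.1, 150.8, 152.2]
tcp_rot: [-3.14, 0.0, 1.499]
contact_force: [0.4, 0.0, -1.4]
opening: 0.437
grasp_force: 32.4
```

step_arm:
  moves:
    - {"tx": 0,"ty": 0,"tz": 0,"ax": 0,"ay": 0,"az": 0}
    - {"tx": 0,"ty": 0,"tz": 0,"ax": 0,"ay": 0,"az": 0}
    - {"tx": 0,"ty": 0,"tz": -0.3,"ax": 0,"ay": 0,"az": 0}
    - {"tx": 0,"ty": 0,"tz": -1,"ax": 0,"ay": 0,"az": 0}
    - {"tx": 0,"ty": 0,"tz": 0,"ax": 0,"ay": 0,"az": 0}
  gripper: 0.482

```text
clock: 24.85
eef_pos: [575.9, 150.7, 187.6]
tcp_rot: [3.138, -0.001, 1.498]
contact_force: [1.5, -0.4, -0.6]
opening: 0.482
grasp_force: 3.2
```

```bash
python3 beads.py wrist 540 700 60 190 90 125; python3 plan.py 85.8 559.2 311.1 140; python3 plan.py 67.1
```

```text
wrist pink 1032 ztop 108.1 ctr [639.9 104.6] size [20.1 20.2] ang 86.6
wrist yellow 1351 ztop 107.9 ctr [643.7 146.5] size [19.8 20.7] ang 86.9
wrist green 1006 ztop 108.1 ctr [574.  150.6] size [19.8 19.6] ang 86.4
at [575.2 150.6 186.4] yaw 85.8 q [ 0.25  0.38  1.77 -0.    0.99  0.33] t 24.9 open 0.479 F 3.2
turn [ 0.001 -0.     0.   ]
to [559.2 311.1 140. ] sum [ 6.36 -1.11  1.85] rows 7 each [ 0.908 -0.158  0.265]
at [575.2 150.6 186.4] yaw 85.8 q [ 0.25  0.38  1.77 -0.    0.99  0.33] t 24.9 open 0.479 F 3.2
turn [ 0.001 -0.001  0.208]
```

step_arm:
  moves:
    - {"tx": 0.908,"ty": -0.158,"tz": 0,"ax": 0,"ay": 0,"az": 0}
    - {"tx": 0.908,"ty": -0.158,"tz": 0,"ax": 0,"ay": 0,"az": 0}
    - {"tx": 0.908,"ty": -0.158,"tz": 0,"ax": 0,"ay": 0,"az": 0}
    - {"tx": 0.908,"ty": -0.158,"tz": 0,"ax": 0,"ay": 0,"az": 0}
    - {"tx": 0.908,"ty": -0.158,"tz": 0,"ax": 0,"ay": 0,"az": 0}

```text
clock: 25.52
eef_pos: [562.8, 266.5, 185.1]
tcp_rot: [-3.141, 0.0, 1.498]
contact_force: [0.1, 0.1, -0.6]
opening: 0.484
grasp_force: 3.2
```

step_arm:
  moves:
    - {"tx": 0.908,"ty": -0.158,"tz": 0,"ax": 0,"ay": 0,"az": 0}
    - {"tx": 0.908,"ty": -0.158,"tz": 0,"ax": 0,"ay": 0,"az": 0}
    - {"tx": 0,"ty": 0,"tz": 0.92,"ax": 0,"ay": 0,"az": 0.104}
    - {"tx": 0,"ty": 0,"tz": 0.92,"ax": 0,"ay": 0,"az": 0.104}
    - {"tx": 0,"ty": 0,"tz": 0,"ax": 0,"ay": 0,"az": 0}

```text
clock: 26.15
eef_pos: [557.3, 311.0, 137.7]
tcp_rot: [-3.139, 0.003, 1.173]
contact_force: [0.2, 0.6, -0.7]
opening: 0.481
grasp_force: 3.2
```

```bash
python3 beads.py wrist 390 650 200 415 8 30; python3 plan.py 67 559.2 311.1 64.5
```

```text
wrist blue 731 ztop 22.7 ctr [559.3 310.9] size [20. 20.] ang 66.5
at [558.1 311.3 138.9] yaw 67.3 q [ 0.51  0.5   1.69 -0.    0.95  0.9 ] t 26.2 open 0.479 F 3.2
turn [-0.001  0.001  0.004]
to [559.2 311.1  64.5] sum [0.01 0.04 2.98] rows 3 each [0.003 0.015 0.992]
```

step_arm:
  moves:
    - {"tx": 0,"ty": 0.02,"tz": 0.99,"ax": 0,"ay": 0,"az": 0}
    - {"tx": 0,"ty": 0,"tz": 0.99,"ax": 0,"ay": 0,"az": 0}
    - {"tx": 0,"ty": 0,"tz": 0.7,"ax": 0,"ay": 0,"az": 0}
    - {"tx": 0,"ty": 0,"tz": 0.3,"ax": 0,"ay": 0,"az": 0}
    - {"tx": 0,"ty": 0,"tz": 0,"ax": 0,"ay": 0,"az": 0}

```text
clock: 26.82
eef_pos: [559.0, 310.8, 64.9]
tcp_rot: [-3.142, 0.0, 1.172]
contact_force: [0.1, -0.4, -1.0]
opening: 0.483
grasp_force: 3.2
```

step_arm:
  moves:
    - {"tx": 0,"ty": 0,"tz": 0,"ax": 0,"ay": 0,"az": 0}
    - {"tx": 0,"ty": 0,"tz": 0,"ax": 0,"ay": 0,"az": 0}
    - {"tx": 0,"ty": 0,"tz": 0,"ax": 0,"ay": 0,"az": 0}
    - {"tx": 0,"ty": 0,"tz": 0,"ax": 0,"ay": 0,"az": 0}
  gripper: 0.42

```text
clock: 27.32
eef_pos: [559.2, 310.9, 65.3]
tcp_rot: [3.141, -0.001, 1.171]
contact_force: [0.1, 0.1, 2.1]
opening: 0.437
grasp_force: 30.4
```

step_arm:
  moves:
    - {"tx": 0,"ty": 0,"tz": -0.5,"ax": 0,"ay": 0,"az": 0}
    - {"tx": 0,"ty": 0,"tz": -1,"ax": 0,"ay": 0,"az": 0}
    - {"tx": 0,"ty": 0,"tz": -1,"ax": 0,"ay": 0,"az": 0}
    - {"tx": 0,"ty": 0,"tz": -1,"ax": 0,"ay": 0,"az": -0.104}
    - {"tx": 0,"ty": 0,"tz": -1,"ax": 0,"ay": 0,"az": -0.104}

```text
clock: 27.95
eef_pos: [558.8, 310.7, 178.9]
tcp_rot: [3.141, -0.0, 1.503]
contact_force: [0.1, 0.4, -1.2]
opening: 0.436
grasp_force: 30.3
```

step_arm:
  moves:
    - {"tx": 0,"ty": 0,"tz": -0.4,"ax": 0,"ay": 0,"az": 0}
    - {"tx": 0,"ty": 0,"tz": 0,"ax": 0,"ay": 0,"az": 0}
    - {"tx": 0,"ty": 0,"tz": 0,"ax": 0,"ay": 0,"az": 0}

```text
clock: 28.32
eef_pos: [558.4, 310.4, 186.3]
tcp_rot: [-3.14, 0.001, 1.496]
contact_force: [-0.3, 0.7, -1.1]
opening: 0.438
grasp_force: 30.3
```

```bash
python3 plan.py 85.8 $(python3 pan.py -35 -22) 187 $(python3 pan.py -35 -22) 153
```

```text
at [558.4 310.4 186.3] yaw 85.7 q [0.51 0.44 1.66 0.   1.04 0.58] t 28.3 open 0.438 F 30.3
turn [-0.001  0.001 -0.001]
to [571.  106.4 187. ] sum [-8.1   1.1  -0.03] rows 9 each [-0.9    0.122 -0.003]
to [571.  106.4 153. ] sum [ 0.   -0.    1.36] rows 2 each [ 0.   -0.    0.68]
```

step_arm:
  moves:
    - {"tx": -0.9,"ty": 0.122,"tz": 0,"ax": 0,"ay": 0,"az": 0}
    - {"tx": -0.9,"ty": 0.122,"tz": 0,"ax": 0,"ay": 0,"az": 0}
    - {"tx": -0.9,"ty": 0.122,"tz": 0,"ax": 0,"ay": 0,"az": 0}
    - {"tx": -0.9,"ty": 0.122,"tz": 0,"ax": 0,"ay": 0,"az": 0}
    - {"tx": -0.9,"ty": 0.122,"tz": 0,"ax": 0,"ay": 0,"az": 0}

```text
clock: 28.95
eef_pos: [566.1, 195.5, 187.4]
tcp_rot: [3.141, -0.0, 1.497]
contact_force: [-0.1, 0.1, -0.3]
opening: 0.439
grasp_force: 30.3
```

step_arm:
  moves:
    - {"tx": -0.9,"ty": 0.122,"tz": 0,"ax": 0,"ay": 0,"az": 0}
    - {"tx": -0.9,"ty": 0.122,"tz": 0,"ax": 0,"ay": 0,"az": 0}
    - {"tx": -0.9,"ty": 0.122,"tz": 0,"ax": 0,"ay": 0,"az": 0}
    - {"tx": -0.9,"ty": 0.122,"tz": 0,"ax": 0,"ay": 0,"az": 0}
    - {"tx": 0,"ty": 0,"tz": 0,"ax": 0,"ay": 0,"az": 0}

```text
clock: 29.58
eef_pos: [571.6, 104.9, 187.4]
tcp_rot: [3.142, 0.0, 1.496]
contact_force: [1.0, -0.5, -1.4]
opening: 0.439
grasp_force: 30.3
```

step_arm:
  moves:
    - {"tx": 0,"ty": 0,"tz": 0.7,"ax": 0,"ay": 0,"az": 0}
    - {"tx": 0,"ty": 0,"tz": 0.5,"ax": 0,"ay": 0,"az": 0}
    - {"tx": 0,"ty": 0,"tz": 0.16,"ax": 0,"ay": 0,"az": 0}
    - {"tx": 0,"ty": 0,"tz": 0,"ax": 0,"ay": 0,"az": 0}

```text
clock: 30.08
eef_pos: [571.3, 107.1, 152.7]
tcp_rot: [-3.141, 0.0, 1.499]
contact_force: [0.2, 0.3, -1.4]
opening: 0.444
grasp_force: 30.3
```

step_arm:
  moves:
    - {"tx": 0,"ty": 0,"tz": 0,"ax": 0,"ay": 0,"az": 0}
    - {"tx": 0,"ty": 0,"tz": 0,"ax": 0,"ay": 0,"az": 0}
    - {"tx": 0,"ty": 0,"tz": -0.3,"ax": 0,"ay": 0,"az": 0}
    - {"tx": 0,"ty": 0,"tz": -1,"ax": 0,"ay": 0,"az": 0}
    - {"tx": 0,"ty": 0,"tz": 0,"ax": 0,"ay": 0,"az": 0}
  gripper: 0.482

```text
clock: 30.7
eef_pos: [573.0, 107.0, 188.0]
tcp_rot: [3.138, -0.001, 1.498]
contact_force: [1.1, 0.9, -1.4]
opening: 0.484
grasp_force: 3.2
```

```bash
python3 beads.py wrist 540 700 60 190 90 125; python3 plan.py 85.8 444.8 104.9 186; python3 plan.py 169.75
```

```text
wrist pink 1311 ztop 108.1 ctr [639.6 104.4] size [20.3 20.3] ang 87.4
wrist yellow 1460 ztop 107.9 ctr [643.3 146. ] size [20.  20.2] ang 85.7
wrist blue 1109 ztop 108.2 ctr [571.6 106.8] size [20.1 19.7] ang 85.5
wrist green 1019 ztop 108.0 ctr [574.2 149.9] size [20.2 19.5] ang 84.7
at [572.3 106.9 186.8] yaw 85.8 q [0.18 0.36 1.79 0.   0.99 0.25] t 30.8 open 0.48 F 3.2
turn [ 0.001 -0.     0.   ]
to [444.8 104.9 186. ] sum [-0.45 -5.08  0.03] rows 6 each [-0.075 -0.847  0.006]
at [572.3 106.9 186.8] yaw 85.8 q [0.18 0.36 1.79 0.   0.99 0.25] t 30.8 open 0.48 F 3.2
turn [ 0.001  0.001 -0.932]
```

All four beads in the pan, 31 s gone. Park the tongs for the lever work.

step_arm:
  moves:
    - {"tx": -0.075,"ty": -0.847,"tz": 0,"ax": 0,"ay": 0,"az": 0}
    - {"tx": -0.075,"ty": -0.847,"tz": 0,"ax": 0,"ay": 0,"az": 0}
    - {"tx": -0.075,"ty": -0.847,"tz": 0,"ax": 0,"ay": 0,"az": 0}
    - {"tx": -0.075,"ty": -0.847,"tz": 0,"ax": 0,"ay": 0,"az": 0}
    - {"tx": -0.075,"ty": -0.847,"tz": 0,"ax": 0,"ay": 0,"az": 0}

```text
clock: 31.38
eef_pos: [464.2, 104.9, 185.1]
tcp_rot: [-3.141, 0.0, 1.498]
contact_force: [-0.3, -0.0, -0.7]
opening: 0.483
grasp_force: 3.2
```

step_arm:
  moves:
    - {"tx": -0.075,"ty": -0.847,"tz": 0,"ax": 0,"ay": 0,"az": 0}
    - {"tx": 0,"ty": 0,"tz": 0,"ax": 0,"ay": 0,"az": -0.1036}
    - {"tx": 0,"ty": 0,"tz": 0,"ax": 0,"ay": 0,"az": -0.1036}
    - {"tx": 0,"ty": 0,"tz": 0,"ax": 0,"ay": 0,"az": -0.1036}
    - {"tx": 0,"ty": 0,"tz": 0,"ax": 0,"ay": 0,"az": -0.1036}

```text
clock: 32.0
eef_pos: [443.6, 104.7, 185.2]
tcp_rot: [-3.141, -0.0, 2.154]
contact_force: [-0.1, -0.2, -1.2]
opening: 0.479
grasp_force: 3.2
```

step_arm:
  moves:
    - {"tx": 0,"ty": 0,"tz": 0.5,"ax": 0,"ay": 0,"az": -0.1036}
    - {"tx": 0,"ty": 0,"tz": 0.5,"ax": 0,"ay": 0,"az": -0.1036}
    - {"tx": 0,"ty": 0,"tz": 0.5,"ax": 0,"ay": 0,"az": -0.1036}
    - {"tx": 0,"ty": 0,"tz": 0,"ax": 0,"ay": 0,"az": -0.1036}
    - {"tx": 0,"ty": 0,"tz": 0,"ax": 0,"ay": 0,"az": -0.1036}

```text
clock: 32.62
eef_pos: [443.5, 104.6, 147.5]
tcp_rot: [-3.141, -0.001, 2.968]
contact_force: [-0.9, 0.0, -0.7]
opening: 0.48
grasp_force: 3.2
```

step_arm:
  moves:
    - {"tx": 0,"ty": 0,"tz": 0,"ax": 0,"ay": 0,"az": 0}
    - {"tx": 0,"ty": 0,"tz": 0,"ax": 0,"ay": 0,"az": 0}
    - {"tx": 0,"ty": 0,"tz": 0,"ax": 0,"ay": 0,"az": 0}

```text
clock: 33.0
eef_pos: [444.0, 104.8, 148.3]
tcp_rot: [-3.142, -0.0, 2.961]
contact_force: [0.1, 0.5, -0.6]
opening: 0.483
grasp_force: 3.2
```

```bash
python3 plan.py 169.75 444.8 104.9 112; python3 plan.py 169.75 444.8 104.9 66.5
python3 - <<'E'
from h import *
p,d,K,T=grab('wrist'); save('w6.png',p[200:400,180:460],2.5); P=cloud(d,K,T); rect(P,(444.5,104.5),50,26,36,'stand'); rect(P,(445,105),60,130,180,'bow')
E
```

```text
at [444.  104.8 148.3] yaw 169.6 q [ 0.23  0.24  2.08  0.    0.82 -1.16] t 33.0 open 0.483 F 3.2
turn [-0.    -0.    -0.001]
to [444.8 104.9 112. ] sum [-0.03  0.01  1.45] rows 2 each [-0.015  0.006  0.725]
at [444.  104.8 148.3] yaw 169.6 q [ 0.23  0.24  2.08  0.    0.82 -1.16] t 33.0 open 0.483 F 3.2
turn [-0.    -0.    -0.001]
to [444.8 104.9  66.5] sum [-0.03  0.01  3.27] rows 4 each [-0.008  0.003  0.818]
stand 2459 med z 31.5 mean [443.9 103.9  31.2] ctr [444.6 103.9] size [64.2 32.7] ang 79.8
bow 18551 med z 172.8 mean [438.9 105.2 167. ] ctr [443.4 104.1] size [108.8  27. ] ang 79.5
```

View pics/w6.png

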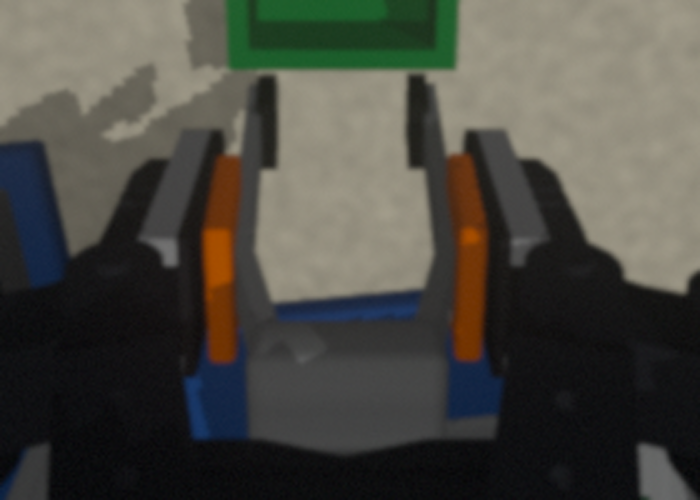

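Tips (mid col 342) line up with the stand (mid 342). Insert gently.

step_arm:
  moves:
    - {"tx": -0.03,"ty": 0,"tz": 0.9,"ax": 0,"ay": 0,"az": 0}
    - {"tx": 0,"ty": 0,"tz": 0.6,"ax": 0,"ay": 0,"az": 0}
    - {"tx": 0,"ty": 0,"tz": 0.6,"ax": 0,"ay": 0,"az": 0}
    - {"tx": 0,"ty": 0,"tz": 0.6,"ax": 0,"ay": 0,"az": 0}
    - {"tx": 0,"ty": 0,"tz": 0.57,"ax": 0,"ay": 0,"az": 0}

```text
clock: 33.67
eef_pos: [444.8, 104.6, 65.6]
tcp_rot: [-3.142, -0.0, 2.963]
contact_force: [0.3, 0.2, -1.3]
opening: 0.484
grasp_force: 3.2
```

step_arm:
  moves:
    - {"tx": 0,"ty": 0,"tz": 0,"ax": 0,"ay": 0,"az": 0}
    - {"tx": 0,"ty": 0,"tz": 0,"ax": 0,"ay": 0,"az": 0}

```text
clock: 33.92
eef_pos: [445.0, 104.7, 66.7]
tcp_rot: [3.142, 0.0, 2.963]
contact_force: [0.0, 0.2, -0.8]
opening: 0.48
grasp_force: 3.2
```

```bash
python3 plan.py 169.75 444.8 104.9 66; python3 -c "
from h import *
print(r.sense()['contact_force'])"
```

```text
at [445.  104.7  66.7] yaw 169.8 q [ 0.23  0.39  2.13 -0.    0.62 -1.16] t 33.9 open 0.48 F 3.2
turn [0. 0. 0.]
to [444.8 104.9  66. ] sum [0.01 0.01 0.03] rows 1 each [0.008 0.007 0.027]
[ 0.00560848  0.18382744 -0.75752875]
```

step_arm:
  moves:
    - {"tx": 0,"ty": 0,"tz": 0,"ax": 0,"ay": 0,"az": 0}
    - {"tx": 0,"ty": 0,"tz": 0,"ax": 0,"ay": 0,"az": 0}
    - {"tx": 0,"ty": 0,"tz": -0.5,"ax": 0,"ay": 0,"az": 0}
    - {"tx": 0,"ty": 0,"tz": -0.9,"ax": 0,"ay": 0,"az": 0}
    - {"tx": 0,"ty": 0,"tz": -0.9,"ax": 0,"ay": 0,"az": 0}
  gripper: 0.7

```text
clock: 34.55
eef_pos: [444.9, 104.7, 125.5]
tcp_rot: [3.141, 0.0, 2.963]
contact_force: [0.7, -0.3, 0.4]
opening: 0.699
grasp_force: 0.0
```

step_arm:
  moves:
    - {"tx": 0,"ty": 0,"tz": -0.9,"ax": 0,"ay": 0,"az": 0}
    - {"tx": 0,"ty": 0,"tz": -0.9,"ax": 0,"ay": 0,"az": 0}
    - {"tx": 0,"ty": 0,"tz": 0,"ax": 0,"ay": 0,"az": -0.067}
    - {"tx": 0,"ty": 0,"tz": 0,"ax": 0,"ay": 0,"az": 0}

```text
clock: 35.05
eef_pos: [445.0, 104.7, 170.1]
tcp_rot: [3.141, 0.001, 3.067]
contact_force: [0.2, -0.3, -0.1]
opening: 0.696
grasp_force: 0.0
```

step_arm:
  moves:
    - {"tx": 0,"ty": 0,"tz": 0,"ax": 0,"ay": 0,"az": 0}
    - {"tx": 0,"ty": 0,"tz": 0,"ax": 0,"ay": 0,"az": 0}
    - {"tx": 0,"ty": 0,"tz": 0,"ax": 0,"ay": 0,"az": 0}
    - {"tx": 0,"ty": 0,"tz": 0,"ax": 0,"ay": 0,"az": 0}
  gripper: 0

```text
clock: 35.55
eef_pos: [444.7, 104.6, 168.9]
tcp_rot: [-3.141, -0.0, 3.068]
contact_force: [-0.5, 0.3, -0.6]
opening: -0.001
grasp_force: 0.0
```

```bash
python3 plan.py 175.8 515.4 34 170 515.4 34 117 509.3 -51.2 117
python3 - <<'E'
from h import *
p,d,K,T=grab('wrist'); save('w7.png',p,1.25); P=cloud(d,K,T); rect(P,(444.5,104.5),50,26,36,'stand'); rect(P,(445,105),60,85,110,'bow'); rect(P,(512,-5),25,92,125,'knob')
E
```

```text
at [444.7 104.6 168.9] yaw 175.8 q [ 0.23  0.21  2.06  0.    0.87 -1.27] t 35.5 open -0.001 F 0.0
turn [-0. -0. -0.]
to [515.4  34.  170. ] sum [-3.03 -2.61 -0.04] rows 4 each [-0.756 -0.653 -0.011]
to [515.4  34.  117. ] sum [-0.   -0.    2.12] rows 3 each [-0.    -0.     0.707]
to [509.3 -51.2 117. ] sum [-0.01 -3.42 -0.  ] rows 4 each [-0.002 -0.854 -0.   ]
stand 1803 med z 31.5 mean [441.4 103.9  31.2] ctr [444.6 103.8] size [64.1 32.7] ang 79.7
bow 1035 med z 94.9 mean [445.5 104.   94.4] ctr [446.5 103.9] size [24.  13.9] ang 80.5
knob 892 med z 109.9 mean [503.2  -9.3 109.2] ctr [504.7 -10.8] size [12.4 23. ] ang 9.1
```

View pics/w7.png

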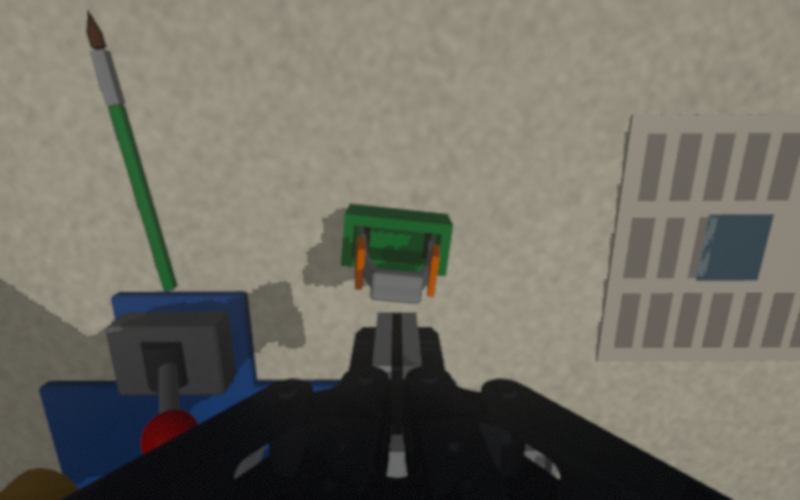

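Tongs are parked in the well (stand 397,240). Approach the knob (170,437) from its +y side.

step_arm:
  moves:
    - {"tx": -0.756,"ty": -0.653,"tz": 0,"ax": 0,"ay": 0,"az": 0}
    - {"tx": -0.756,"ty": -0.653,"tz": 0,"ax": 0,"ay": 0,"az": 0}
    - {"tx": -0.756,"ty": -0.653,"tz": 0,"ax": 0,"ay": 0,"az": 0}
    - {"tx": -0.756,"ty": -0.653,"tz": 0,"ax": 0,"ay": 0,"az": 0}
    - {"tx": 0,"ty": 0,"tz": 0,"ax": 0,"ay": 0,"az": 0}

```text
clock: 36.22
eef_pos: [516.6, 32.9, 169.1]
tcp_rot: [-3.142, 0.001, 3.066]
contact_force: [0.1, -0.2, -0.6]
opening: 0.002
grasp_force: 0.0
```

step_arm:
  moves:
    - {"tx": 0,"ty": 0,"tz": 0.7,"ax": 0,"ay": 0,"az": 0}
    - {"tx": 0,"ty": 0,"tz": 0.7,"ax": 0,"ay": 0,"az": 0}
    - {"tx": 0,"ty": 0,"tz": 0.7,"ax": 0,"ay": 0,"az": 0}
    - {"tx": 0,"ty": -0.4,"tz": 0,"ax": 0,"ay": 0,"az": 0}
    - {"tx": 0,"ty": 0,"tz": 0,"ax": 0,"ay": 0,"az": 0}

```text
clock: 36.85
eef_pos: [514.6, 23.5, 117.0]
tcp_rot: [-3.142, 0.0, 3.067]
contact_force: [-0.2, -0.5, 1.4]
opening: -0.001
grasp_force: 0.0
```

step_arm:
  moves:
    - {"tx": 0,"ty": -0.2,"tz": 0,"ax": 0,"ay": 0,"az": 0}
    - {"tx": 0,"ty": -0.2,"tz": 0,"ax": 0,"ay": 0,"az": 0}
    - {"tx": 0,"ty": -0.2,"tz": 0,"ax": 0,"ay": 0,"az": 0}
    - {"tx": 0,"ty": -0.2,"tz": 0,"ax": 0,"ay": 0,"az": 0}

```text
clock: 37.35
eef_pos: [514.0, 4.3, 117.4]
tcp_rot: [3.14, 0.002, 3.067]
contact_force: [-0.3, 4.6, 3.5]
opening: -0.002
grasp_force: 2.3
```

```bash
python3 plan.py 175.8 509.3 -51.2 117
python3 - <<'E'
from h import *
p,d,K,T=grab('side'); save('s2.png',p[170:270,270:410],5)
P=cloud(d,K,T); h=cv2.cvtColor(p,cv2.COLOR_RGB2HSV); m=((h[...,0]<8)|(h[...,0]>172))&(h[...,1]>150)&(P[...,2]>90)&(P[...,2]<125)&(abs(P[...,0]-512)<30); print('knob',np.mean(P[m],0),m.sum())
E
```

```text
at [514.    4.3 117.4] yaw 175.8 q [ 0.    0.37  1.99  0.    0.79 -1.49] t 37.4 open -0.002 F 2.3
turn [ 0.001  0.001 -0.001]
to [509.3 -51.2 117. ] sum [ 0.03 -2.23  0.02] rows 3 each [ 0.009 -0.742  0.006]
knob [503.4463666  -16.16359663 114.98945235] 1
```

View pics/s2.png

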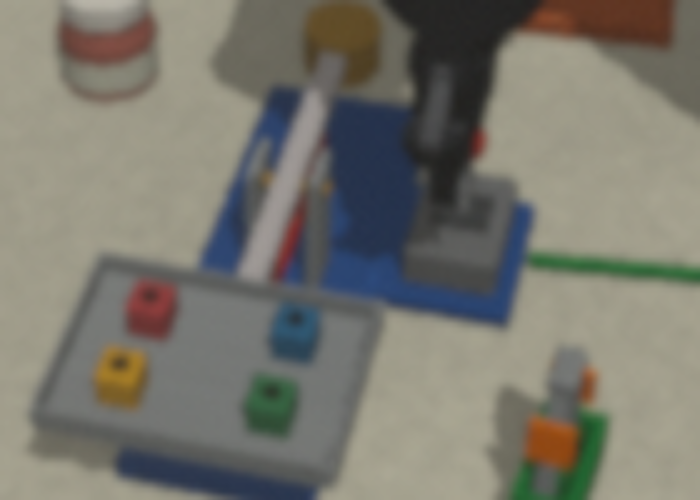

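The four beads sit in the pan, the finger is touching the knob. Keep pushing.

step_arm:
  moves:
    - {"tx": 0,"ty": -0.3,"tz": 0,"ax": 0,"ay": 0,"az": 0}
    - {"tx": 0,"ty": -0.3,"tz": 0,"ax": 0,"ay": 0,"az": 0}
    - {"tx": 0,"ty": -0.3,"tz": 0,"ax": 0,"ay": 0,"az": 0}
    - {"tx": 0,"ty": -0.3,"tz": 0,"ax": 0,"ay": 0,"az": 0}

```text
clock: 37.9
eef_pos: [510.8, -26.5, 116.5]
tcp_rot: [-3.141, -0.0, 3.068]
contact_force: [0.2, 2.8, 2.0]
opening: -0.004
grasp_force: 1.4
```

step_arm:
  moves:
    - {"tx": 0,"ty": -0.3,"tz": 0,"ax": 0,"ay": 0,"az": 0}
    - {"tx": 0,"ty": -0.3,"tz": 0,"ax": 0,"ay": 0,"az": 0}
    - {"tx": 0,"ty": -0.3,"tz": 0,"ax": 0,"ay": 0,"az": 0}
    - {"tx": 0,"ty": -0.2,"tz": 0,"ax": 0,"ay": 0,"az": 0}
    - {"tx": 0,"ty": 0,"tz": 0,"ax": 0,"ay": 0,"az": 0}

```text
clock: 38.52
eef_pos: [508.7, -53.8, 116.5]
tcp_rot: [-3.141, -0.0, 3.068]
contact_force: [0.1, 0.3, 0.1]
opening: 0.001
grasp_force: 0.0
```

step_arm:
  moves:
    - {"tx": 0,"ty": 0.3,"tz": 0,"ax": 0,"ay": 0,"az": 0}
    - {"tx": 0,"ty": 0.3,"tz": 0,"ax": 0,"ay": 0,"az": 0}
    - {"tx": 0,"ty": 0,"tz": -0.6,"ax": 0,"ay": 0,"az": 0}
    - {"tx": 0,"ty": 0,"tz": -0.7,"ax": 0,"ay": 0,"az": 0}
    - {"tx": 0,"ty": 0,"tz": -0.8,"ax": 0,"ay": 0,"az": 0}

```text
clock: 39.15
eef_pos: [510.2, -38.2, 170.5]
tcp_rot: [-3.141, 0.0, 3.069]
contact_force: [-1.2, -0.1, 0.2]
opening: -0.004
grasp_force: 0.0
```

```bash
python3 plan.py 175.8 509.3 -51.2 170
cat > lever.py <<'E'
from h import *
for n in ['side','scene']:
    p,d,K,T=grab(n); P=cloud(d,K,T); h=cv2.cvtColor(p,cv2.COLOR_RGB2HSV); m=((h[...,0]<8)|(h[...,0]>172))&(h[...,1]>140)&(P[...,2]>88)&(P[...,2]<130)&(abs(P[...,0]-512)<30); print(n,'knob',np.mean(P[m],0).round(1),m.sum())
    rect(P,(607.5,125.8),110,85 if n=='side' else 80,104,'pan')
    Q=P[(abs(P[...,0]-607)<60)&(abs(P[...,1]-126)<40)&(P[...,2]>65)&(P[...,2]<95)]; A=np.c_[Q[:,0]-607,Q[:,1]-126,np.ones(len(Q))]; print('floor plane',np.linalg.lstsq(A,Q[:,2],rcond=None)[0].round(3))
E
python3 lever.py; python3 beads.py side 530 690 50 190 70 125
```

```text
at [510.2 -38.2 170.5] yaw 175.8 q [-0.08  0.28  1.95 -0.    0.9  -1.58] t 39.1 open -0.004 F 0.0
turn [-0.  0.  0.]
to [509.3 -51.2 170. ] sum [-0.   -0.52  0.02] rows 1 each [-0.003 -0.521  0.021]
side knob [505.3 -70.6 110.6] 25
pan 562 med z 91.5 mean [606.3 116.1  91.8] ctr [607.3 119.4] size [ 86.2 140.3] ang 86.0
floor plane [-1.0000e-03 -1.2000e-02  7.8719e+01]
scene knob [512.6 -85.9 112.5] 58
pan 562 med z 86.8 mean [611.3 113.9  87.7] ctr [608.1 126.8] size [106.4 144. ] ang 85.9
floor plane [-6.0000e-03 -4.9000e-02  8.1748e+01]
side pink 80 ztop 98.9 ctr [639.9 107.8] size [21.8 18. ] ang 84.0
side yellow 100 ztop 95.0 ctr [643.7 149. ] size [20.4 19.8] ang 86.8
side blue 73 ztop 99.4 ctr [571.8 110.3] size [22.6 19.4] ang 82.6
side green 46 ztop 95.0 ctr [574.  152.9] size [19.9 19.2] ang 84.9
```

Pan is down (~10 mm), beads in it. Cross to the other side of the knob and push back.

step_arm:
  moves:
    - {"tx": 0,"ty": -0.79,"tz": 0,"ax": 0,"ay": 0,"az": 0}
    - {"tx": 0,"ty": -0.79,"tz": 0,"ax": 0,"ay": 0,"az": 0}
    - {"tx": 0,"ty": -0.79,"tz": 0,"ax": 0,"ay": 0,"az": 0}
    - {"tx": 0,"ty": -0.79,"tz": 0,"ax": 0,"ay": 0,"az": 0}
    - {"tx": 0,"ty": 0,"tz": 0,"ax": 0,"ay": 0,"az": 0}

```text
clock: 39.92
eef_pos: [503.8, -117.9, 168.5]
tcp_rot: [-3.142, -0.001, 3.066]
contact_force: [0.5, 0.5, -0.7]
opening: 0.001
grasp_force: 0.0
```

step_arm:
  moves:
    - {"tx": 0,"ty": 0,"tz": 0.7,"ax": 0,"ay": 0,"az": 0}
    - {"tx": 0,"ty": 0,"tz": 0.7,"ax": 0,"ay": 0,"az": 0}
    - {"tx": 0,"ty": 0,"tz": 0.7,"ax": 0,"ay": 0,"az": 0}
    - {"tx": 0,"ty": 0.4,"tz": 0,"ax": 0,"ay": 0,"az": 0}
    - {"tx": 0,"ty": 0.2,"tz": 0,"ax": 0,"ay": 0,"az": 0}

```text
clock: 40.55
eef_pos: [505.3, -101.6, 117.0]
tcp_rot: [-3.141, -0.0, 3.069]
contact_force: [-1.9, -5.8, 4.9]
opening: 0.003
grasp_force: 2.7
```

step_arm:
  moves:
    - {"tx": 0,"ty": 0.25,"tz": 0,"ax": 0,"ay": 0,"az": 0}
    - {"tx": 0,"ty": 0.25,"tz": 0,"ax": 0,"ay": 0,"az": 0}
    - {"tx": 0,"ty": 0.25,"tz": 0,"ax": 0,"ay": 0,"az": 0}
    - {"tx": 0,"ty": 0.25,"tz": 0,"ax": 0,"ay": 0,"az": 0}
    - {"tx": 0,"ty": 0.25,"tz": 0,"ax": 0,"ay": 0,"az": 0}

```text
clock: 41.18
eef_pos: [507.6, -70.5, 116.6]
tcp_rot: [3.142, -0.0, 3.068]
contact_force: [-0.1, -2.3, 2.5]
opening: -0.001
grasp_force: 1.6
```

step_arm:
  moves:
    - {"tx": 0,"ty": 0.25,"tz": 0,"ax": 0,"ay": 0,"az": 0}
    - {"tx": 0,"ty": 0.25,"tz": 0,"ax": 0,"ay": 0,"az": 0}
    - {"tx": 0,"ty": 0.25,"tz": 0,"ax": 0,"ay": 0,"az": 0}
    - {"tx": 0,"ty": 0.25,"tz": 0,"ax": 0,"ay": 0,"az": 0}
    - {"tx": 0,"ty": 0.1,"tz": 0,"ax": 0,"ay": 0,"az": 0}

```text
clock: 41.8
eef_pos: [509.2, -43.2, 116.2]
tcp_rot: [-3.142, -0.001, 3.068]
contact_force: [0.6, -4.2, -2.4]
opening: 0.001
grasp_force: 1.8
```

```bash
python3 plan.py 175.8 509.3 -33 117; python3 lever.py; python3 beads.py side 530 690 50 190 70 125
```

```text
at [509.2 -43.2 116.2] yaw 175.8 q [-0.09  0.37  1.99 -0.    0.79 -1.58] t 41.8 open 0.001 F 1.8
turn [-0.    -0.001  0.   ]
to [509.3 -33.  117. ] sum [ 0.03  0.41 -0.03] rows 1 each [ 0.027  0.407 -0.031]
side knob [511.8 -10.3 114.6] 66
pan 1796 med z 87.4 mean [607.3 126.6  89.9] ctr [607.9 126.7] size [103.8 141. ] ang 85.8
floor plane [ 1.0000e-03 -1.1000e-02  8.6392e+01]
scene knob [519.3 -22.  114.4] 42
pan 938 med z 88.9 mean [611.4 119.2  90.5] ctr [605.8  97.7] size [162.2 145.5] ang 85.7
floor plane [-2.0000e-03 -1.9000e-02  8.7472e+01]
side pink 83 ztop 106.8 ctr [640.2 105.3] size [21.  20.4] ang 86.5
side yellow 105 ztop 106.5 ctr [643.4 147.3] size [21.1 19.5] ang 86.9
side blue 78 ztop 107.5 ctr [571.8 107.9] size [21.9 19.6] ang 87.8
side green 52 ztop 106.5 ctr [574.2 152.4] size [21.1 18.8] ang 86.6
```

Nearly arrested; a few mm more, watching the force.

step_arm:
  moves:
    - {"tx": 0,"ty": 0.1,"tz": 0,"ax": 0,"ay": 0,"az": 0}
    - {"tx": 0,"ty": 0.1,"tz": 0,"ax": 0,"ay": 0,"az": 0}
    - {"tx": 0,"ty": 0,"tz": 0,"ax": 0,"ay": 0,"az": 0}

```text
clock: 42.32
eef_pos: [510.0, -38.5, 116.5]
tcp_rot: [3.142, -0.0, 3.068]
contact_force: [-0.3, -2.4, -2.2]
opening: 0.002
grasp_force: 1.3
```

step_arm:
  moves:
    - {"tx": 0,"ty": 0.05,"tz": 0,"ax": 0,"ay": 0,"az": 0}
    - {"tx": 0,"ty": 0.05,"tz": 0,"ax": 0,"ay": 0,"az": 0}
    - {"tx": 0,"ty": 0,"tz": 0,"ax": 0,"ay": 0,"az": 0}

```text
clock: 42.7
eef_pos: [510.2, -36.0, 116.6]
tcp_rot: [-3.142, -0.0, 3.068]
contact_force: [-0.8, -3.7, -1.7]
opening: -0.004
grasp_force: 1.7
```

```bash
python3 plan.py 175.8 509.3 -33 117; python3 lever.py; python3 beads.py side 530 690 50 190 70 125
```

```text
at [510.2 -36.  116.6] yaw 175.8 q [-0.07  0.36  1.99 -0.    0.79 -1.57] t 42.7 open -0.004 F 1.7
turn [-0. -0. -0.]
to [509.3 -33.  117. ] sum [ 0.05  0.12 -0.02] rows 1 each [ 0.046  0.119 -0.017]
side knob [512.3  -3.5 111. ] 71
pan 2031 med z 89.0 mean [607.3 128.4  91.1] ctr [607.6 126.8] size [105.  140.5] ang 85.9
floor plane [2.0000e-03 3.0000e-03 8.8417e+01]
scene knob [519.7 -14.8 111.8] 43
pan 956 med z 90.8 mean [611.1 119.   92.2] ctr [606.7  97.7] size [162.4 142.6] ang 87.1
floor plane [ 2.0000e-03 -3.0000e-03  8.9198e+01]
side pink 85 ztop 109.2 ctr [639.6 105.6] size [19.6 19. ] ang 86.7
side yellow 105 ztop 108.9 ctr [643.7 147.3] size [19.2 19.7] ang 4.9
side blue 76 ztop 109.2 ctr [571.5 107.9] size [20.8 18.4] ang 85.8
side green 53 ztop 109.0 ctr [574.2 151.2] size [20.7 19.4] ang 85.1
```

step_arm:
  moves:
    - {"tx": 0,"ty": 0.06,"tz": 0,"ax": 0,"ay": 0,"az": 0}
    - {"tx": 0,"ty": 0,"tz": 0,"ax": 0,"ay": 0,"az": 0}

```text
clock: 43.1
eef_pos: [510.3, -35.0, 116.6]
tcp_rot: [-3.141, -0.0, 3.068]
contact_force: [-0.5, -6.8, -1.9]
opening: 0.001
grasp_force: 3.5
```

step_arm:
  moves:
    - {"tx": 0,"ty": 0.04,"tz": 0,"ax": 0,"ay": 0,"az": 0}
    - {"tx": 0,"ty": 0,"tz": 0,"ax": 0,"ay": 0,"az": 0}

```text
clock: 43.35
eef_pos: [510.4, -34.7, 116.6]
tcp_rot: [-3.14, 0.0, 3.069]
contact_force: [-1.2, -11.6, -2.9]
opening: -0.003
grasp_force: 6.0
```

step_arm:
  moves:
    - {"tx": 0,"ty": 0.03,"tz": 0,"ax": 0,"ay": 0,"az": 0}
    - {"tx": 0,"ty": 0,"tz": 0,"ax": 0,"ay": 0,"az": 0}

```text
clock: 43.6
eef_pos: [510.4, -34.5, 116.6]
tcp_rot: [-3.139, 0.0, 3.069]
contact_force: [0.1, -16.2, -3.1]
opening: -0.002
grasp_force: 8.0
```

```bash
python3 lever.py
```

```text
side knob [512.3  -2.1 110.8] 66
pan 2022 med z 89.5 mean [607.  128.6  91.4] ctr [608.  126.1] size [104.5 141.3] ang 86.1
floor plane [3.0000e-03 6.0000e-03 8.8651e+01]
scene knob [520.2 -13.9 110.9] 40
pan 951 med z 91.0 mean [610.9 118.2  92.4] ctr [605.3  99.6] size [160.4 144.8] ang 86.2
floor plane [-2.0000e-03 -1.3000e-02  8.9625e+01]
```

Hit the stop (force rising, no travel): arrested. Back off and fetch the tongs again.

step_arm:
  moves:
    - {"tx": 0,"ty": -0.4,"tz": 0,"ax": 0,"ay": 0,"az": 0}
    - {"tx": 0,"ty": -0.4,"tz": 0,"ax": 0,"ay": 0,"az": 0}
    - {"tx": 0,"ty": 0,"tz": -1,"ax": 0,"ay": 0,"az": 0}
    - {"tx": 0,"ty": 0,"tz": -1,"ax": 0,"ay": 0,"az": 0}
    - {"tx": 0,"ty": 0,"tz": -0.9,"ax": 0,"ay": 0,"az": 0.067}

```text
clock: 44.32
eef_pos: [509.2, -52.9, 190.1]
tcp_rot: [3.141, 0.001, 2.96]
contact_force: [0.7, -1.0, 0.3]
opening: 0.002
grasp_force: 0.0
```

step_arm:
  moves:
    - {"tx": 0,"ty": 0,"tz": 0,"ax": 0,"ay": 0,"az": 0}
    - {"tx": 0,"ty": 0,"tz": 0,"ax": 0,"ay": 0,"az": 0}
  gripper: 0.7

```text
clock: 44.58
eef_pos: [508.7, -52.8, 188.5]
tcp_rot: [3.141, -0.0, 2.964]
contact_force: [-0.6, 0.6, 0.7]
opening: 0.414
grasp_force: 0.0
```

```bash
python3 plan.py 169.75 445.5 104.6 180 445.5 104.6 65; python3 lever.py; python3 beads.py side 530 690 50 190 70 125
```

```text
at [508.7 -52.8 188.5] yaw 169.8 q [-0.11  0.26  1.94  0.    0.95 -1.5 ] t 44.6 open 0.414 F 0.0
turn [ 0.    -0.     0.001]
to [445.5 104.6 180. ] sum [3.61 5.75 0.34] rows 6 each [0.601 0.958 0.057]
to [445.5 104.6  65. ] sum [-0.  -0.   4.6] rows 5 each [-0.   -0.    0.92]
side knob [512.5  -1.2 110.2] 60
pan 2031 med z 89.3 mean [607.3 128.7  91.4] ctr [607.6 126.6] size [102.8 140.6] ang 86.0
floor plane [4.0000e-03 3.0000e-03 8.8728e+01]
scene knob [517.7 -14.6 110.1] 50
pan 957 med z 90.9 mean [611.  118.6  92.3] ctr [606.   98.2] size [163.1 143.2] ang 85.6
floor plane [-1.0000e-03 -9.0000e-03  8.9468e+01]
side pink 84 ztop 109.6 ctr [639.8 106.2] size [21.6 18.5] ang 87.8
side yellow 106 ztop 109.0 ctr [643.8 146.3] size [21.4 20.4] ang 81.7
side blue 77 ztop 109.4 ctr [571.5 107.7] size [19.4 19.5] ang 87.5
side green 50 ztop 109.0 ctr [574.3 151.9] size [19.1 19.4] ang 86.4
```

step_arm:
  moves:
    - {"tx": 0.601,"ty": 0.958,"tz": 0,"ax": 0,"ay": 0,"az": 0}
    - {"tx": 0.601,"ty": 0.958,"tz": 0,"ax": 0,"ay": 0,"az": 0}
    - {"tx": 0.601,"ty": 0.958,"tz": 0,"ax": 0,"ay": 0,"az": 0}
    - {"tx": 0.601,"ty": 0.958,"tz": 0,"ax": 0,"ay": 0,"az": 0}
    - {"tx": 0.601,"ty": 0.958,"tz": 0,"ax": 0,"ay": 0,"az": 0}

```text
clock: 45.35
eef_pos: [455.7, 79.2, 188.4]
tcp_rot: [-3.141, -0.001, 2.963]
contact_force: [1.0, 0.8, 0.2]
opening: 0.701
grasp_force: 0.0
```

step_arm:
  moves:
    - {"tx": 0.601,"ty": 0.958,"tz": 0,"ax": 0,"ay": 0,"az": 0}
    - {"tx": 0,"ty": 0,"tz": 0.7,"ax": 0,"ay": 0,"az": 0}
    - {"tx": 0,"ty": 0,"tz": 0,"ax": 0,"ay": 0,"az": 0}
    - {"tx": 0,"ty": 0,"tz": 0,"ax": 0,"ay": 0,"az": 0}

```text
clock: 45.85
eef_pos: [445.9, 104.5, 171.6]
tcp_rot: [-3.141, -0.001, 2.963]
contact_force: [-0.9, 0.1, 0.2]
opening: 0.701
grasp_force: 0.0
```

```bash
python3 - <<'E'
from h import *
p,d,K,T=grab('wrist'); P=cloud(d,K,T); rect(P,(444.5,104.5),50,26,36,'stand'); rect(P,(445,105),50,48,75,'plates');rect(P,(445,105),60,85,110,'bow')
E
python3 plan.py 169.75 445.5 104.6 65
```

```text
stand 1749 med z 31.5 mean [441.6 104.3  31.2] ctr [444.3 103.9] size [64.2 32. ] ang 79.9
plates 633 med z 73.3 mean [444.1 104.7  70.5] ctr [446.5 104.2] size [44.9 21.8] ang 80.3
bow 1003 med z 94.9 mean [445.6 104.   94.5] ctr [446.4 103.9] size [24.1 14.1] ang 80.1
at [446.1 104.4 171.8] yaw 169.7 q [ 0.23  0.2   2.06 -0.    0.88 -1.16] t 45.9 open 0.7 F 0.0
turn [-0.  0. -0.]
to [445.5 104.6  65. ] sum [0.03 0.   4.27] rows 5 each [0.005 0.    0.854]
```

step_arm:
  moves:
    - {"tx": -0.02,"ty": 0,"tz": 0.85,"ax": 0,"ay": 0,"az": 0}
    - {"tx": 0,"ty": 0,"tz": 0.85,"ax": 0,"ay": 0,"az": 0}
    - {"tx": 0,"ty": 0,"tz": 0.85,"ax": 0,"ay": 0,"az": 0}
    - {"tx": 0,"ty": 0,"tz": 0.85,"ax": 0,"ay": 0,"az": 0}
    - {"tx": 0,"ty": 0,"tz": 0.85,"ax": 0,"ay": 0,"az": 0}

```text
clock: 46.52
eef_pos: [447.1, 104.3, 65.2]
tcp_rot: [3.141, 0.001, 2.962]
contact_force: [0.3, -0.3, 0.2]
opening: 0.699
grasp_force: 0.0
```

step_arm:
  moves:
    - {"tx": 0,"ty": 0,"tz": 0,"ax": 0,"ay": 0,"az": 0}
    - {"tx": 0,"ty": 0,"tz": 0,"ax": 0,"ay": 0,"az": 0}
    - {"tx": 0,"ty": 0,"tz": 0,"ax": 0,"ay": 0,"az": 0}
    - {"tx": 0,"ty": 0,"tz": 0,"ax": 0,"ay": 0,"az": 0}
    - {"tx": 0,"ty": 0,"tz": 0,"ax": 0,"ay": 0,"az": 0}
  gripper: 0.482

```text
clock: 47.15
eef_pos: [446.6, 104.6, 65.7]
tcp_rot: [3.141, 0.001, 2.963]
contact_force: [-0.5, 0.3, -1.0]
opening: 0.485
grasp_force: 3.1
```

```bash
python3 plan.py 85.8 445.5 104.6 187
```

```text
at [446.6 104.6  65.7] yaw 169.8 q [ 0.23  0.39  2.13 -0.    0.62 -1.17] t 47.1 open 0.485 F 3.1
turn [0.    0.    0.933]
to [445.5 104.6 187. ] sum [-0.   -0.04 -4.85] rows 5 each [-0.001 -0.008 -0.97 ]
```

step_arm:
  moves:
    - {"tx": 0,"ty": 0,"tz": -0.5,"ax": 0,"ay": 0,"az": 0}
    - {"tx": 0,"ty": 0,"tz": -0.9,"ax": 0,"ay": 0,"az": 0}
    - {"tx": 0,"ty": 0,"tz": -0.9,"ax": 0,"ay": 0,"az": 0}
    - {"tx": 0,"ty": 0,"tz": -0.9,"ax": 0,"ay": 0,"az": 0.1036}
    - {"tx": 0,"ty": 0,"tz": -0.9,"ax": 0,"ay": 0,"az": 0.1036}

```text
clock: 47.78
eef_pos: [446.5, 104.6, 169.5]
tcp_rot: [3.141, 0.001, 2.632]
contact_force: [0.1, -0.6, -0.4]
opening: 0.482
grasp_force: 3.2
```

step_arm:
  moves:
    - {"tx": 0,"ty": 0,"tz": -0.8,"ax": 0,"ay": 0,"az": 0.1036}
    - {"tx": 0,"ty": 0,"tz": 0,"ax": 0,"ay": 0,"az": 0.1036}
    - {"tx": 0,"ty": 0,"tz": 0,"ax": 0,"ay": 0,"az": 0.1036}
    - {"tx": 0,"ty": 0,"tz": 0,"ax": 0,"ay": 0,"az": 0.1036}
    - {"tx": 0,"ty": 0,"tz": 0,"ax": 0,"ay": 0,"az": 0.1036}

```text
clock: 48.4
eef_pos: [446.5, 104.6, 188.8]
tcp_rot: [3.141, 0.0, 1.818]
contact_force: [0.3, -0.1, -0.9]
opening: 0.481
grasp_force: 3.2
```

step_arm:
  moves:
    - {"tx": 0,"ty": 0,"tz": 0,"ax": 0,"ay": 0,"az": 0.1036}
    - {"tx": 0,"ty": 0,"tz": 0,"ax": 0,"ay": 0,"az": 0.1036}
    - {"tx": 0,"ty": 0,"tz": 0,"ax": 0,"ay": 0,"az": 0}
    - {"tx": 0,"ty": 0,"tz": 0,"ax": 0,"ay": 0,"az": 0}

```text
clock: 48.9
eef_pos: [446.4, 104.6, 188.3]
tcp_rot: [3.141, -0.0, 1.502]
contact_force: [-0.0, 1.5, -1.5]
opening: 0.486
grasp_force: 3.2
```

```bash
python3 beads.py wrist 540 700 60 190 90 125; python3 plan.py 85.8 571.6 106.9 187 571.6 106.9 153; python3 -c "
from h import *
p,d,K,T=load('wrist');save('w8.png',p,1.25)"
```

```text
wrist pink 1086 ztop 107.8 ctr [631.8 104.6] size [ 7.3 19.8] ang 4.3
wrist yellow 424 ztop 98.4 ctr [633.8 146.4] size [18.9  2.9] ang 86.1
wrist blue 1557 ztop 108.4 ctr [571.1 106.6] size [20.5 20.9] ang 86.0
wrist green 1605 ztop 108.5 ctr [573.5 150.2] size [19.6 20.7] ang 86.8
at [446.4 104.6 188.2] yaw 86.0 q [ 0.23  0.18  2.04 -0.    0.92  0.3 ] t 49.0 open 0.484 F 3.2
turn [ 0.    -0.     0.002]
to [571.6 106.9 187. ] sum [0.46 4.99 0.05] rows 5 each [0.092 0.998 0.009]
to [571.6 106.9 153. ] sum [ 0.   -0.    1.36] rows 2 each [ 0.   -0.    0.68]
```

View pics/w8.png

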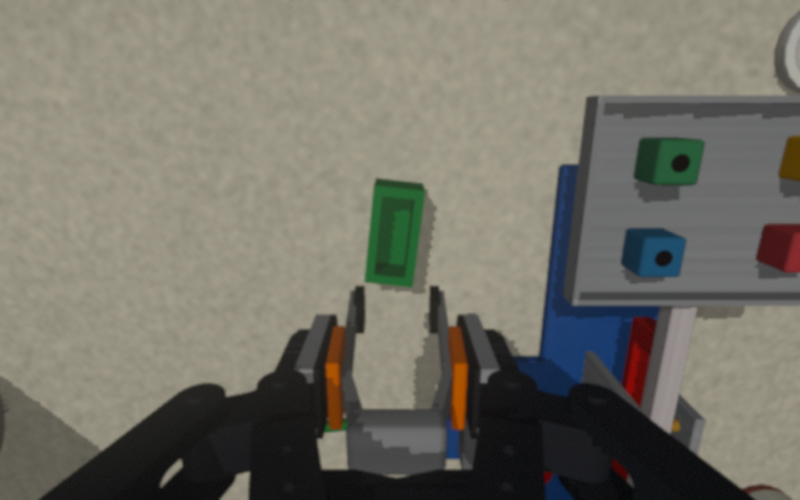

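Tongs held; beads in pan seen. Measure the tray from the stored scene and side frames, then grab blue.

Run:
```python
from h import *
for n in ['side','scene']:
    p,d,K,T=grab(n); P=cloud(d,K,T); h=cv2.cvtColor(p,cv2.COLOR_RGB2HSV)
    m=(h[...,0]<18)&(h[...,1]>120)&(P[...,1]<-200)&(P[...,1]>-450)&(P[...,2]>-3)&(P[...,2]<25)&(P[...,0]>300)&(P[...,0]<650); 
    _,l,st,_=cv2.connectedComponentsWithStats(m.astype(np.uint8)); k=1+st[1:,4].argmax(); Q=P[l==k]
    b=cv2.minAreaRect(Q[:,:2].astype(np.float32)); print(n,b,np.percentile(Q[:,2],[5,50,95]))
```

```text
side ((535.4429931640625, -316.0307922363281), (71.03822326660156, 134.9159698486328), 0.5241901874542236) [ 2.63675012  5.24564493 13.15293159]
scene ((481.59368896484375, -320.02740478515625), (190.26841735839844, 130.1524200439453), 0.5716514587402344) [ 3.62934436  6.15896342 14.70332144]
```

step_arm:
  moves:
    - {"tx": 0.092,"ty": 0.995,"tz": 0,"ax": 0,"ay": 0,"az": 0}
    - {"tx": 0.092,"ty": 0.995,"tz": 0,"ax": 0,"ay": 0,"az": 0}
    - {"tx": 0.092,"ty": 0.995,"tz": 0,"ax": 0,"ay": 0,"az": 0}
    - {"tx": 0.092,"ty": 0.995,"tz": 0,"ax": 0,"ay": 0,"az": 0}
    - {"tx": 0.092,"ty": 0.995,"tz": 0,"ax": 0,"ay": 0,"az": 0}

```text
clock: 49.68
eef_pos: [572.0, 107.0, 187.7]
tcp_rot: [-3.141, 0.0, 1.499]
contact_force: [0.1, 0.4, -0.7]
opening: 0.485
grasp_force: 3.2
```

step_arm:
  moves:
    - {"tx": 0,"ty": 0,"tz": 0,"ax": 0,"ay": 0,"az": 0}
    - {"tx": 0,"ty": 0,"tz": 0,"ax": 0,"ay": 0,"az": 0}
    - {"tx": 0,"ty": 0,"tz": 0,"ax": 0,"ay": 0,"az": 0}

```text
clock: 50.05
eef_pos: [570.2, 106.9, 187.7]
tcp_rot: [-3.141, 0.0, 1.498]
contact_force: [-0.4, -0.4, -0.7]
opening: 0.483
grasp_force: 3.2
```

```bash
python3 beads.py wrist 540 700 60 190 90 125; python3 plan.py 85.8 571.5 106.8 153
```

```text
wrist pink 1335 ztop 108.5 ctr [639.6 104.5] size [19.6 20.2] ang 86.5
wrist yellow 1487 ztop 108.6 ctr [643.3 146.1] size [20.2 20.3] ang 85.7
wrist blue 1105 ztop 108.6 ctr [571.3 106.6] size [19.9 19.8] ang 86.2
wrist green 1044 ztop 108.7 ctr [573.9 149.9] size [20.2 19.7] ang 86.1
at [570.4 106.9 187.9] yaw 85.9 q [0.18 0.36 1.79 0.   0.99 0.26] t 50.1 open 0.478 F 3.2
turn [-0.     0.     0.001]
to [571.5 106.8 153. ] sum [-0.    0.04  1.39] rows 2 each [-0.001  0.022  0.697]
```

step_arm:
  moves:
    - {"tx": 0,"ty": 0.04,"tz": 0.7,"ax": 0,"ay": 0,"az": 0}
    - {"tx": 0,"ty": 0,"tz": 0.5,"ax": 0,"ay": 0,"az": 0}
    - {"tx": 0,"ty": 0,"tz": 0.24,"ax": 0,"ay": 0,"az": 0}
    - {"tx": 0,"ty": 0,"tz": 0,"ax": 0,"ay": 0,"az": 0}

```text
clock: 50.6
eef_pos: [571.7, 106.8, 151.0]
tcp_rot: [-3.14, 0.0, 1.498]
contact_force: [0.2, 1.0, -0.3]
opening: 0.481
grasp_force: 3.2
```

step_arm:
  moves:
    - {"tx": 0,"ty": 0,"tz": 0,"ax": 0,"ay": 0,"az": 0}
    - {"tx": 0,"ty": 0,"tz": 0,"ax": 0,"ay": 0,"az": 0}
    - {"tx": 0,"ty": 0,"tz": 0,"ax": 0,"ay": 0,"az": 0}
    - {"tx": 0,"ty": 0,"tz": 0,"ax": 0,"ay": 0,"az": 0}
  gripper: 0.42

```text
clock: 51.1
eef_pos: [572.3, 106.9, 152.0]
tcp_rot: [3.141, -0.0, 1.498]
contact_force: [-0.7, 0.1, -0.5]
opening: 0.436
grasp_force: 33.4
```

step_arm:
  moves:
    - {"tx": 0,"ty": 0,"tz": -0.4,"ax": 0,"ay": 0,"az": 0}
    - {"tx": 0,"ty": 0,"tz": -0.9,"ax": 0,"ay": 0,"az": 0}
    - {"tx": 0,"ty": 0,"tz": -0.9,"ax": 0,"ay": 0,"az": 0}
    - {"tx": 0,"ty": 0,"tz": 0,"ax": 0,"ay": 0,"az": 0}

```text
clock: 51.6
eef_pos: [573.5, 107.1, 209.0]
tcp_rot: [3.138, -0.001, 1.498]
contact_force: [-0.5, -0.1, -0.5]
opening: 0.434
grasp_force: 33.4
```

```bash
python3 plan.py 85.8 450 -295 205 450 -295 69
```

```text
at [573.5 107.1 209. ] yaw 85.8 q [ 0.18  0.34  1.77 -0.    1.03  0.25] t 51.6 open 0.434 F 33.4
turn [ 0.002 -0.001  0.   ]
to [ 450. -295.  205.] sum [-16.4   -3.75   0.16] rows 17 each [-0.965 -0.221  0.009]
to [ 450. -295.   69.] sum [ 0.   -0.    5.44] rows 6 each [ 0.    -0.     0.907]
```

step_arm:
  moves:
    - {"tx": -0.965,"ty": -0.221,"tz": 0,"ax": 0,"ay": 0,"az": 0}
    - {"tx": -0.965,"ty": -0.221,"tz": 0,"ax": 0,"ay": 0,"az": 0}
    - {"tx": -0.965,"ty": -0.221,"tz": 0,"ax": 0,"ay": 0,"az": 0}
    - {"tx": -0.965,"ty": -0.221,"tz": 0,"ax": 0,"ay": 0,"az": 0}
    - {"tx": -0.965,"ty": -0.221,"tz": 0,"ax": 0,"ay": 0,"az": 0}

```text
clock: 52.22
eef_pos: [535.2, -12.1, 206.0]
tcp_rot: [-3.141, 0.0, 1.498]
contact_force: [-1.0, -0.3, -0.6]
opening: 0.432
grasp_force: 33.4
```

step_arm:
  moves:
    - {"tx": -0.965,"ty": -0.221,"tz": 0,"ax": 0,"ay": 0,"az": 0}
    - {"tx": -0.965,"ty": -0.221,"tz": 0,"ax": 0,"ay": 0,"az": 0}
    - {"tx": -0.965,"ty": -0.221,"tz": 0,"ax": 0,"ay": 0,"az": 0}
    - {"tx": -0.965,"ty": -0.221,"tz": 0,"ax": 0,"ay": 0,"az": 0}
    - {"tx": -0.965,"ty": -0.221,"tz": 0,"ax": 0,"ay": 0,"az": 0}

```text
clock: 52.85
eef_pos: [498.9, -130.3, 206.1]
tcp_rot: [-3.141, -0.0, 1.498]
contact_force: [0.3, 0.3, -1.1]
opening: 0.439
grasp_force: 33.4
```

step_arm:
  moves:
    - {"tx": -0.965,"ty": -0.221,"tz": 0,"ax": 0,"ay": 0,"az": 0}
    - {"tx": -0.965,"ty": -0.221,"tz": 0,"ax": 0,"ay": 0,"az": 0}
    - {"tx": -0.965,"ty": -0.221,"tz": 0,"ax": 0,"ay": 0,"az": 0}
    - {"tx": -0.965,"ty": -0.221,"tz": 0,"ax": 0,"ay": 0,"az": 0}
    - {"tx": -0.965,"ty": -0.221,"tz": 0,"ax": 0,"ay": 0,"az": 0}

```text
clock: 53.48
eef_pos: [462.6, -248.5, 206.0]
tcp_rot: [-3.141, -0.0, 1.498]
contact_force: [0.3, 0.4, -0.6]
opening: 0.439
grasp_force: 33.4
```

step_arm:
  moves:
    - {"tx": -0.965,"ty": -0.221,"tz": 0,"ax": 0,"ay": 0,"az": 0}
    - {"tx": -0.965,"ty": -0.221,"tz": 0,"ax": 0,"ay": 0,"az": 0}
    - {"tx": 0,"ty": 0,"tz": 0,"ax": 0,"ay": 0,"az": 0}
    - {"tx": 0,"ty": 0,"tz": 0,"ax": 0,"ay": 0,"az": 0}

```text
clock: 53.98
eef_pos: [448.5, -294.8, 206.3]
tcp_rot: [-3.141, -0.001, 1.498]
contact_force: [0.8, 0.2, -0.6]
opening: 0.438
grasp_force: 33.4
```

```bash
python3 - <<'E'
from h import *
p,d,K,T=grab('wrist'); P=cloud(d,K,T); save('w9.png',p,1.25)
h=cv2.cvtColor(p,cv2.COLOR_RGB2HSV); m=(h[...,0]<18)&(h[...,1]>120)&(P[...,2]>-3)&(P[...,2]<25)
_,l,st,_=cv2.connectedComponentsWithStats(m.astype(np.uint8)); Q=P[l==1+st[1:,4].argmax()]
print(Q.min(0).round(1),Q.max(0).round(1),cv2.minAreaRect(Q[:,:2].astype(np.float32)),np.median(Q[:,2]))
E
python3 plan.py 85.8 450 -295 69
```

```text
[ 401.7 -384.4    0.7] [ 572.5 -254.2   16.1] ((487.2068176269531, -319.1614074707031), (130.21617126464844, 170.6582489013672), 89.85806274414062) 4.808146279532792
at [ 448.7 -294.6  206.4] yaw 85.8 q [-0.58  0.27  1.87  0.    1.   -0.51] t 54.0 open 0.438 F 33.4
turn [-0. -0.  0.]
to [ 450. -295.   69.] sum [-0.01  0.05  5.5 ] rows 6 each [-0.002  0.009  0.916]
```

View pics/w9.png

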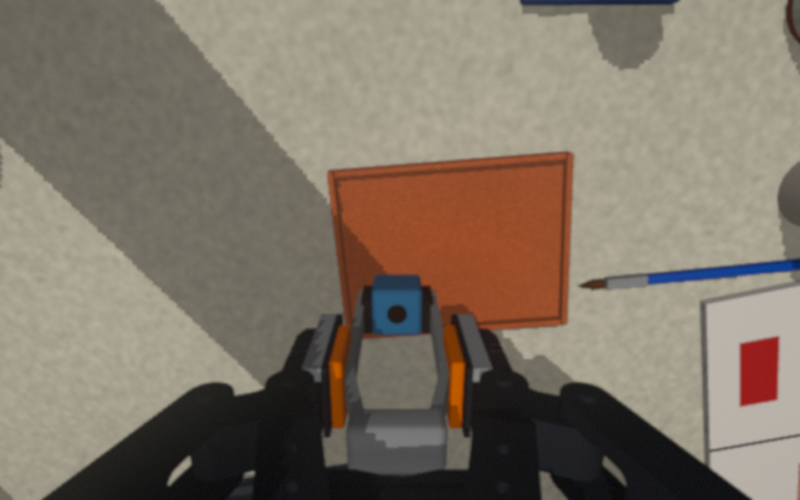

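Tray centre is (487,-319); blue is held square. Lower into the tray, release, return for green.

step_arm:
  moves:
    - {"tx": 0,"ty": 0.02,"tz": 1,"ax": 0,"ay": 0,"az": 0}
    - {"tx": 0,"ty": 0,"tz": 1,"ax": 0,"ay": 0,"az": 0}
    - {"tx": 0,"ty": 0,"tz": 1,"ax": 0,"ay": 0,"az": 0}
    - {"tx": 0,"ty": 0,"tz": 1,"ax": 0,"ay": 0,"az": 0}
    - {"tx": 0,"ty": 0,"tz": 0.8,"ax": 0,"ay": 0,"az": 0}

```text
clock: 54.65
eef_pos: [449.3, -294.3, 85.8]
tcp_rot: [-3.141, -0.001, 1.499]
contact_force: [-0.8, -0.4, -1.3]
opening: 0.441
grasp_force: 33.4
```

step_arm:
  moves:
    - {"tx": 0,"ty": 0,"tz": 0.5,"ax": 0,"ay": 0,"az": 0}
    - {"tx": 0,"ty": 0,"tz": 0.2,"ax": 0,"ay": 0,"az": 0}
    - {"tx": 0,"ty": 0,"tz": 0,"ax": 0,"ay": 0,"az": 0}

```text
clock: 55.02
eef_pos: [449.4, -295.2, 69.5]
tcp_rot: [3.142, -0.0, 1.498]
contact_force: [-0.5, -0.3, -0.7]
opening: 0.436
grasp_force: 33.4
```

step_arm:
  moves:
    - {"tx": 0,"ty": 0,"tz": 0,"ax": 0,"ay": 0,"az": 0}
    - {"tx": 0,"ty": 0,"tz": 0,"ax": 0,"ay": 0,"az": 0}
    - {"tx": 0,"ty": 0,"tz": -0.3,"ax": 0,"ay": 0,"az": 0}
    - {"tx": 0,"ty": 0,"tz": -1,"ax": 0,"ay": 0,"az": 0}
    - {"tx": 0,"ty": 0,"tz": -1,"ax": 0,"ay": 0,"az": 0}
  gripper: 0.482

```text
clock: 55.65
eef_pos: [449.2, -295.4, 127.9]
tcp_rot: [-3.142, -0.0, 1.498]
contact_force: [-0.3, -0.2, -0.3]
opening: 0.482
grasp_force: 3.2
```

step_arm:
  moves:
    - {"tx": 0,"ty": 0,"tz": -1,"ax": 0,"ay": 0,"az": 0}
    - {"tx": 0,"ty": 0,"tz": -1,"ax": 0,"ay": 0,"az": 0}
    - {"tx": 0,"ty": 0,"tz": -1,"ax": 0,"ay": 0,"az": 0}
    - {"tx": 0,"ty": 0,"tz": 0,"ax": 0,"ay": 0,"az": 0}

```text
clock: 56.15
eef_pos: [450.3, -296.1, 204.1]
tcp_rot: [3.138, 0.002, 1.498]
contact_force: [0.1, 0.1, -0.5]
opening: 0.482
grasp_force: 3.2
```

```bash
python3 beads.py wrist 410 570 -380 -260 9 40; python3 plan.py 85.8 573.9 150 205
```

```text
wrist blue 419 ztop 25.6 ctr [ 450.5 -295.5] size [19.5 19.1] ang 85.6
at [ 449.6 -295.6  202.7] yaw 85.8 q [-0.58  0.28  1.87  0.    0.99 -0.51] t 56.2 open 0.479 F 3.2
turn [0.001 0.001 0.   ]
to [573.9 150.  205. ] sum [18.14  3.65 -0.09] rows 19 each [ 0.955  0.192 -0.005]
```

Blue is on the tray floor. On to green.

step_arm:
  moves:
    - {"tx": 0.955,"ty": 0.192,"tz": -0.1,"ax": 0,"ay": 0,"az": 0}
    - {"tx": 0.955,"ty": 0.192,"tz": 0,"ax": 0,"ay": 0,"az": 0}
    - {"tx": 0.955,"ty": 0.192,"tz": 0,"ax": 0,"ay": 0,"az": 0}
    - {"tx": 0.955,"ty": 0.192,"tz": 0,"ax": 0,"ay": 0,"az": 0}
    - {"tx": 0.955,"ty": 0.192,"tz": 0,"ax": 0,"ay": 0,"az": 0}

```text
clock: 56.82
eef_pos: [481.3, -177.0, 203.1]
tcp_rot: [-3.14, -0.001, 1.498]
contact_force: [-0.5, 0.2, -1.1]
opening: 0.483
grasp_force: 3.2
```

step_arm:
  moves:
    - {"tx": 0.955,"ty": 0.192,"tz": 0,"ax": 0,"ay": 0,"az": 0}
    - {"tx": 0.955,"ty": 0.192,"tz": 0,"ax": 0,"ay": 0,"az": 0}
    - {"tx": 0.955,"ty": 0.192,"tz": 0,"ax": 0,"ay": 0,"az": 0}
    - {"tx": 0.955,"ty": 0.192,"tz": 0,"ax": 0,"ay": 0,"az": 0}
    - {"tx": 0.955,"ty": 0.192,"tz": 0,"ax": 0,"ay": 0,"az": 0}

```text
clock: 57.45
eef_pos: [513.9, -59.9, 203.1]
tcp_rot: [-3.14, -0.0, 1.498]
contact_force: [0.5, 0.1, -0.3]
opening: 0.481
grasp_force: 3.2
```

step_arm:
  moves:
    - {"tx": 0.955,"ty": 0.192,"tz": 0,"ax": 0,"ay": 0,"az": 0}
    - {"tx": 0.955,"ty": 0.192,"tz": 0,"ax": 0,"ay": 0,"az": 0}
    - {"tx": 0.955,"ty": 0.192,"tz": 0,"ax": 0,"ay": 0,"az": 0}
    - {"tx": 0.955,"ty": 0.192,"tz": 0,"ax": 0,"ay": 0,"az": 0}
    - {"tx": 0.955,"ty": 0.192,"tz": 0,"ax": 0,"ay": 0,"az": 0}

```text
clock: 58.08
eef_pos: [546.5, 57.3, 202.9]
tcp_rot: [-3.14, 0.0, 1.498]
contact_force: [0.2, -0.7, -0.6]
opening: 0.48
grasp_force: 3.2
```

step_arm:
  moves:
    - {"tx": 0.955,"ty": 0.192,"tz": 0,"ax": 0,"ay": 0,"az": 0}
    - {"tx": 0.955,"ty": 0.192,"tz": 0,"ax": 0,"ay": 0,"az": 0}
    - {"tx": 0.955,"ty": 0.192,"tz": 0,"ax": 0,"ay": 0,"az": 0}
    - {"tx": 0.955,"ty": 0.192,"tz": 0,"ax": 0,"ay": 0,"az": 0}
    - {"tx": 0,"ty": 0,"tz": 0,"ax": 0,"ay": 0,"az": 0}

```text
clock: 58.7
eef_pos: [573.2, 151.9, 203.5]
tcp_rot: [-3.141, 0.0, 1.5]
contact_force: [-0.3, -0.1, -0.9]
opening: 0.484
grasp_force: 3.2
```

step_arm:
  moves:
    - {"tx": 0,"ty": 0,"tz": 0,"ax": 0,"ay": 0,"az": 0}
    - {"tx": 0,"ty": 0,"tz": 0,"ax": 0,"ay": 0,"az": 0}

```text
clock: 58.95
eef_pos: [572.9, 149.8, 204.2]
tcp_rot: [-3.141, 0.0, 1.497]
contact_force: [0.1, -0.8, -0.5]
opening: 0.485
grasp_force: 3.2
```

```bash
python3 beads.py wrist 540 700 60 190 90 125;python3 plan.py 85.8 573.9 150 152
```

```text
wrist pink 1047 ztop 108.6 ctr [639.8 104.2] size [20.7 20. ] ang 86.1
wrist yellow 1204 ztop 108.6 ctr [643.5 146.4] size [20. 20.] ang 85.9
wrist green 826 ztop 108.7 ctr [574.2 150.2] size [20. 20.] ang 85.7
at [573.  149.8 204.3] yaw 85.8 q [ 0.25  0.36  1.75 -0.    1.03  0.33] t 59.0 open 0.48 F 3.2
turn [-0.  0. -0.]
to [573.9 150.  152. ] sum [0.01 0.04 2.09] rows 3 each [0.004 0.012 0.697]
```

step_arm:
  moves:
    - {"tx": 0,"ty": 0.03,"tz": 0.9,"ax": 0,"ay": 0,"az": 0}
    - {"tx": 0,"ty": 0,"tz": 0.7,"ax": 0,"ay": 0,"az": 0}
    - {"tx": 0,"ty": 0,"tz": 0.35,"ax": 0,"ay": 0,"az": 0}
    - {"tx": 0,"ty": 0,"tz": 0.14,"ax": 0,"ay": 0,"az": 0}
    - {"tx": 0,"ty": 0,"tz": 0,"ax": 0,"ay": 0,"az": 0}

```text
clock: 59.62
eef_pos: [574.1, 150.4, 152.2]
tcp_rot: [3.141, -0.0, 1.498]
contact_force: [0.4, -0.5, -0.8]
opening: 0.481
grasp_force: 3.2
```

step_arm:
  moves:
    - {"tx": 0,"ty": 0,"tz": 0,"ax": 0,"ay": 0,"az": 0}
    - {"tx": 0,"ty": 0,"tz": 0,"ax": 0,"ay": 0,"az": 0}
    - {"tx": 0,"ty": 0,"tz": 0,"ax": 0,"ay": 0,"az": 0}
    - {"tx": 0,"ty": 0,"tz": 0,"ax": 0,"ay": 0,"az": 0}
  gripper: 0.42

```text
clock: 60.12
eef_pos: [574.1, 150.5, 152.3]
tcp_rot: [3.141, -0.0, 1.498]
contact_force: [0.4, 1.1, 0.6]
opening: 0.439
grasp_force: 33.6
```

step_arm:
  moves:
    - {"tx": 0,"ty": 0,"tz": -0.4,"ax": 0,"ay": 0,"az": 0}
    - {"tx": 0,"ty": 0,"tz": -0.9,"ax": 0,"ay": 0,"az": 0}
    - {"tx": 0,"ty": 0,"tz": -0.9,"ax": 0,"ay": 0,"az": 0}
    - {"tx": 0,"ty": 0,"tz": 0,"ax": 0,"ay": 0,"az": 0}

```text
clock: 60.62
eef_pos: [575.1, 150.7, 209.2]
tcp_rot: [3.138, -0.001, 1.498]
contact_force: [-0.1, 0.4, -0.6]
opening: 0.439
grasp_force: 33.5
```

```bash
python3 plan.py 85.8 526 -295 205
```

```text
at [575.1 150.7 209.2] yaw 85.8 q [0.25 0.35 1.75 0.   1.04 0.33] t 60.6 open 0.439 F 33.5
turn [ 0.002 -0.001  0.   ]
to [ 526. -295.  205.] sum [-17.92  -0.65   0.17] rows 18 each [-0.996 -0.036  0.009]
```

step_arm:
  moves:
    - {"tx": -0.994,"ty": -0.034,"tz": 0,"ax": 0,"ay": 0,"az": 0}
    - {"tx": -0.994,"ty": -0.034,"tz": 0,"ax": 0,"ay": 0,"az": 0}
    - {"tx": -0.994,"ty": -0.034,"tz": 0,"ax": 0,"ay": 0,"az": 0}
    - {"tx": -0.994,"ty": -0.034,"tz": 0,"ax": 0,"ay": 0,"az": 0}
    - {"tx": -0.994,"ty": -0.034,"tz": 0,"ax": 0,"ay": 0,"az": 0}

```text
clock: 61.25
eef_pos: [559.9, 26.0, 206.2]
tcp_rot: [-3.14, 0.0, 1.498]
contact_force: [0.4, 0.3, -0.5]
opening: 0.439
grasp_force: 33.5
```

step_arm:
  moves:
    - {"tx": -0.994,"ty": -0.034,"tz": 0,"ax": 0,"ay": 0,"az": 0}
    - {"tx": -0.994,"ty": -0.034,"tz": 0,"ax": 0,"ay": 0,"az": 0}
    - {"tx": -0.994,"ty": -0.034,"tz": 0,"ax": 0,"ay": 0,"az": 0}
    - {"tx": -0.994,"ty": -0.034,"tz": 0,"ax": 0,"ay": 0,"az": 0}
    - {"tx": -0.994,"ty": -0.034,"tz": 0,"ax": 0,"ay": 0,"az": 0}

```text
clock: 61.88
eef_pos: [546.7, -97.6, 206.2]
tcp_rot: [-3.14, -0.0, 1.498]
contact_force: [-0.4, -0.5, -0.5]
opening: 0.437
grasp_force: 33.5
```

step_arm:
  moves:
    - {"tx": -0.994,"ty": -0.034,"tz": 0,"ax": 0,"ay": 0,"az": 0}
    - {"tx": -0.994,"ty": -0.034,"tz": 0,"ax": 0,"ay": 0,"az": 0}
    - {"tx": -0.994,"ty": -0.034,"tz": 0,"ax": 0,"ay": 0,"az": 0}
    - {"tx": -0.994,"ty": -0.034,"tz": 0,"ax": 0,"ay": 0,"az": 0}
    - {"tx": -0.994,"ty": -0.034,"tz": 0,"ax": 0,"ay": 0,"az": 0}

```text
clock: 62.5
eef_pos: [533.5, -221.0, 206.1]
tcp_rot: [-3.14, -0.0, 1.498]
contact_force: [0.5, -0.0, -0.6]
opening: 0.437
grasp_force: 33.5
```

step_arm:
  moves:
    - {"tx": -0.994,"ty": -0.034,"tz": 0,"ax": 0,"ay": 0,"az": 0}
    - {"tx": -0.994,"ty": -0.034,"tz": 0,"ax": 0,"ay": 0,"az": 0}
    - {"tx": -0.994,"ty": -0.034,"tz": 0,"ax": 0,"ay": 0,"az": 0}
    - {"tx": 0,"ty": 0,"tz": 0,"ax": 0,"ay": 0,"az": 0}
    - {"tx": 0,"ty": 0,"tz": 0,"ax": 0,"ay": 0,"az": 0}

```text
clock: 63.12
eef_pos: [525.8, -294.0, 206.4]
tcp_rot: [-3.141, -0.001, 1.498]
contact_force: [0.1, 0.0, -1.1]
opening: 0.44
grasp_force: 33.5
```

step_arm:
  moves:
    - {"tx": 0,"ty": 0,"tz": 1,"ax": 0,"ay": 0,"az": 0}
    - {"tx": 0,"ty": 0,"tz": 1,"ax": 0,"ay": 0,"az": 0}
    - {"tx": 0,"ty": 0,"tz": 1,"ax": 0,"ay": 0,"az": 0}
    - {"tx": 0,"ty": 0,"tz": 1,"ax": 0,"ay": 0,"az": 0}
    - {"tx": 0,"ty": 0,"tz": 0.5,"ax": 0,"ay": 0,"az": 0}

```text
clock: 63.75
eef_pos: [525.6, -293.3, 93.2]
tcp_rot: [-3.14, -0.001, 1.499]
contact_force: [0.4, 0.6, -1.9]
opening: 0.439
grasp_force: 33.5
```

```bash
python3 plan.py 85.8 526 -295 69
```

```text
at [ 525.6 -293.3   93.2] yaw 85.9 q [-0.51  0.51  1.8   0.    0.83 -0.44] t 63.8 open 0.439 F 33.5
turn [-0.001 -0.001  0.001]
to [ 526. -295.   69.] sum [-0.07  0.02  0.97] rows 1 each [-0.067  0.02   0.967]
```

step_arm:
  moves:
    - {"tx": 0,"ty": 0,"tz": 0.5,"ax": 0,"ay": 0,"az": 0}
    - {"tx": 0,"ty": 0,"tz": 0.35,"ax": 0,"ay": 0,"az": 0}
    - {"tx": 0,"ty": 0,"tz": 0.15,"ax": 0,"ay": 0,"az": 0}
    - {"tx": 0,"ty": 0,"tz": 0,"ax": 0,"ay": 0,"az": 0}

```text
clock: 64.25
eef_pos: [526.3, -294.7, 69.8]
tcp_rot: [3.141, 0.0, 1.498]
contact_force: [-0.3, -0.5, -1.3]
opening: 0.44
grasp_force: 33.5
```

step_arm:
  moves:
    - {"tx": 0,"ty": 0,"tz": 0,"ax": 0,"ay": 0,"az": 0}
    - {"tx": 0,"ty": 0,"tz": 0,"ax": 0,"ay": 0,"az": 0}
    - {"tx": 0,"ty": 0,"tz": -0.4,"ax": 0,"ay": 0,"az": 0}
    - {"tx": 0,"ty": 0,"tz": -1,"ax": 0,"ay": 0,"az": 0}
    - {"tx": 0,"ty": 0,"tz": -1,"ax": 0,"ay": 0,"az": 0}
  gripper: 0.482

```text
clock: 64.88
eef_pos: [526.2, -294.6, 130.9]
tcp_rot: [3.141, 0.0, 1.498]
contact_force: [0.8, 0.1, -1.2]
opening: 0.481
grasp_force: 3.2
```

step_arm:
  moves:
    - {"tx": 0,"ty": 0,"tz": -1,"ax": 0,"ay": 0,"az": 0}
    - {"tx": 0,"ty": 0,"tz": -1,"ax": 0,"ay": 0,"az": 0}
    - {"tx": 0,"ty": 0,"tz": -1,"ax": 0,"ay": 0,"az": 0}
    - {"tx": 0,"ty": 0,"tz": 0,"ax": 0,"ay": 0,"az": 0}

```text
clock: 65.38
eef_pos: [527.3, -295.3, 207.2]
tcp_rot: [3.137, 0.002, 1.498]
contact_force: [-0.6, 0.6, -1.4]
opening: 0.482
grasp_force: 3.2
```

```bash
python3 beads.py wrist 410 570 -380 -260 9 40; python3 plan.py 85.8 639.8 104.4 205
```

```text
wrist blue 449 ztop 25.5 ctr [ 450.5 -295.6] size [19.3 20.5] ang 85.8
wrist green 420 ztop 25.4 ctr [ 527.1 -294.8] size [19.4 19.9] ang 86.4
at [ 526.5 -294.8  205.6] yaw 85.8 q [-0.51  0.37  1.73 -0.    1.04 -0.44] t 65.4 open 0.479 F 3.2
turn [0.001 0.001 0.   ]
to [639.8 104.4 205. ] sum [16.26  3.35  0.02] rows 17 each [0.956 0.197 0.001]
```

step_arm:
  moves:
    - {"tx": 0.956,"ty": 0.198,"tz": 0,"ax": 0,"ay": 0,"az": 0}
    - {"tx": 0.956,"ty": 0.198,"tz": 0,"ax": 0,"ay": 0,"az": 0}
    - {"tx": 0.956,"ty": 0.198,"tz": 0,"ax": 0,"ay": 0,"az": 0}
    - {"tx": 0.956,"ty": 0.198,"tz": 0,"ax": 0,"ay": 0,"az": 0}
    - {"tx": 0.956,"ty": 0.198,"tz": 0,"ax": 0,"ay": 0,"az": 0}

```text
clock: 66.05
eef_pos: [559.0, -176.2, 203.3]
tcp_rot: [-3.14, -0.0, 1.498]
contact_force: [0.0, 1.4, -0.5]
opening: 0.485
grasp_force: 3.2
```

step_arm:
  moves:
    - {"tx": 0.956,"ty": 0.198,"tz": 0,"ax": 0,"ay": 0,"az": 0}
    - {"tx": 0.956,"ty": 0.198,"tz": 0,"ax": 0,"ay": 0,"az": 0}
    - {"tx": 0.956,"ty": 0.198,"tz": 0,"ax": 0,"ay": 0,"az": 0}
    - {"tx": 0.956,"ty": 0.198,"tz": 0,"ax": 0,"ay": 0,"az": 0}
    - {"tx": 0.956,"ty": 0.198,"tz": 0,"ax": 0,"ay": 0,"az": 0}

```text
clock: 66.68
eef_pos: [592.3, -59.0, 203.2]
tcp_rot: [-3.14, -0.0, 1.498]
contact_force: [0.0, 0.5, -0.6]
opening: 0.485
grasp_force: 3.2
```

step_arm:
  moves:
    - {"tx": 0.956,"ty": 0.198,"tz": 0,"ax": 0,"ay": 0,"az": 0}
    - {"tx": 0.956,"ty": 0.198,"tz": 0,"ax": 0,"ay": 0,"az": 0}
    - {"tx": 0.956,"ty": 0.198,"tz": 0,"ax": 0,"ay": 0,"az": 0}
    - {"tx": 0.956,"ty": 0.198,"tz": 0,"ax": 0,"ay": 0,"az": 0}
    - {"tx": 0.956,"ty": 0.198,"tz": 0,"ax": 0,"ay": 0,"az": 0}

```text
clock: 67.3
eef_pos: [625.8, 58.4, 203.4]
tcp_rot: [-3.14, 0.0, 1.498]
contact_force: [-0.3, 0.2, -0.9]
opening: 0.48
grasp_force: 3.2
```

step_arm:
  moves:
    - {"tx": 0.956,"ty": 0.198,"tz": 0,"ax": 0,"ay": 0,"az": 0}
    - {"tx": 0.956,"ty": 0.198,"tz": 0,"ax": 0,"ay": 0,"az": 0}
    - {"tx": 0,"ty": 0,"tz": 0,"ax": 0,"ay": 0,"az": 0}
    - {"tx": 0,"ty": 0,"tz": 0,"ax": 0,"ay": 0,"az": 0}
    - {"tx": 0,"ty": 0,"tz": 0,"ax": 0,"ay": 0,"az": 0}

```text
clock: 67.92
eef_pos: [639.5, 103.9, 204.6]
tcp_rot: [-3.141, 0.0, 1.497]
contact_force: [0.0, 0.5, -0.2]
opening: 0.482
grasp_force: 3.2
```

```bash
python3 beads.py wrist 540 700 60 190 90 125; python3 plan.py 85.8 639.8 104.4 152
```

```text
wrist pink 991 ztop 108.8 ctr [639.7 104.2] size [20.2 19.3] ang 86.1
wrist yellow 1060 ztop 108.9 ctr [643.7 146.2] size [19.5 20.1] ang 85.9
at [639.5 103.9 204.6] yaw 85.8 q [ 0.16  0.44  1.63 -0.    1.08  0.23] t 68.0 open 0.484 F 3.2
turn [-0.  0. -0.]
to [639.8 104.4 152. ] sum [0.02 0.01 2.1 ] rows 3 each [0.007 0.004 0.701]
```

step_arm:
  moves:
    - {"tx": 0.01,"ty": 0,"tz": 0.9,"ax": 0,"ay": 0,"az": 0}
    - {"tx": 0,"ty": 0,"tz": 0.7,"ax": 0,"ay": 0,"az": 0}
    - {"tx": 0,"ty": 0,"tz": 0.35,"ax": 0,"ay": 0,"az": 0}
    - {"tx": 0,"ty": 0,"tz": 0.15,"ax": 0,"ay": 0,"az": 0}
    - {"tx": 0,"ty": 0,"tz": 0,"ax": 0,"ay": 0,"az": 0}

```text
clock: 68.6
eef_pos: [639.8, 104.7, 152.2]
tcp_rot: [3.141, 0.0, 1.498]
contact_force: [0.3, 0.3, 0.1]
opening: 0.481
grasp_force: 3.2
```

step_arm:
  moves:
    - {"tx": 0,"ty": 0,"tz": 0,"ax": 0,"ay": 0,"az": 0}
    - {"tx": 0,"ty": 0,"tz": 0,"ax": 0,"ay": 0,"az": 0}
    - {"tx": 0,"ty": 0,"tz": 0,"ax": 0,"ay": 0,"az": 0}
    - {"tx": 0,"ty": 0,"tz": 0,"ax": 0,"ay": 0,"az": 0}
  gripper: 0.42

```text
clock: 69.1
eef_pos: [639.8, 104.8, 152.3]
tcp_rot: [3.141, -0.0, 1.498]
contact_force: [-0.3, 0.6, 0.4]
opening: 0.438
grasp_force: 33.5
```

step_arm:
  moves:
    - {"tx": 0,"ty": 0,"tz": -0.4,"ax": 0,"ay": 0,"az": 0}
    - {"tx": 0,"ty": 0,"tz": -0.9,"ax": 0,"ay": 0,"az": 0}
    - {"tx": 0,"ty": 0,"tz": -0.9,"ax": 0,"ay": 0,"az": 0}
    - {"tx": 0,"ty": 0,"tz": 0,"ax": 0,"ay": 0,"az": 0}

```text
clock: 69.6
eef_pos: [640.8, 104.9, 209.4]
tcp_rot: [3.138, -0.001, 1.498]
contact_force: [0.4, 0.1, -1.2]
opening: 0.437
grasp_force: 33.4
```

```bash
python3 plan.py 85.8 450 -345 205
```

```text
at [640.8 104.9 209.4] yaw 85.8 q [ 0.16  0.43  1.62 -0.    1.08  0.23] t 69.6 open 0.437 F 33.4
turn [ 0.002 -0.001  0.   ]
to [ 450. -345.  205.] sum [-18.51  -6.3    0.18] rows 19 each [-0.974 -0.331  0.009]
```

step_arm:
  moves:
    - {"tx": -0.973,"ty": -0.329,"tz": 0,"ax": 0,"ay": 0,"az": 0}
    - {"tx": -0.973,"ty": -0.329,"tz": 0,"ax": 0,"ay": 0,"az": 0}
    - {"tx": -0.973,"ty": -0.329,"tz": 0,"ax": 0,"ay": 0,"az": 0}
    - {"tx": -0.973,"ty": -0.329,"tz": 0,"ax": 0,"ay": 0,"az": 0}
    - {"tx": -0.973,"ty": -0.329,"tz": 0,"ax": 0,"ay": 0,"az": 0}

```text
clock: 70.22
eef_pos: [588.6, -15.7, 206.8]
tcp_rot: [-3.141, 0.0, 1.497]
contact_force: [-0.1, 0.1, -0.6]
opening: 0.438
grasp_force: 33.4
```

step_arm:
  moves:
    - {"tx": -0.973,"ty": -0.329,"tz": 0,"ax": 0,"ay": 0,"az": 0}
    - {"tx": -0.973,"ty": -0.329,"tz": 0,"ax": 0,"ay": 0,"az": 0}
    - {"tx": -0.973,"ty": -0.329,"tz": 0,"ax": 0,"ay": 0,"az": 0}
    - {"tx": -0.973,"ty": -0.329,"tz": 0,"ax": 0,"ay": 0,"az": 0}
    - {"tx": -0.973,"ty": -0.329,"tz": 0,"ax": 0,"ay": 0,"az": 0}

```text
clock: 70.85
eef_pos: [538.5, -133.7, 206.9]
tcp_rot: [-3.141, 0.0, 1.497]
contact_force: [1.3, 0.4, -0.9]
opening: 0.443
grasp_force: 33.4
```

step_arm:
  moves:
    - {"tx": -0.973,"ty": -0.329,"tz": 0,"ax": 0,"ay": 0,"az": 0}
    - {"tx": -0.973,"ty": -0.329,"tz": 0,"ax": 0,"ay": 0,"az": 0}
    - {"tx": -0.973,"ty": -0.329,"tz": 0,"ax": 0,"ay": 0,"az": 0}
    - {"tx": -0.973,"ty": -0.329,"tz": 0,"ax": 0,"ay": 0,"az": 0}
    - {"tx": -0.973,"ty": -0.329,"tz": 0,"ax": 0,"ay": 0,"az": 0}

```text
clock: 71.47
eef_pos: [488.4, -251.8, 206.9]
tcp_rot: [-3.141, -0.0, 1.497]
contact_force: [-0.4, -0.4, -1.4]
opening: 0.438
grasp_force: 33.4
```

step_arm:
  moves:
    - {"tx": -0.973,"ty": -0.329,"tz": 0,"ax": 0,"ay": 0,"az": 0}
    - {"tx": -0.973,"ty": -0.329,"tz": 0,"ax": 0,"ay": 0,"az": 0}
    - {"tx": -0.973,"ty": -0.329,"tz": 0,"ax": 0,"ay": 0,"az": 0}
    - {"tx": -0.973,"ty": -0.329,"tz": 0,"ax": 0,"ay": 0,"az": 0}
    - {"tx": 0,"ty": 0,"tz": 0,"ax": 0,"ay": 0,"az": 0}

```text
clock: 72.1
eef_pos: [448.4, -346.6, 206.9]
tcp_rot: [-3.141, 0.0, 1.495]
contact_force: [0.2, -0.2, -0.8]
opening: 0.437
grasp_force: 33.4
```

step_arm:
  moves:
    - {"tx": 0,"ty": 0,"tz": 0,"ax": 0,"ay": 0,"az": 0}
    - {"tx": 0,"ty": 0,"tz": 1,"ax": 0,"ay": 0,"az": 0}
    - {"tx": 0,"ty": 0,"tz": 1,"ax": 0,"ay": 0,"az": 0}
    - {"tx": 0,"ty": 0,"tz": 1,"ax": 0,"ay": 0,"az": 0}
    - {"tx": 0,"ty": 0,"tz": 0,"ax": 0,"ay": 0,"az": 0}

```text
clock: 72.72
eef_pos: [449.2, -343.3, 130.5]
tcp_rot: [-3.138, -0.002, 1.499]
contact_force: [-0.4, -0.7, -0.4]
opening: 0.437
grasp_force: 33.4
```

```bash
python3 plan.py 85.8 450 -345 69;python3 beads.py side 410 570 -380 -260 9 40
```

```text
at [ 449.2 -343.3  130.5] yaw 85.9 q [-0.66  0.41  1.86  0.    0.87 -0.58] t 72.7 open 0.437 F 33.4
turn [-0.002 -0.001  0.001]
to [ 450. -345.   69.] sum [-0.06  0.04  2.46] rows 3 each [-0.022  0.013  0.82 ]
```

step_arm:
  moves:
    - {"tx": 0,"ty": 0,"tz": 1,"ax": 0,"ay": 0,"az": 0}
    - {"tx": 0,"ty": 0,"tz": 0.8,"ax": 0,"ay": 0,"az": 0}
    - {"tx": 0,"ty": 0,"tz": 0.5,"ax": 0,"ay": 0,"az": 0}
    - {"tx": 0,"ty": 0,"tz": 0.2,"ax": 0,"ay": 0,"az": 0}
    - {"tx": 0,"ty": 0,"tz": 0,"ax": 0,"ay": 0,"az": 0}

```text
clock: 73.4
eef_pos: [450.4, -345.0, 70.0]
tcp_rot: [3.141, 0.0, 1.498]
contact_force: [0.4, -1.3, -1.2]
opening: 0.438
grasp_force: 33.4
```

step_arm:
  moves:
    - {"tx": 0,"ty": 0,"tz": 0,"ax": 0,"ay": 0,"az": 0}
    - {"tx": 0,"ty": 0,"tz": 0,"ax": 0,"ay": 0,"az": 0}
    - {"tx": 0,"ty": 0,"tz": -0.4,"ax": 0,"ay": 0,"az": 0}
    - {"tx": 0,"ty": 0,"tz": -1,"ax": 0,"ay": 0,"az": 0}
    - {"tx": 0,"ty": 0,"tz": -1,"ax": 0,"ay": 0,"az": 0}
  gripper: 0.482

```text
clock: 74.03
eef_pos: [450.2, -344.9, 130.9]
tcp_rot: [3.141, 0.0, 1.498]
contact_force: [-0.3, -0.6, -0.9]
opening: 0.482
grasp_force: 3.2
```

step_arm:
  moves:
    - {"tx": 0,"ty": 0,"tz": -1,"ax": 0,"ay": 0,"az": 0}
    - {"tx": 0,"ty": 0,"tz": -1,"ax": 0,"ay": 0,"az": 0}
    - {"tx": 0,"ty": 0,"tz": -1,"ax": 0,"ay": 0,"az": 0}
    - {"tx": 0,"ty": 0,"tz": 0,"ax": 0,"ay": 0,"az": 0}

```text
clock: 74.53
eef_pos: [451.2, -345.6, 207.1]
tcp_rot: [3.138, 0.002, 1.498]
contact_force: [-0.8, 0.3, -2.0]
opening: 0.484
grasp_force: 3.2
```

```bash
python3 beads.py wrist 410 570 -380 -260 9 40; python3 plan.py 85.8 643.6 146.3 205
```

```text
wrist pink 557 ztop 25.5 ctr [ 451.2 -345.9] size [20.2 19.2] ang 86.3
wrist blue 413 ztop 25.6 ctr [ 450.3 -295.7] size [19.5 19.1] ang 85.8
wrist green 502 ztop 25.5 ctr [ 527.  -295.3] size [20.2 20.3] ang 86.4
at [ 450.5 -345.1  205.6] yaw 85.8 q [-0.66  0.32  1.81 -0.    1.01 -0.58] t 74.6 open 0.485 F 3.2
turn [0.001 0.001 0.   ]
to [643.6 146.3 205. ] sum [2.017e+01 6.260e+00 2.000e-02] rows 21 each [0.96  0.298 0.001]
```

step_arm:
  moves:
    - {"tx": 0.96,"ty": 0.3,"tz": 0,"ax": 0,"ay": 0,"az": 0}
    - {"tx": 0.96,"ty": 0.3,"tz": 0,"ax": 0,"ay": 0,"az": 0}
    - {"tx": 0.96,"ty": 0.3,"tz": 0,"ax": 0,"ay": 0,"az": 0}
    - {"tx": 0.96,"ty": 0.3,"tz": 0,"ax": 0,"ay": 0,"az": 0}
    - {"tx": 0.96,"ty": 0.3,"tz": 0,"ax": 0,"ay": 0,"az": 0}

```text
clock: 75.2
eef_pos: [495.8, -226.8, 203.3]
tcp_rot: [-3.14, -0.001, 1.498]
contact_force: [-0.8, -0.1, -1.6]
opening: 0.478
grasp_force: 3.2
```

step_arm:
  moves:
    - {"tx": 0.96,"ty": 0.3,"tz": 0,"ax": 0,"ay": 0,"az": 0}
    - {"tx": 0.96,"ty": 0.3,"tz": 0,"ax": 0,"ay": 0,"az": 0}
    - {"tx": 0.96,"ty": 0.3,"tz": 0,"ax": 0,"ay": 0,"az": 0}
    - {"tx": 0.96,"ty": 0.3,"tz": 0,"ax": 0,"ay": 0,"az": 0}
    - {"tx": 0.96,"ty": 0.3,"tz": 0,"ax": 0,"ay": 0,"az": 0}

```text
clock: 75.82
eef_pos: [541.9, -110.0, 203.3]
tcp_rot: [-3.14, -0.0, 1.498]
contact_force: [0.0, 0.3, -1.1]
opening: 0.479
grasp_force: 3.2
```

step_arm:
  moves:
    - {"tx": 0.96,"ty": 0.3,"tz": 0,"ax": 0,"ay": 0,"az": 0}
    - {"tx": 0.96,"ty": 0.3,"tz": 0,"ax": 0,"ay": 0,"az": 0}
    - {"tx": 0.96,"ty": 0.3,"tz": 0,"ax": 0,"ay": 0,"az": 0}
    - {"tx": 0.96,"ty": 0.3,"tz": 0,"ax": 0,"ay": 0,"az": 0}
    - {"tx": 0.96,"ty": 0.3,"tz": 0,"ax": 0,"ay": 0,"az": 0}

```text
clock: 76.45
eef_pos: [588.0, 6.8, 203.2]
tcp_rot: [-3.14, 0.0, 1.498]
contact_force: [0.1, -0.7, -1.5]
opening: 0.481
grasp_force: 3.2
```

step_arm:
  moves:
    - {"tx": 0.96,"ty": 0.3,"tz": 0,"ax": 0,"ay": 0,"az": 0}
    - {"tx": 0.96,"ty": 0.3,"tz": 0,"ax": 0,"ay": 0,"az": 0}
    - {"tx": 0.96,"ty": 0.3,"tz": 0,"ax": 0,"ay": 0,"az": 0}
    - {"tx": 0.96,"ty": 0.3,"tz": 0,"ax": 0,"ay": 0,"az": 0}
    - {"tx": 0.96,"ty": 0.3,"tz": 0,"ax": 0,"ay": 0,"az": 0}

```text
clock: 77.08
eef_pos: [635.1, 124.4, 204.3]
tcp_rot: [-3.141, 0.0, 1.498]
contact_force: [-0.6, 0.6, -1.1]
opening: 0.481
grasp_force: 3.2
```

step_arm:
  moves:
    - {"tx": 0.96,"ty": 0.3,"tz": 0,"ax": 0,"ay": 0,"az": 0}
    - {"tx": 0,"ty": 0,"tz": 0,"ax": 0,"ay": 0,"az": 0}
    - {"tx": 0,"ty": 0,"tz": 0,"ax": 0,"ay": 0,"az": 0}
    - {"tx": 0,"ty": 0,"tz": 0,"ax": 0,"ay": 0,"az": 0}

```text
clock: 77.58
eef_pos: [643.7, 145.8, 204.6]
tcp_rot: [-3.141, 0.0, 1.497]
contact_force: [0.5, -0.1, -1.1]
opening: 0.482
grasp_force: 3.2
```

```bash
python3 beads.py wrist 540 700 60 190 90 125; python3 plan.py 85.8 643.6 146.3 152
```

```text
wrist yellow 1051 ztop 108.8 ctr [643.6 146.2] size [20.  19.9] ang 86.5
at [643.7 145.7 204.6] yaw 85.8 q [ 0.22  0.46  1.6  -0.    1.09  0.29] t 77.6 open 0.482 F 3.2
turn [-0.  0. -0.]
to [643.6 146.3 152. ] sum [ 0.02 -0.01  2.11] rows 3 each [ 0.008 -0.002  0.702]
```

step_arm:
  moves:
    - {"tx": 0.01,"ty": 0,"tz": 0.9,"ax": 0,"ay": 0,"az": 0}
    - {"tx": 0,"ty": 0,"tz": 0.7,"ax": 0,"ay": 0,"az": 0}
    - {"tx": 0,"ty": 0,"tz": 0.35,"ax": 0,"ay": 0,"az": 0}
    - {"tx": 0,"ty": 0,"tz": 0.15,"ax": 0,"ay": 0,"az": 0}
    - {"tx": 0,"ty": 0,"tz": 0,"ax": 0,"ay": 0,"az": 0}

```text
clock: 78.25
eef_pos: [644.0, 146.6, 152.2]
tcp_rot: [3.142, 0.0, 1.498]
contact_force: [0.6, 0.7, -0.4]
opening: 0.481
grasp_force: 3.2
```

step_arm:
  moves:
    - {"tx": 0,"ty": 0,"tz": 0,"ax": 0,"ay": 0,"az": 0}
    - {"tx": 0,"ty": 0,"tz": 0,"ax": 0,"ay": 0,"az": 0}
    - {"tx": 0,"ty": 0,"tz": 0,"ax": 0,"ay": 0,"az": 0}
    - {"tx": 0,"ty": 0,"tz": 0,"ax": 0,"ay": 0,"az": 0}
  gripper: 0.42

```text
clock: 78.75
eef_pos: [644.1, 146.7, 152.4]
tcp_rot: [3.141, -0.0, 1.498]
contact_force: [1.3, -0.2, 0.1]
opening: 0.441
grasp_force: 33.5
```

step_arm:
  moves:
    - {"tx": 0,"ty": 0,"tz": -0.4,"ax": 0,"ay": 0,"az": 0}
    - {"tx": 0,"ty": 0,"tz": -0.9,"ax": 0,"ay": 0,"az": 0}
    - {"tx": 0,"ty": 0,"tz": -0.9,"ax": 0,"ay": 0,"az": 0}
    - {"tx": 0,"ty": 0,"tz": 0,"ax": 0,"ay": 0,"az": 0}

```text
clock: 79.25
eef_pos: [645.1, 146.9, 209.4]
tcp_rot: [3.138, -0.001, 1.498]
contact_force: [0.6, 0.0, -1.3]
opening: 0.435
grasp_force: 33.5
```

```bash
python3 plan.py 85.8 526 -345 205
```

```text
at [645.1 146.9 209.4] yaw 85.8 q [ 0.22  0.45  1.6  -0.    1.09  0.29] t 79.2 open 0.435 F 33.5
turn [ 0.002 -0.001  0.   ]
to [ 526. -345.  205.] sum [-19.97  -3.31   0.18] rows 20 each [-0.999 -0.166  0.009]
```

step_arm:
  moves:
    - {"tx": -0.996,"ty": -0.163,"tz": 0,"ax": 0,"ay": 0,"az": 0}
    - {"tx": -0.996,"ty": -0.163,"tz": 0,"ax": 0,"ay": 0,"az": 0}
    - {"tx": -0.996,"ty": -0.163,"tz": 0,"ax": 0,"ay": 0,"az": 0}
    - {"tx": -0.996,"ty": -0.163,"tz": 0,"ax": 0,"ay": 0,"az": 0}
    - {"tx": -0.996,"ty": -0.163,"tz": 0,"ax": 0,"ay": 0,"az": 0}

```text
clock: 79.88
eef_pos: [613.7, 21.7, 206.8]
tcp_rot: [-3.141, 0.0, 1.497]
contact_force: [0.0, -0.6, -0.9]
opening: 0.443
grasp_force: 33.5
```

step_arm:
  moves:
    - {"tx": -0.996,"ty": -0.163,"tz": 0,"ax": 0,"ay": 0,"az": 0}
    - {"tx": -0.996,"ty": -0.163,"tz": 0,"ax": 0,"ay": 0,"az": 0}
    - {"tx": -0.996,"ty": -0.163,"tz": 0,"ax": 0,"ay": 0,"az": 0}
    - {"tx": -0.996,"ty": -0.163,"tz": 0,"ax": 0,"ay": 0,"az": 0}
    - {"tx": -0.996,"ty": -0.163,"tz": 0,"ax": 0,"ay": 0,"az": 0}

```text
clock: 80.5
eef_pos: [584.0, -100.9, 206.8]
tcp_rot: [-3.141, 0.0, 1.497]
contact_force: [-0.6, 0.3, -1.0]
opening: 0.443
grasp_force: 33.5
```

step_arm:
  moves:
    - {"tx": -0.996,"ty": -0.163,"tz": 0,"ax": 0,"ay": 0,"az": 0}
    - {"tx": -0.996,"ty": -0.163,"tz": 0,"ax": 0,"ay": 0,"az": 0}
    - {"tx": -0.996,"ty": -0.163,"tz": 0,"ax": 0,"ay": 0,"az": 0}
    - {"tx": -0.996,"ty": -0.163,"tz": 0,"ax": 0,"ay": 0,"az": 0}
    - {"tx": -0.996,"ty": -0.163,"tz": 0,"ax": 0,"ay": 0,"az": 0}

```text
clock: 81.12
eef_pos: [554.4, -223.4, 206.8]
tcp_rot: [-3.141, -0.0, 1.497]
contact_force: [-0.4, -0.6, -1.3]
opening: 0.437
grasp_force: 33.5
```

step_arm:
  moves:
    - {"tx": -0.996,"ty": -0.163,"tz": 0,"ax": 0,"ay": 0,"az": 0}
    - {"tx": -0.996,"ty": -0.163,"tz": 0,"ax": 0,"ay": 0,"az": 0}
    - {"tx": -0.996,"ty": -0.163,"tz": 0,"ax": 0,"ay": 0,"az": 0}
    - {"tx": -0.996,"ty": -0.163,"tz": 0,"ax": 0,"ay": 0,"az": 0}
    - {"tx": -0.996,"ty": -0.163,"tz": 0,"ax": 0,"ay": 0,"az": 0}

```text
clock: 81.75
eef_pos: [524.7, -345.9, 206.8]
tcp_rot: [-3.141, -0.0, 1.497]
contact_force: [1.1, 1.7, -0.7]
opening: 0.44
grasp_force: 33.5
```

step_arm:
  moves:
    - {"tx": 0,"ty": 0,"tz": 0,"ax": 0,"ay": 0,"az": 0}
    - {"tx": 0,"ty": 0,"tz": 1,"ax": 0,"ay": 0,"az": 0}
    - {"tx": 0,"ty": 0,"tz": 1,"ax": 0,"ay": 0,"az": 0}
    - {"tx": 0,"ty": 0,"tz": 1,"ax": 0,"ay": 0,"az": 0}
    - {"tx": 0,"ty": 0,"tz": 0,"ax": 0,"ay": 0,"az": 0}

```text
clock: 82.38
eef_pos: [524.7, -343.0, 130.2]
tcp_rot: [-3.138, -0.002, 1.498]
contact_force: [0.1, 0.4, -0.7]
opening: 0.436
grasp_force: 33.5
```

```bash
python3 plan.py 85.8 526 -345 69
```

```text
at [ 524.7 -343.   130.2] yaw 85.8 q [-0.58  0.5   1.73  0.    0.92 -0.51] t 82.4 open 0.436 F 33.5
turn [-0.002 -0.001  0.   ]
to [ 526. -345.   69.] sum [-0.07  0.06  2.45] rows 3 each [-0.025  0.019  0.816]
```

step_arm:
  moves:
    - {"tx": 0,"ty": 0,"tz": 1,"ax": 0,"ay": 0,"az": 0}
    - {"tx": 0,"ty": 0,"tz": 0.8,"ax": 0,"ay": 0,"az": 0}
    - {"tx": 0,"ty": 0,"tz": 0.5,"ax": 0,"ay": 0,"az": 0}
    - {"tx": 0,"ty": 0,"tz": 0.2,"ax": 0,"ay": 0,"az": 0}
    - {"tx": 0,"ty": 0,"tz": 0,"ax": 0,"ay": 0,"az": 0}

```text
clock: 83.0
eef_pos: [526.6, -344.2, 69.7]
tcp_rot: [3.141, 0.0, 1.498]
contact_force: [-0.3, 0.1, -1.1]
opening: 0.437
grasp_force: 33.5
```

step_arm:
  moves:
    - {"tx": 0,"ty": 0,"tz": 0,"ax": 0,"ay": 0,"az": 0}
    - {"tx": 0,"ty": 0,"tz": 0,"ax": 0,"ay": 0,"az": 0}
    - {"tx": 0,"ty": 0,"tz": -0.4,"ax": 0,"ay": 0,"az": 0}
    - {"tx": 0,"ty": 0,"tz": -1,"ax": 0,"ay": 0,"az": 0}
    - {"tx": 0,"ty": 0,"tz": -1,"ax": 0,"ay": 0,"az": 0}
  gripper: 0.482

```text
clock: 83.62
eef_pos: [526.5, -344.2, 130.9]
tcp_rot: [3.141, 0.0, 1.498]
contact_force: [0.7, 0.4, -1.2]
opening: 0.483
grasp_force: 3.2
```

step_arm:
  moves:
    - {"tx": 0,"ty": 0,"tz": -1,"ax": 0,"ay": 0,"az": 0}
    - {"tx": 0,"ty": 0,"tz": -1,"ax": 0,"ay": 0,"az": 0}
    - {"tx": 0,"ty": 0,"tz": -1,"ax": 0,"ay": 0,"az": 0}
    - {"tx": 0,"ty": 0,"tz": 0,"ax": 0,"ay": 0,"az": 0}

```text
clock: 84.12
eef_pos: [527.6, -344.9, 207.4]
tcp_rot: [3.137, 0.002, 1.498]
contact_force: [-0.2, -0.3, -1.4]
opening: 0.48
grasp_force: 3.2
```

```bash
python3 beads.py wrist 410 570 -380 -260 9 40; python3 beads.py side 410 570 -380 -260 9 40; python3 plan.py 85.8 444.8 104.5 205
```

```text
wrist pink 604 ztop 25.4 ctr [ 451.4 -346. ] size [20.3 19.9] ang 84.8
wrist yellow 28 ztop 24.3 ctr [ 526.8 -294. ] size [17.5 19.1] ang 86.0
wrist yellow 519 ztop 25.5 ctr [ 527.4 -344.4] size [19.4 19.9] ang 86.1
wrist blue 462 ztop 25.6 ctr [ 450.4 -295.9] size [19.7 20.1] ang 85.8
wrist green 419 ztop 25.5 ctr [ 526.7 -295. ] size [19.4 19.1] ang 86.0
side pink 41 ztop 25.1 ctr [ 452.1 -344. ] size [16.2 19.8] ang 3.6
side yellow 46 ztop 25.5 ctr [ 527.9 -343.4] size [19.4 21.9] ang 5.5
side blue 25 ztop 25.5 ctr [ 449.7 -291.9] size [19.4 16.9] ang 73.4
at [ 526.3 -344.   204.6] yaw 85.8 q [-0.58  0.41  1.67 -0.    1.06 -0.51] t 84.2 open 0.481 F 3.2
turn [0. 0. 0.]
to [444.8 104.5 205. ] sum [17.65 -4.56 -0.02] rows 18 each [ 0.981 -0.254 -0.001]
```

All four beads lie on the tray floor. Return the tongs.

step_arm:
  moves:
    - {"tx": 0.981,"ty": -0.253,"tz": 0,"ax": 0,"ay": 0,"az": 0}
    - {"tx": 0.981,"ty": -0.253,"tz": 0,"ax": 0,"ay": 0,"az": 0}
    - {"tx": 0.981,"ty": -0.253,"tz": 0,"ax": 0,"ay": 0,"az": 0}
    - {"tx": 0.981,"ty": -0.253,"tz": 0,"ax": 0,"ay": 0,"az": 0}
    - {"tx": 0.981,"ty": -0.253,"tz": 0,"ax": 0,"ay": 0,"az": 0}

```text
clock: 84.85
eef_pos: [503.5, -217.7, 204.6]
tcp_rot: [3.141, 0.0, 1.498]
contact_force: [0.6, 0.2, -0.5]
opening: 0.479
grasp_force: 3.2
```

step_arm:
  moves:
    - {"tx": 0.981,"ty": -0.253,"tz": 0,"ax": 0,"ay": 0,"az": 0}
    - {"tx": 0.981,"ty": -0.253,"tz": 0,"ax": 0,"ay": 0,"az": 0}
    - {"tx": 0.981,"ty": -0.253,"tz": 0,"ax": 0,"ay": 0,"az": 0}
    - {"tx": 0.981,"ty": -0.253,"tz": 0,"ax": 0,"ay": 0,"az": 0}
    - {"tx": 0.981,"ty": -0.253,"tz": 0,"ax": 0,"ay": 0,"az": 0}

```text
clock: 85.48
eef_pos: [480.7, -93.3, 204.7]
tcp_rot: [3.141, 0.0, 1.498]
contact_force: [-0.3, -0.2, -0.1]
opening: 0.48
grasp_force: 3.2
```

step_arm:
  moves:
    - {"tx": 0.981,"ty": -0.253,"tz": 0,"ax": 0,"ay": 0,"az": 0}
    - {"tx": 0.981,"ty": -0.253,"tz": 0,"ax": 0,"ay": 0,"az": 0}
    - {"tx": 0.981,"ty": -0.253,"tz": 0,"ax": 0,"ay": 0,"az": 0}
    - {"tx": 0.981,"ty": -0.253,"tz": 0,"ax": 0,"ay": 0,"az": 0}
    - {"tx": 0.981,"ty": -0.253,"tz": 0,"ax": 0,"ay": 0,"az": 0}

```text
clock: 86.1
eef_pos: [457.8, 31.2, 204.7]
tcp_rot: [3.141, -0.0, 1.498]
contact_force: [0.2, -0.1, -0.8]
opening: 0.48
grasp_force: 3.2
```

step_arm:
  moves:
    - {"tx": 0.981,"ty": -0.253,"tz": 0,"ax": 0,"ay": 0,"az": 0}
    - {"tx": 0.981,"ty": -0.253,"tz": 0,"ax": 0,"ay": 0,"az": 0}
    - {"tx": 0.981,"ty": -0.253,"tz": 0,"ax": 0,"ay": 0,"az": 0}
    - {"tx": 0,"ty": 0,"tz": 0,"ax": 0,"ay": 0,"az": -0.1036}
    - {"tx": 0,"ty": 0,"tz": 0,"ax": 0,"ay": 0,"az": -0.1036}

```text
clock: 86.72
eef_pos: [444.2, 105.5, 204.7]
tcp_rot: [3.141, 0.0, 1.83]
contact_force: [0.1, 0.1, -1.2]
opening: 0.481
grasp_force: 3.2
```

step_arm:
  moves:
    - {"tx": 0,"ty": 0,"tz": 0.5,"ax": 0,"ay": 0,"az": -0.1036}
    - {"tx": 0,"ty": 0,"tz": 0.5,"ax": 0,"ay": 0,"az": -0.1036}
    - {"tx": 0,"ty": 0,"tz": 0.5,"ax": 0,"ay": 0,"az": -0.1036}
    - {"tx": 0,"ty": 0,"tz": 0.5,"ax": 0,"ay": 0,"az": -0.1036}
    - {"tx": 0,"ty": 0,"tz": 0.3,"ax": 0,"ay": 0,"az": -0.1036}

```text
clock: 87.35
eef_pos: [444.2, 105.0, 146.7]
tcp_rot: [-3.141, -0.0, 2.643]
contact_force: [-0.8, 0.3, -0.2]
opening: 0.487
grasp_force: 3.2
```

step_arm:
  moves:
    - {"tx": 0,"ty": 0,"tz": 0,"ax": 0,"ay": 0,"az": -0.1036}
    - {"tx": 0,"ty": 0,"tz": 0,"ax": 0,"ay": 0,"az": -0.1036}
    - {"tx": 0,"ty": 0,"tz": 0,"ax": 0,"ay": 0,"az": 0}
    - {"tx": 0,"ty": 0,"tz": 0,"ax": 0,"ay": 0,"az": 0}
    - {"tx": 0,"ty": 0,"tz": 0,"ax": 0,"ay": 0,"az": 0}

```text
clock: 87.98
eef_pos: [444.9, 104.6, 147.2]
tcp_rot: [3.142, 0.0, 2.961]
contact_force: [-0.2, 0.9, -1.2]
opening: 0.481
grasp_force: 3.2
```

```bash
python3 - <<'E'
from h import *
p,d,K,T=grab('wrist'); P=cloud(d,K,T); save('w10.png',p[200:400,180:460],2.5); rect(P,(444.5,104.5),50,26,36,'stand')
R=r.sense(); 
# bow top: points near TCP x,y below gripper
Q=P[250:400,180:460].reshape(-1,3); z0=R['eef_pos'][2]+6-6+34-6
m=(abs(Q[:,2]-z0-0)<6)&(abs(Q[:,0]-445)<15)&(abs(Q[:,1]-104.5)<15); print(m.sum(), cv2.minAreaRect(Q[m][:,:2].astype(np.float32)),np.median(Q[m][:,2]))
E
python3 plan.py 169.75 444.8 104.5 66
```

```text
stand 2430 med z 31.5 mean [443.8 104.   31.2] ctr [444.5 103.9] size [64.3 32.3] ang 79.6
3998 ((446.0988464355469, 103.6966552734375), (24.082275390625, 15.737092018127441), 80.33763122558594) 177.63141258897446
at [444.9 104.5 147.1] yaw 169.7 q [ 0.23  0.24  2.08 -0.    0.82 -1.16] t 88.0 open 0.484 F 3.2
turn [ 0.     0.    -0.001]
to [444.8 104.5  66. ] sum [ 0.   -0.    3.25] rows 4 each [ 0.001 -0.     0.811]
```

View pics/w10.png

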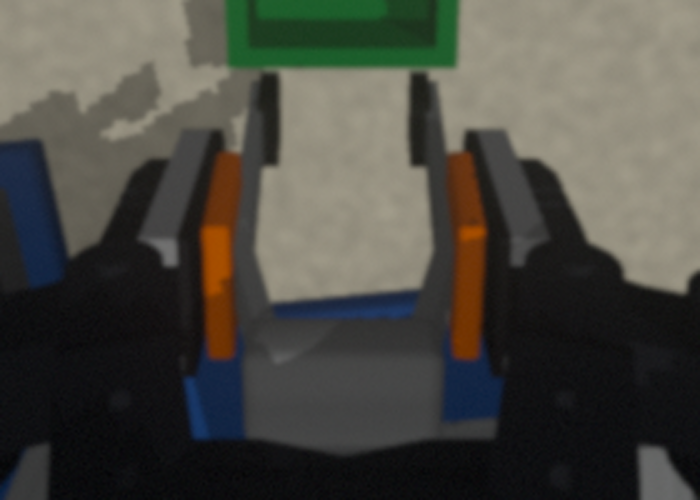

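Aligned in y; bow is ~1.5 mm far in x, so shift back 1 mm, insert and release.

step_arm:
  moves:
    - {"tx": 0.045,"ty": 0,"tz": 0.9,"ax": 0,"ay": 0,"az": 0}
    - {"tx": 0,"ty": 0,"tz": 0.6,"ax": 0,"ay": 0,"az": 0}
    - {"tx": 0,"ty": 0,"tz": 0.6,"ax": 0,"ay": 0,"az": 0}
    - {"tx": 0,"ty": 0,"tz": 0.6,"ax": 0,"ay": 0,"az": 0}
    - {"tx": 0,"ty": 0,"tz": 0.54,"ax": 0,"ay": 0,"az": 0}

```text
clock: 88.65
eef_pos: [443.8, 104.6, 65.1]
tcp_rot: [-3.142, -0.0, 2.963]
contact_force: [0.4, 0.7, -0.5]
opening: 0.48
grasp_force: 3.2
```

step_arm:
  moves:
    - {"tx": 0,"ty": 0,"tz": 0,"ax": 0,"ay": 0,"az": 0}
    - {"tx": 0,"ty": 0,"tz": 0,"ax": 0,"ay": 0,"az": 0}

```text
clock: 88.9
eef_pos: [444.0, 104.6, 66.2]
tcp_rot: [-3.142, -0.0, 2.963]
contact_force: [-0.1, 0.7, -0.9]
opening: 0.481
grasp_force: 3.2
```

```bash
python3 plan.py 169.75 444.8 104.5 66
```

```text
at [444.  104.6  66.2] yaw 169.7 q [ 0.23  0.39  2.13 -0.    0.62 -1.16] t 88.9 open 0.481 F 3.2
turn [-0. -0. -0.]
to [444.8 104.5  66. ] sum [-0.03  0.    0.01] rows 1 each [-0.034  0.     0.007]
```

step_arm:
  moves:
    - {"tx": 0,"ty": 0,"tz": 0,"ax": 0,"ay": 0,"az": 0}
    - {"tx": 0,"ty": 0,"tz": 0,"ax": 0,"ay": 0,"az": 0}
    - {"tx": 0,"ty": 0,"tz": -0.5,"ax": 0,"ay": 0,"az": 0}
    - {"tx": 0,"ty": 0,"tz": -0.9,"ax": 0,"ay": 0,"az": 0}
    - {"tx": 0,"ty": 0,"tz": -0.9,"ax": 0,"ay": 0,"az": 0}
  gripper: 0.7

```text
clock: 89.52
eef_pos: [443.9, 104.6, 125.0]
tcp_rot: [3.141, 0.0, 2.963]
contact_force: [-0.2, 0.8, 0.5]
opening: 0.701
grasp_force: 0.0
```

step_arm:
  moves:
    - {"tx": 0,"ty": 0,"tz": -0.9,"ax": 0,"ay": 0,"az": 0}
    - {"tx": 0,"ty": 0,"tz": -0.9,"ax": 0,"ay": 0,"az": 0}
    - {"tx": 0,"ty": 0,"tz": -1,"ax": 0,"ay": 0,"az": 0}
    - {"tx": 0,"ty": 0,"tz": 0,"ax": 0,"ay": 0,"az": 0}
    - {"tx": 0,"ty": 0,"tz": 0,"ax": 0,"ay": 0,"az": 0}

```text
clock: 90.15
eef_pos: [443.6, 104.6, 193.6]
tcp_rot: [3.142, 0.0, 2.963]
contact_force: [0.1, -0.8, -0.5]
opening: 0.696
grasp_force: 0.0
```

```bash
python3 lever.py
python3 - <<'E'
from h import *
p,d,K,T=grab('wrist'); P=cloud(d,K,T); rect(P,(444.5,104.5),50,26,36,'stand'); rect(P,(445,105),50,48,75,'plates');rect(P,(445,105),60,85,110,'bow')
import beads; beads.find('scene',(410,570,-380,-260),(9,40))
E
```

```text
side knob [512.7  -1.5 110.4] 58
pan 2291 med z 89.3 mean [607.7 126.2  90.7] ctr [607.8 126.1] size [105.1 140.8] ang 86.1
floor plane [1.0000e-03 2.0000e-03 8.8786e+01]
scene knob [517.6 -15.4 109.8] 49
pan 1075 med z 90.0 mean [608.2 123.2  91.3] ctr [606.5  97.6] size [161.2 143.9] ang 85.3
floor plane [3.0000e-03 2.0000e-03 8.9333e+01]
stand 1387 med z 31.6 mean [439.9 104.5  31.2] ctr [444.5 103.9] size [64.1 32.5] ang 79.9
plates 533 med z 73.4 mean [443.2 104.7  70.5] ctr [445.4 104.4] size [45.2 22.4] ang 79.9
bow 840 med z 94.8 mean [444.4 104.3  94.4] ctr [445.4 104.2] size [24.1 14.1] ang 80.2
scene pink 64 ztop 26.2 ctr [ 454.  -345.3] size [23.  19.5] ang 1.9
scene yellow 80 ztop 26.6 ctr [ 528.2 -345.1] size [18.  19.3] ang 85.0
scene blue 18 ztop 26.1 ctr [ 451.9 -297.2] size [17.4 19.6] ang 81.9
```

All conditions check out: tongs upright in the well with bow top at 95 mm, lever at its stop, pan level, beads on the tray floor. Handing in.

```bash
python3 -c "
from rig import workorder
print(workorder.sign_off())"
```

```text
the job is handed in; nothing more can be done
None
```

The job is handed in after about 90 s of robot time, with no verdict returned: all four beads were check-weighed and lie side by side on the tray floor, the beam is arrested level, and the tongs stand upright in their stand.

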